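# Load lap-joint coupons into the bonding press and clamp them with the ratchet lever

### The job

Load the glued lap-joint coupons into the little bonding press for curing: draw its carriage right out, lay each coupon across the two rails in a lane of its own, resting on both rails with the end of its upper strip on the taller rail, and push the carriage fully home. Then bring the pressure bar down tight on them with the black clamping lever, which has room to swing only between the two guide rods: turn it clockwise (seen from above), lift it off its serrations, swing it back, let it drop in again and turn on, until the screw will go no further. Leave the carriage home, the bar tight, and the lever swung back to the anticlockwise end of its swing and dropped fully into its serrations, ready for the next nip; do not disturb the bottles, the jar and the slide box standing about.

Things in the scene. Friction and masses are not known exactly. Their poses are not given: they have to be found in the camera images.
- press: bonding press with a dark base plate, grey frame and bare aluminium carriage, fixed to the table; base plate 200 (x) x 262 (y) x 12 mm, from y -182 to +80. Origin on the spindle axis at table height; every z is above the table. -y: the way the carriage draws out; -x: the way the lever points at lever_swing 0. Cross-beam over y -40..40, x +-96, top at z 90; two 10 mm guide rods at x -17, y +-32 rise to z 127
- carriage (a joint): slide of the carriage (plate 160 x 118 mm, top at z 24), m: 0 = fully home under the pressure bar, 0.110 = drawn right out along the press's -y to its stop. About 2 N of friction; stays where left. Can be loaded only when drawn right out (coupon ends then lie 10 mm short of the beam). Nearly home at the start
- carriage_handle (a point): middle of the carriage's handle: a 10 mm round bar along the press's x, 60 mm long, z 62 mm, on 8 mm stems at its two ends, 40 mm beyond the carriage plate's edge. Pinch it from above, across the bar
- lane_front (a point): where a coupon's origin belongs in the lane at press x -56 mm: midway between the rails, z 54 mm. Axes as the press; moves with the carriage. A coupon lies along the press's y here, the end of its upper strip to +y. On each rail two round-topped pins stand 29 mm apart in the clear (2 mm play each side of a coupon), 7 mm above the rail
- lane_mid (a point): the same for the middle lane, press x 0
- lane_rear (a point): the same for the lane at press x +56 mm
- low_rail (a point): middle of the top of the lower rail, z 50 mm, 45 mm to the -y side of the lanes' middle: a steel blade 6 mm thick, 156 mm long along the press's x; moves with the carriage
- tall_rail (a point): middle of the top of the taller rail, z 54 mm, 45 mm to the +y side (nearer the spindle); otherwise the same
- screw (a joint): angle of the clamping screw, rad: 0 = slack (bar up), grows clockwise seen from above; 1.39 mm of bar travel per rad. The bar meets the coupons at about 3.6, is tight from 3.8 on, and the screw stops hard at 4.2. Takes about 3 N at the lever's grip; stays where it is left
- bar_face (a point): middle of the rubber underside of the pressure bar (146 mm along the press's x, 16 mm along y): z 63 mm with the screw slack, 58 on the coupons
- lever_swing (a joint): angle of the black clamping lever about the spindle, rad: 0 = pointing along the press's -x, grows clockwise seen from above (grip towards the press's +y). The guide rods stop it at -0.75 and +0.75. Dropped in, it carries the screw along either way, with 0.06 rad of play; lifted, it swings freely and the screw stays
- lever_lift (a joint): height in m of the lever above its seat in the serrations: 0 = dropped in, 0.010 = lifted to the stop; free of the teeth above 0.005. Spring and weight press it down with 4 to 5 N. 16 teeth, 0.393 rad apart; landed on top of the teeth it stands about 0.004 high and drops in when swung by up to 0.2 rad
- lever_grip (a point): centre of the lever's black grip, 92 mm from the spindle axis, z 111 mm when dropped in; the grip is 46 mm long along the lever, 15 wide, 15 high, flat-sided: pinch it from above
- coupon_1: lap-joint coupon: two aluminium strips 72 x 25 x 4 mm glued one on the other over 24 mm, 120 mm over all, 8 mm thick at the lap, 70 g. Origin at its centre, mid-lap on the glue line; x along it. One strip spans x -60..12 at z -4..0 mm, the other x -12..60 at z 0..4. Turned over it has the same shape, and is as good. Lies on the table at the start
- coupon_2: lap-joint coupon: two aluminium strips 72 x 25 x 4 mm glued one on the other over 24 mm, 120 mm over all, 8 mm thick at the lap, 70 g. Origin at its centre, mid-lap on the glue line; x along it. One strip spans x -60..12 at z -4..0 mm, the other x -12..60 at z 0..4. Turned over it has the same shape, and is as good. Lies on the table at the start; may be absent
- coupon_3: lap-joint coupon: two aluminium strips 72 x 25 x 4 mm glued one on the other over 24 mm, 120 mm over all, 8 mm thick at the lap, 70 g. Origin at its centre, mid-lap on the glue line; x along it. One strip spans x -60..12 at z -4..0 mm, the other x -12..60 at z 0..4. Turned over it has the same shape, and is as good. Lies on the table at the start; may be absent
- amber_bottle: amber glass bottle, 33 mm across, 81 high, a bystander; origin at its foot
- dropper_bottle: white squeeze bottle, 40 mm across, 104 high, a bystander; origin at its foot
- clear_jar: clear jar on a black cap, 48 mm across, 69 high, a bystander; origin at its foot
- slide_box: small clear box, 50 x 66 x 18 mm, a bystander; origin at its foot

How it is judged:
By the outcome, as a careful person would: the job done as asked, in the order asked, and still so for the second after the job is handed in, with the robot touching nothing.
Of coupon_1, coupon_2, coupon_3 only 2 to 3 are there at a start; the rules pass over those that are not, and their reading is None.
At some moment in a run one of coupon_1, coupon_2, coupon_3 may be knocked a few centimetres aside while the robot is not near it.
Once in a run the grip may slacken for a moment while it holds something.
It also fails if it takes over 210 s, if anything falls off the work surface, if the arm or the gripper's body presses on something with over 40 N, if the wrist force passes 120 N, or if a joint passes its speed limit or range.

### The arm

A 7-joint arm with a two-finger parallel gripper is mounted at the origin on a cart in front of the work surface, level with it; the furniture and walls round the work are solid. World frame = base frame: x ahead of the robot, y to its left, z up, the work surface at z = 0. Lengths are in mm, angles in rad, forces in N, time in s.
With the tool pointing down it reaches from about 425 to 875 mm from the base axis. Payload 9.9 kg.
Tool frame: the origin (TCP) lies at the very end of the fingers, on their centre line; the grasp point (between the pads) lies 19 mm behind it; z points along the fingers, y is the line along which they close (so a half turn about z gives the same grasp; the last joint's range is limited). The gripper opens to 85 mm and grips with 20 to 120 N. Pads are 22 mm wide; open, the fingers measure 114 mm over their backs; the gripper's body (76 mm by 85 mm) begins 54 mm behind the grasp point. The pads swing forward as they close: fully open they stand 13 mm farther back than shut.
Start: joints at [-1.237, 0.576, 0.025, 1.437, -0.015, 1.129, -0.057], TCP at [273.875, 616.945, 231.289] pointing down, gripper open.
Joint ranges: [-2.76, 2.76], [-0.34, 2.15], [-1.52, 1.57], [0.19, 2.46], [-1.09, 4.23], [0.17, 1.99], [-2.82, 2.82]. Speed limits (rad/s): [2.22, 2.22, 3.01, 3.01, 3.14, 3.14, 3.14].

### API

Orientations are given as [roll, pitch, yaw] about the fixed x, y, z axes, in that order (R = Rz(yaw) Ry(pitch) Rx(roll)).
In Python, from plant import env gives the robot as it stands.
- The arm moves only by the tool servo_tool, never from a script. Its argument "plan" is a list of rows, each an object of numbers: "tx", "ty", "tz": the shift along the tool's x, y, z in mm; "wx", "wy", "wz": the turn, a rotation vector about the tool's x, y, z in degrees; "hand": the gripper command: -1 is shut, 1 is fully open, values between are in proportion. A call has 1 to 12 rows; each row is the pose to reach, as a shift and turn from the pose commanded when the call began, along the tool's axes at that moment; what a row does not reach only later rows make up. A row lasts 1/12 s, in which the tool goes at most 41.7 mm and 7.16 degrees, less where a joint would pass 70% of its speed; a pose out of reach is approached as far as the arm can. A call with a gripper value outside its range is refused whole. The fingers move at their own pace and stop on an object; "newtons" is the grip in N (left out, the last holds). Time passes only in rows, so rows that repeat a pose let the fingers close. It gives the time, the measured TCP pose, the force, the opening and the grip force at its end, in the units of the state.
- env.observe(): the state, without advancing time (a new reading comes with each control period).
- env.get_image(name): name is "side" or "top" or "wrist"; returns (picture, depth): 400x640x3 uint8, blue, green, red; 400x640 float32, mm along the optical axis (not along the pixel's ray), 0 where there is no reading.
- env.camera_model(name): a dict with "K" (3x3 intrinsics, pixels), "R" (3x3) and "t" (3): a world point X has camera coordinates R X + t. Camera axes: x right, y down, z forward; pixel columns grow to the right and rows downward; lengths in mm; the calibration is good to about 2 mm. A picture is of the moment at which its call begins: read the wrist's pose just before it. camera_model takes no time and is no camera call; for the wrist camera it gives the pose at the moment of the call.
- env.job_done(): hands the job in; it is judged then, once.
The state is a dict: "time_s": time; "joint_pos": joint angles; "joint_velocities": joint speeds; "joint_efforts": joint torques, N m; "ee_pos": TCP position; "ee_rot": TCP orientation; "wrist_force": force on the tool from outside, world axes, zero at the start; "torque": the same for the moment, N m; "opening": opening from 0.0 (shut) to 1.0 (fully open); "grasp_force": force on a finger pad.
Only numpy, scipy, OpenCV 4.12 (cv2) and the standard library are available. Lean on these libraries where they do the work, as an engineer would, in place of code of your own. Each camera call takes 0.05 s, during which the arm holds its last target. There are 200 camera calls.

## Working session

There is one attempt and no reset: what is moved stays moved. The work goes in short steps, Python scripts to look and compute and a tool call to move; the robot and the scene stay as the last step left them, time stands still between calls to the robot, and variables do not carry over. Pictures are saved under pics/ and viewed, at most 14 in all, crops included, and the job is handed in when it is done.

Besides the shell and the picture viewer there is one more tool, called after "Emit:" by a JSON object that holds its "name" and its "arguments". servo_tool: Moves the arm, as the interface text tells. Its arguments: {"type":"object","properties":{"plan":{"type":"array","items":{"type":"object","properties":{"tx":{"type":"number"},"ty":{"type":"number"},"tz":{"type":"number"},"wx":{"type":"number"},"wy":{"type":"number"},"wz":{"type":"number"},"hand":{"type":"number"}}}},"newtons":{"type":"number"}},"required":["plan"]}

```bash
mkdir -p pics; ls; cat > h.py <<'E'
import numpy as np, cv2
from plant import env
def snap(n):
    cm=env.camera_model(n); im,d=env.get_image(n); return im,d,cm
def pts(d,cm):
    K=cm["K"];v,u=np.indices(d.shape)
    c=np.stack([(u-K[0][2])*d/K[0][0],(v-K[1][2])*d/K[1][1],d],-1)
    return (c-np.array(cm["t"]))@np.array(cm["R"])  # R^T (c-t)
def onplane(u,v,z,cm):
    K=np.array(cm["K"]);R=np.array(cm["R"]);t=np.array(cm["t"])
    r=R.T@np.linalg.solve(K,[u,v,1]);o=-R.T@t
    return o+r*(z-o[2])/r[2]
def proj(X,cm):
    c=np.array(cm["R"])@np.array(X)+np.array(cm["t"]);p=np.array(cm["K"])@c;return p[:2]/p[2]
E
python3 - <<'E'
from h import *
s=env.observe();print(s)
for n in ["top","side"]:
    im,d,cm=snap(n);cv2.imwrite(f"pics/{n}0.png",im);np.savez(f"{n}0.npz",im=im,d=d,**{k:np.array(v) for k,v in cm.items()})
    print(n,cm)
print(env.camera_model("wrist"))
E
```

```text
pics
{'time_s': 0.0, 'joint_pos': array([-1.23681985,  0.5765201 ,  0.02479285,  1.43788204, -0.01502351,
        1.12897102, -0.05651485]), 'joint_velocities': array([ 0.00144801,  0.00176247,  0.00102939,  0.00063166, -0.00148187,
       -0.00089877,  0.00023397]), 'joint_efforts': array([ 5.73217458e-04, -7.65760875e+01,  2.25100145e+00, -2.85962284e+01,
        1.54309720e-02,  1.28161997e-02,  7.15512761e-05]), 'ee_pos': array([273.65163652, 616.57043148, 230.45871378]), 'ee_rot': array([-3.13999533e+00,  3.36511019e-05,  2.72386871e+00]), 'wrist_force': array([ 0.26708416, -0.91587678,  0.45930047]), 'torque': array([-0.01856743, -0.00567172, -0.02145375]), 'grasp_force': 0.0, 'opening': 0.9988274849075575}
top {'K': array([[424.36192788,   0.        , 322.49598915],
       [  0.        , 424.36192788, 202.98929854],
       [  0.        ,   0.        ,   1.        ]]), 'R': array([[-8.94024595e-04, -9.99797224e-01,  2.01174665e-02],
       [-9.90156617e-01, -1.93061689e-03, -1.39950514e-01],
       [ 1.39960975e-01, -2.00445617e-02, -9.89954111e-01]]), 't': array([ 75.5443621 , 531.26361651, 974.67918839])}
side {'K': array([[518.7865756 ,   0.        , 314.61725315],
       [  0.        , 518.7865756 , 206.4143147 ],
       [  0.        ,   0.        ,   1.        ]]), 'R': array([[ 8.61928874e-01, -5.07028544e-01, -8.20104313e-04],
       [-2.58469134e-01, -4.37994836e-01, -8.61019298e-01],
       [ 4.36202159e-01,  7.42349365e-01, -5.08571624e-01]]), 't': array([-424.5826782 ,  245.18270897,  920.07666751])}
{'K': array([[320.79570266,   0.        , 318.47289633],
       [  0.        , 320.79570266, 194.52805673],
       [  0.        ,   0.        ,   1.        ]]), 'R': array([[ 0.40601915,  0.91386296, -0.0017131 ],
       [ 0.86896944, -0.38549177,  0.31030341],
       [ 0.28291441, -0.12747776, -0.95063603]]), 't': array([-674.97853424,  -39.61526439,  379.70296581])}
```

View pics/top0.png

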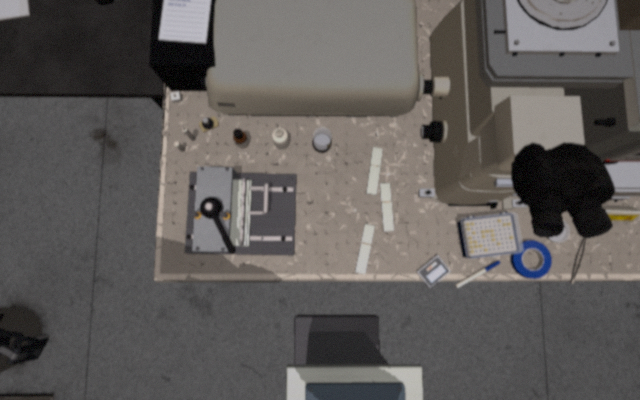

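View pics/side0.png

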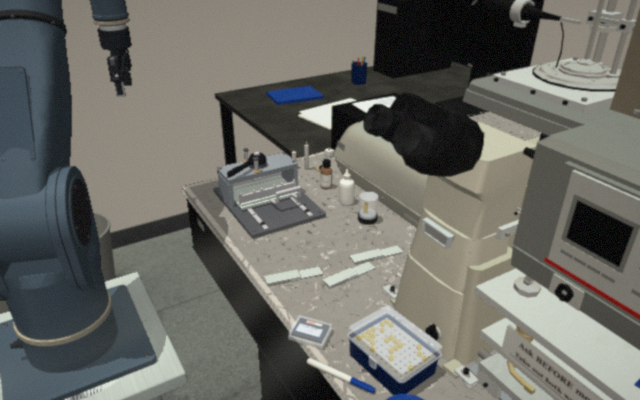

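The top view shows the press at about px (188–296, 172–255), its lever pointing down and to the right from (210,205) to (232,248). Three pale coupons lie at (374,171), (387,207) and (365,249), with the bottles and jar at (205–322, 125–140) and the slide box at (433,270).

```bash
python3 - <<'E'
from h import *
f=np.load("top0.npz");im,d=f["im"],f["d"];cm={k:f[k] for k in("K","R","t")}
P=pts(d,cm)
cv2.imwrite("pics/top0c.png",cv2.resize(im[110:290,150:410],None,fx=3,fy=3,interpolation=cv2.INTER_CUBIC)[:,:800][:600])
print("table z",np.median(P[180:270,310:345,2]))
# coupons: bright pixels
hsv=cv2.cvtColor(im,cv2.COLOR_BGR2HSV)
m=((im.min(2)>175)).astype(np.uint8); m[:, :345]=0; m[:,405:]=0; m[:140]=0;m[280:]=0
n,l,st,c=cv2.connectedComponentsWithStats(cv2.morphologyEx(m,cv2.MORPH_CLOSE,np.ones((3,3))))
for i in range(1,n):
    if st[i,4]<100: continue
    v,u=np.nonzero(l==i); r=cv2.minAreaRect(np.stack([u,v],1).astype(np.float32)); b=cv2.boxPoints(r)
    B=np.array([onplane(x,y,6,cm)[:2] for x,y in b]); C=B.mean(0)
    W=np.array([onplane(x,y,6,cm)[:2] for x,y in zip(u,v)]); 
    C=W.mean(0);ev,V=np.linalg.eigh(np.cov((W-C).T)); a=V[:,1]; s=(W-C)@a
    z=P[v,u,2]; print(C.round(1),"axis",np.degrees(np.arctan2(a[1],a[0])).round(1),"len",np.ptp(s).round(),np.ptp((W-C)@V[:,0]).round(),"z+",np.median(z[s>15]),"z-",np.median(z[s<-15]), "std",z.std())
# dark base plate
dk=((np.abs(P[...,2]-12)<6)&(im.max(2)<100)).astype(np.uint8); dk[:160]=0;dk[265:]=0;dk[:,:170]=0;dk[:,305:]=0
v,u=np.nonzero(dk);r=cv2.minAreaRect(np.stack([u,v],1).astype(np.float32));print(r)
B=np.array([onplane(x,y,12,cm)[:2] for x,y in cv2.boxPoints(r)]);print(B.round(1),B.mean(0))
# beam top
bm=((np.abs(P[...,2]-90)<6)).astype(np.uint8); bm[:155]=0;bm[260:]=0;bm[:,:170]=0;bm[:,305:]=0
bm=cv2.morphologyEx(bm,cv2.MORPH_OPEN,np.ones((3,3)))
v,u=np.nonzero(bm);r=cv2.minAreaRect(np.stack([u,v],1).astype(np.float32));print(r,P[v,u].mean(0))
B=np.array([onplane(x,y,90,cm)[:2] for x,y in cv2.boxPoints(r)]);print(B.round(1),B.mean(0))
E
```

```text
table z -1.1893747627037583
[593.3 -49.9] axis 171.8 len 65.0 19.0 z+ 8.23106305992169 z- 8.18040047779349 std 107.0774932797928
[563.  -79.9] axis -177.8 len 36.0 19.0 z+ 5.053199723493236 z- 5.06477884025658 std 96.8092274234368
[502.6 -83.9] axis -176.5 len 64.0 19.0 z+ 8.185660233407082 z- 8.447964230869426 std 1.8724199227196838
[459.6 -34.9] axis 170.1 len 40.0 20.0 z+ 4.72115115578252 z- 3.749599621084773 std 1.8342858771593842
[399.6 -22. ] axis 167.9 len 67.0 21.0 z+ 8.190804972344647 z- 8.275213272596186 std 94.98341041162303
((240.3971405029297, 212.9969940185547), (108.9234848022461, 81.9351577758789), 1.6846843957901)
[[415.1 404.2]
 [614.7 407.2]
 [607.5 140.4]
 [407.4 144.6]] [511.16565901 274.11822158]
((212.3871612548828, 208.30545043945312), (36.24178695678711, 85.7701416015625), 3.5763344764709473) [515.92840715 325.59645801  89.96992344]
[[418.4 366. ]
 [611.7 362. ]
 [606.8 280. ]
 [413.4 286.3]] [512.54594117 323.56905628]
```

View pics/top0c.png

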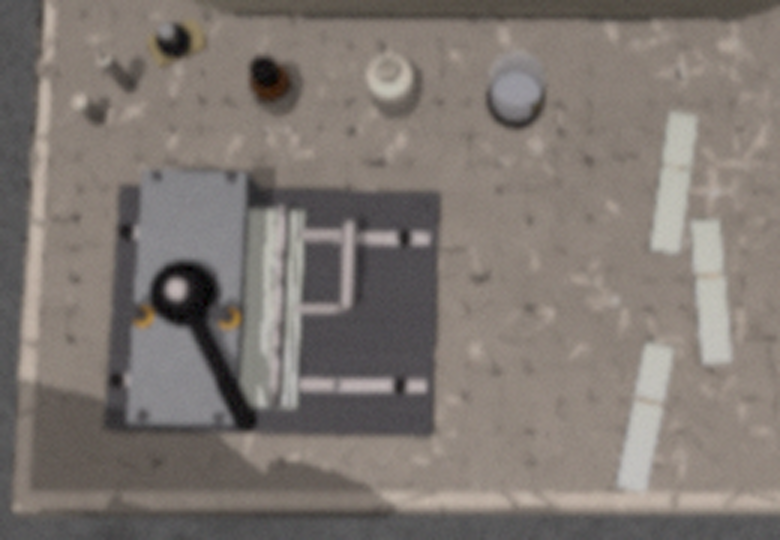

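The close-up confirms the layout: the handle bar is at crop (348,225–305) and the rails at crop x 265–300. On each coupon the longer visible piece below the joint line is the upper strip, reading about 8 mm high against 4–5 mm for the lower one.

```bash
cat >> h.py <<'E'
from scipy.spatial.transform import Rotation as Ro
PO=np.array([512.5,324.5]);PY=np.radians(-1.5)
def pw(x,y): c,s=np.cos(PY),np.sin(PY); return PO+[c*x-s*y,s*x+c*y]
def go(x,y,z,yaw):
    s=env.observe();R=Ro.from_euler("xyz",s["ee_rot"]);T=Ro.from_euler("xyz",[np.pi,0,np.radians(yaw)])
    print("t",(R.inv().apply(np.array([x,y,z])-s["ee_pos"])).round(1),"w",np.degrees((R.inv()*T).as_rotvec()).round(1))
def st():
    s=env.observe();print(round(s["time_s"],2),s["ee_pos"].round(1),np.degrees(s["ee_rot"]).round(2),s["wrist_force"].round(1),round(s["opening"],3),round(s["grasp_force"],1),s["joint_pos"].round(2))
E
python3 - <<'E'
from h import *
f=np.load("top0.npz");im,d=f["im"],f["d"];cm={k:f[k] for k in("K","R","t")}
h=onplane(150+348/3,110+265/3,62,cm);print("handle",h, pw(0,-99))
g=[onplane(150+a/3,110+b/3,111,cm)[:2].round(1) for a,b in((185,293),(248,420))];print("lever hub,tip",g)
go(h[0],h[1],140,178.5)
print(env.observe()["ee_pos"])
E
```

```text
handle [538.28623916 207.41834128  62.        ] [509.90848212 225.53392483]
lever hub,tip [array([509.9, 320.2]), array([417.6, 271.7])]
t [-407.8 -266.5   91. ] w [ -0.1  -0.  -22.4]
[273.71678662 616.57684164 230.54749685]
```

Emit:
{"name": "servo_tool", "arguments": {"plan": [{"tx": -100, "ty": -66, "tz": 0, "wz": -6}, {"tx": -408, "ty": -267, "tz": 50, "wz": -22.4, "hand": 0.2}, {"tx": -408, "ty": -267, "tz": 50, "wz": -22.4, "hand": 0.2}, {"tx": -408, "ty": -267, "tz": 50, "wz": -22.4, "hand": 0.2}, {"tx": -408, "ty": -267, "tz": 50, "wz": -22.4, "hand": 0.2}, {"tx": -408, "ty": -267, "tz": 50, "wz": -22.4, "hand": 0.2}, {"tx": -408, "ty": -267, "tz": 50, "wz": -22.4, "hand": 0.2}, {"tx": -408, "ty": -267, "tz": 50, "wz": -22.4, "hand": 0.2}, {"tx": -408, "ty": -267, "tz": 50, "wz": -22.4, "hand": 0.2}, {"tx": -408, "ty": -267, "tz": 50, "wz": -22.4, "hand": 0.2}, {"tx": -408, "ty": -267, "tz": 50, "wz": -22.4, "hand": 0.2}, {"tx": -408, "ty": -267, "tz": 50, "wz": -22.4, "hand": 0.2}]}}

```text
$.plan[0]: bad value
```

Emit:
{"name": "servo_tool", "arguments": {"plan": [{"hand": 0.2}, {"hand": 0.2}, {"hand": 0.2}, {"hand": 0.2}, {"hand": 0.2}, {"hand": 0.2}, {"hand": 0.2}, {"hand": 0.2}]}}

```text
$.plan[0]: bad value
```

```bash
python3 - <<'E'
from h import *
st()
im,d,cm=snap("wrist");cv2.imwrite("pics/w1.png",im)
np.savez("w1.npz",im=im,d=d,**{k:np.array(v) for k,v in cm.items()})
P=pts(d,cm)
m=((np.abs(P[...,2]-62)<5)&(np.abs(P[...,1]-207)<15)&(P[...,0]>490)&(P[...,0]<590))
q=P[m];print(len(q),q.min(0) if len(q) else 0,q.max(0) if len(q) else 0,np.median(q,0))
go(538,207,50,178.5)
E
```

```text
0.1 [273.7 616.6 230.5] [-1.7992e+02  1.0000e-02  1.5607e+02] [ 0.3  0.8 -0. ] 1.002 0.0 [-1.24  0.58  0.02  1.44 -0.01  1.13 -0.06]
0 0 0 [nan nan nan]
t [-407.7 -267.   181. ] w [ -0.1  -0.  -22.4]
  return _methods._mean(a, axis=axis, dtype=dtype,
  ret = um.true_divide(
```

View pics/w1.png

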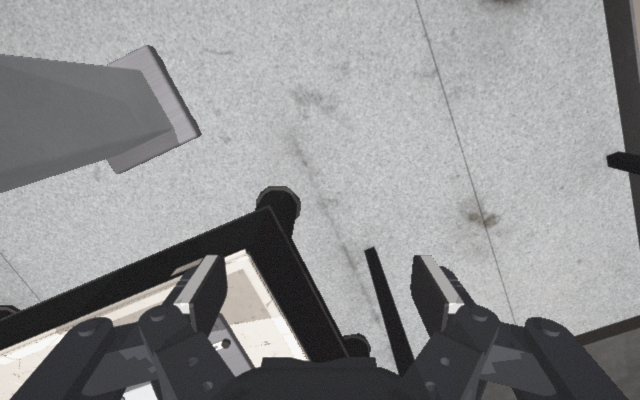

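The moves were refused, most likely because every row needs all seven numbers. The wrist picture still shows the floor and the table corner, with the finger pads at about (205,290) and (435,280).

Emit:
{"name": "servo_tool", "arguments": {"plan": [{"tx": -100, "ty": -66, "tz": 0, "wx": 0, "wy": 0, "wz": -6, "hand": 1}, {"tx": -408, "ty": -267, "tz": 50, "wx": 0, "wy": 0, "wz": -22.4, "hand": 0.2}, {"tx": -408, "ty": -267, "tz": 50, "wx": 0, "wy": 0, "wz": -22.4, "hand": 0.2}, {"tx": -408, "ty": -267, "tz": 50, "wx": 0, "wy": 0, "wz": -22.4, "hand": 0.2}, {"tx": -408, "ty": -267, "tz": 50, "wx": 0, "wy": 0, "wz": -22.4, "hand": 0.2}, {"tx": -408, "ty": -267, "tz": 50, "wx": 0, "wy": 0, "wz": -22.4, "hand": 0.2}, {"tx": -408, "ty": -267, "tz": 50, "wx": 0, "wy": 0, "wz": -22.4, "hand": 0.2}, {"tx": -408, "ty": -267, "tz": 50, "wx": 0, "wy": 0, "wz": -22.4, "hand": 0.2}, {"tx": -408, "ty": -267, "tz": 50, "wx": 0, "wy": 0, "wz": -22.4, "hand": 0.2}, {"tx": -408, "ty": -267, "tz": 50, "wx": 0, "wy": 0, "wz": -22.4, "hand": 0.2}, {"tx": -408, "ty": -267, "tz": 50, "wx": 0, "wy": 0, "wz": -22.4, "hand": 0.2}, {"tx": -408, "ty": -267, "tz": 50, "wx": 0, "wy": 0, "wz": -22.4, "hand": 0.2}]}}

```text
time_s: 1.15
ee_pos: [539.9, 203.5, 180.9]
ee_rot: [-3.14, 0.0, 3.112]
wrist_force: [1.4, -0.4, 0.4]
opening: 0.601
grasp_force: 0.0
```

Emit:
{"name": "servo_tool", "arguments": {"plan": [{"tx": 0, "ty": 0, "tz": 0, "wx": 0, "wy": 0, "wz": 0, "hand": 0.2}, {"tx": 0, "ty": 0, "tz": 0, "wx": 0, "wy": 0, "wz": 0, "hand": 0.2}]}}

```text
time_s: 1.32
ee_pos: [539.3, 204.8, 180.8]
ee_rot: [-3.141, -0.001, 3.11]
wrist_force: [-0.1, 1.6, 0.2]
opening: 0.6
grasp_force: 0.0
```

```bash
python3 - <<'E'
from h import *
st()
im,d,cm=snap("wrist");cv2.imwrite("pics/w2.png",im)
np.savez("w2.npz",im=im,d=d,**{k:np.array(v) for k,v in cm.items()})
P=pts(d,cm)
m=((np.abs(P[...,2]-62)<6)&(np.abs(P[...,1]-207)<15)&(P[...,0]>490)&(P[...,0]<590))
q=P[m];print(len(q))
if len(q):print(np.percentile(q,[1,50,99],axis=0))
go(538,207,50,178.5)
E
```

```text
1.32 [539.3 204.8 180.8] [-1.7994e+02 -3.0000e-02  1.7820e+02] [-0.1  1.6  0.2] 0.6 0.0 [-0.42  0.48 -0.04  1.77  0.02  0.89  1.07]
904
[[506.06389343 203.87744308  61.14901888]
 [537.16092543 209.00878044  64.99047395]
 [572.22730322 214.09883222  67.00506405]]
t [  0.3   0.  131. ] w [ 0.  -0.  -0.1]
```

View pics/w2.png

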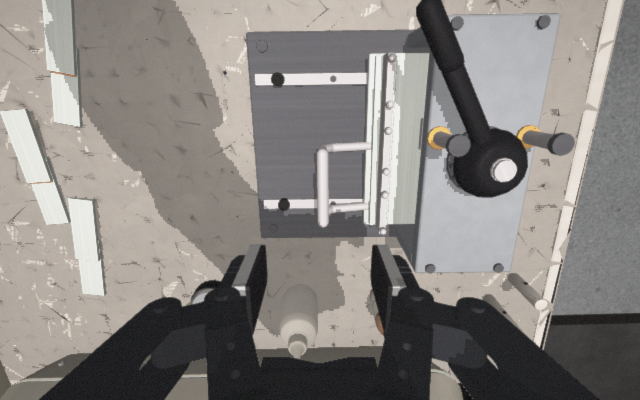

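The wrist view shows the press from above: handle bar at about (322,188), rails at x 372–388, pins visible, and the lever pointing up and left to (430,10). The handle is confirmed at about (538,209), so I'll pinch it and pull.

Emit:
{"name": "servo_tool", "arguments": {"plan": [{"tx": 0, "ty": 3, "tz": 40, "wx": 0, "wy": 0, "wz": 0, "hand": 0.2}, {"tx": 0, "ty": 3, "tz": 80, "wx": 0, "wy": 0, "wz": 0, "hand": 0.2}, {"tx": 0, "ty": 3, "tz": 110, "wx": 0, "wy": 0, "wz": 0, "hand": 0.2}, {"tx": 0, "ty": 3, "tz": 130, "wx": 0, "wy": 0, "wz": 0, "hand": 0.2}, {"tx": 0, "ty": 3, "tz": 130, "wx": 0, "wy": 0, "wz": 0, "hand": 0.2}, {"tx": 0, "ty": 3, "tz": 130, "wx": 0, "wy": 0, "wz": 0, "hand": -1}, {"tx": 0, "ty": 3, "tz": 130, "wx": 0, "wy": 0, "wz": 0, "hand": -1}, {"tx": 0, "ty": 3, "tz": 130, "wx": 0, "wy": 0, "wz": 0, "hand": -1}, {"tx": 0, "ty": 3, "tz": 130, "wx": 0, "wy": 0, "wz": 0, "hand": -1}, {"tx": 0, "ty": 3, "tz": 130, "wx": 0, "wy": 0, "wz": 0, "hand": -1}, {"tx": 0, "ty": 3, "tz": 130, "wx": 0, "wy": 0, "wz": 0, "hand": -1}], "newtons": 40}}

```text
time_s: 2.28
ee_pos: [539.4, 210.9, 53.2]
ee_rot: [3.14, 0.003, 3.115]
wrist_force: [-1.3, 0.0, 6.7]
opening: 0.092
grasp_force: 39.1
```

Emit:
{"name": "servo_tool", "arguments": {"plan": [{"tx": 0, "ty": -12, "tz": 0, "wx": 0, "wy": 0, "wz": 0, "hand": -1}, {"tx": 0, "ty": -25, "tz": 0, "wx": 0, "wy": 0, "wz": 0, "hand": -1}, {"tx": 0, "ty": -38, "tz": 0, "wx": 0, "wy": 0, "wz": 0, "hand": -1}, {"tx": 0, "ty": -51, "tz": 0, "wx": 0, "wy": 0, "wz": 0, "hand": -1}, {"tx": 0, "ty": -64, "tz": 0, "wx": 0, "wy": 0, "wz": 0, "hand": -1}, {"tx": 0, "ty": -76, "tz": 0, "wx": 0, "wy": 0, "wz": 0, "hand": -1}, {"tx": 0, "ty": -84, "tz": 0, "wx": 0, "wy": 0, "wz": 0, "hand": -1}, {"tx": 0, "ty": -90, "tz": 0, "wx": 0, "wy": 0, "wz": 0, "hand": -1}, {"tx": 0, "ty": -94, "tz": 0, "wx": 0, "wy": 0, "wz": 0, "hand": -1}, {"tx": 0, "ty": -96, "tz": 0, "wx": 0, "wy": 0, "wz": 0, "hand": -1}, {"tx": 0, "ty": -96, "tz": 0, "wx": 0, "wy": 0, "wz": 0, "hand": -1}]}}

```text
time_s: 3.2
ee_pos: [537.5, 113.7, 53.1]
ee_rot: [3.141, 0.004, 3.114]
wrist_force: [0.9, -1.1, 8.2]
opening: 0.096
grasp_force: 39.9
```

Emit:
{"name": "servo_tool", "arguments": {"plan": [{"tx": 0, "ty": -2, "tz": 0, "wx": 0, "wy": 0, "wz": 0, "hand": -1}, {"tx": 0, "ty": -4, "tz": 0, "wx": 0, "wy": 0, "wz": 0, "hand": -1}, {"tx": 0, "ty": -4, "tz": 0, "wx": 0, "wy": 0, "wz": 0, "hand": -1}, {"tx": 0, "ty": -4, "tz": 0, "wx": 0, "wy": 0, "wz": 0, "hand": -1}]}}

```text
time_s: 3.53
ee_pos: [537.5, 113.6, 53.1]
ee_rot: [3.137, 0.005, 3.117]
wrist_force: [-0.2, 10.1, 4.5]
opening: 0.093
grasp_force: 39.7
```

Emit:
{"name": "servo_tool", "arguments": {"plan": [{"tx": 0, "ty": 3, "tz": 0, "wx": 0, "wy": 0, "wz": 0, "hand": 0.2}, {"tx": 0, "ty": 3, "tz": 0, "wx": 0, "wy": 0, "wz": 0, "hand": 0.2}, {"tx": 0, "ty": 3, "tz": 0, "wx": 0, "wy": 0, "wz": 0, "hand": 0.2}, {"tx": 0, "ty": 3, "tz": 0, "wx": 0, "wy": 0, "wz": 0, "hand": 0.2}, {"tx": 0, "ty": 3, "tz": -40, "wx": 0, "wy": 0, "wz": 0, "hand": 0.2}, {"tx": 60, "ty": 3, "tz": -130, "wx": 0, "wy": 0, "wz": 0, "hand": 0.2}, {"tx": 60, "ty": 63, "tz": -150, "wx": 0, "wy": 0, "wz": 0, "hand": 1}, {"tx": 60, "ty": 63, "tz": -150, "wx": 0, "wy": 0, "wz": 0, "hand": 1}, {"tx": 60, "ty": 63, "tz": -150, "wx": 0, "wy": 0, "wz": 0, "hand": 1}, {"tx": 60, "ty": 63, "tz": -150, "wx": 0, "wy": 0, "wz": 0, "hand": 1}, {"tx": 60, "ty": 63, "tz": -150, "wx": 0, "wy": 0, "wz": 0, "hand": 1}, {"tx": 60, "ty": 63, "tz": -150, "wx": 0, "wy": 0, "wz": 0, "hand": 1}]}}

```text
time_s: 4.53
ee_pos: [477.5, 173.7, 200.6]
ee_rot: [-3.14, -0.001, 3.114]
wrist_force: [-0.3, -0.8, -0.2]
opening: 1.001
grasp_force: 0.0
```

```bash
python3 - <<'E'
from h import *
st()
im,d,cm=snap("wrist")
np.savez("w3.npz",im=im,d=d,**{k:np.array(v) for k,v in cm.items()})
for y in (-155,-65):
  for x in (-70,70):
    p=proj([*pw(x,y),52],cm).round();print(y,x,p)
cv2.imwrite("pics/w3.png",im)
E
```

```text
4.53 [477.5 173.7 200.6] [-1.7993e+02 -4.0000e-02  1.7840e+02] [-0.3 -0.8 -0.2] 1.001 0.0 [-0.39  0.36 -0.07  1.91  0.03  0.87  1.06]
-155 -70 [314. 138.]
-155 70 [315. 274.]
-65 -70 [414. 137.]
-65 70 [402. 274.]
```

View pics/w3.png

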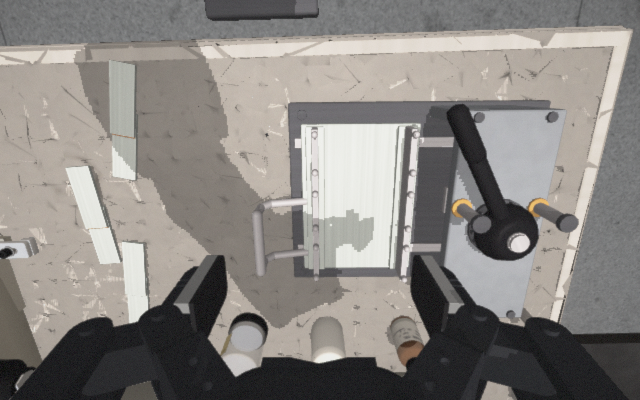

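The carriage is drawn out. Its rails are at u≈315 (low) and u≈412 (tall) with six pins each between v≈132 and 272, and the coupons are at u≈70–135. Next I'll locate the pins numerically.

```bash
python3 - <<'E'
from h import *
f=np.load("w3.npz");im,d=f["im"],f["d"];cm={k:f[k] for k in("K","R","t")}
for u0,y,z in((315,-155,57),(411,-65,61)):
    col=[(v,im[v,u0-7:u0+8].max(1).min(),u0-7+int(im[v,u0-7:u0+8].max(1).argmin())) for v in range(122,280)]
    print([c for c in col if c[1]<130])
a=im[118:282,300:426];cv2.imwrite("pics/w3c.png",cv2.resize(a,None,fx=3.6,fy=3.6,interpolation=cv2.INTER_CUBIC))
for y,z in((-155,57),(-65,61)):
    for x in(-56,0,56):
        print(y,x,[proj([*pw(x+s*16.5,y),z],cm).round(1).tolist() for s in(-1,1)])
E
```

```text
[(122, np.uint8(109), 316), (123, np.uint8(115), 316), (127, np.uint8(127), 314), (128, np.uint8(122), 315), (224, np.uint8(126), 315), (225, np.uint8(106), 316), (226, np.uint8(111), 317), (227, np.uint8(119), 318), (228, np.uint8(126), 318), (229, np.uint8(122), 318), (244, np.uint8(107), 316), (245, np.uint8(106), 317), (246, np.uint8(118), 318), (268, np.uint8(113), 308), (269, np.uint8(85), 308), (270, np.uint8(78), 309), (271, np.uint8(78), 308), (272, np.uint8(79), 308), (273, np.uint8(79), 311), (274, np.uint8(78), 308), (275, np.uint8(80), 310), (276, np.uint8(82), 311), (277, np.uint8(105), 308), (278, np.uint8(121), 319), (279, np.uint8(125), 309)]
[(122, np.uint8(116), 417), (126, np.uint8(128), 408), (127, np.uint8(104), 406), (128, np.uint8(92), 407), (129, np.uint8(90), 407), (130, np.uint8(92), 408), (131, np.uint8(90), 408), (132, np.uint8(91), 407), (133, np.uint8(91), 407), (134, np.uint8(93), 406), (135, np.uint8(90), 409), (136, np.uint8(91), 407), (137, np.uint8(94), 406), (138, np.uint8(94), 406), (139, np.uint8(93), 407), (140, np.uint8(92), 406), (141, np.uin
[... 2991 characters left out ...]
int8(27), 418), (263, np.uint8(24), 417), (264, np.uint8(19), 418), (265, np.uint8(27), 415), (266, np.uint8(28), 417), (267, np.uint8(25), 414), (268, np.uint8(26), 417), (269, np.uint8(22), 417), (270, np.uint8(26), 414), (271, np.uint8(26), 416), (272, np.uint8(26), 416), (273, np.uint8(23), 414), (274, np.uint8(21), 413), (275, np.uint8(24), 417), (276, np.uint8(21), 413), (277, np.uint8(27), 413), (278, np.uint8(24), 417), (279, np.uint8(25), 414)]
-155 -56 [[313.9, 135.5], [314.1, 171.9]]
-155 0 [[314.3, 195.8], [314.5, 228.1]]
-155 56 [[314.6, 249.5], [314.8, 278.5]]
-65 -56 [[417.3, 135.9], [413.9, 172.8]]
-65 0 [[411.6, 197.0], [408.6, 229.7]]
-65 56 [[406.6, 251.3], [403.9, 280.6]]
```

View pics/w3c.png

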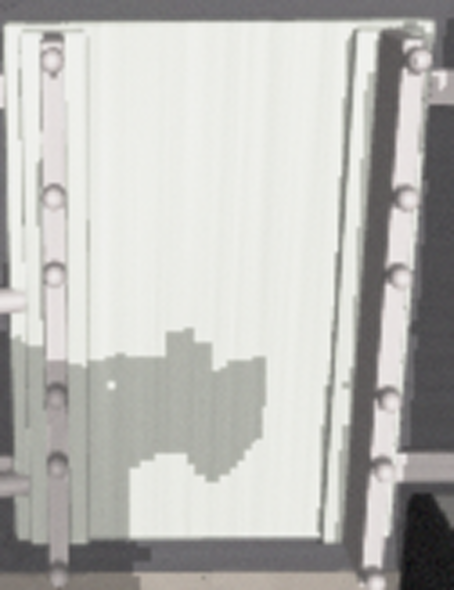

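The crop shows the pins clearly: low rail at crop (53,60),(54,197),(55,274),(57,397),(57,463),(58,575), and tall rail at (419,60),(405,198),(399,275),(390,398),(382,467),(375,578).

```bash
python3 - <<'E'
from h import *
f=np.load("w3.npz");cm={k:f[k] for k in("K","R","t")}
L=[(53,60),(54,197),(55,274),(57,397),(57,463),(58,575)];T=[(419,60),(405,198),(399,275),(390,398),(382,467),(375,578)]
W=[np.array([onplane(300+a/3.6,118+b/3.6,z,cm)[:2] for a,b in Q]) for Q,z in((L,56),(T,60))]
for w in W: print(w.round(1).tolist())
for i in range(3):
    lo=W[0][2*i:2*i+2].mean(0);hi=W[1][2*i:2*i+2].mean(0);e=hi-lo
    print("lane",((lo+hi)/2).round(1),"dir",np.degrees(np.arctan2(e[1],e[0])).round(1),np.hypot(*e).round(1),"model",pw([-56,0,56][i],-110).round(1))
# coupons from this view
P=pts(f["d"],cm);im=f["im"]
m=((P[...,2]>2.5)&(P[...,2]<15)&(im.min(2)>100)).astype(np.uint8);m[:,160:]=0;m[300:]=0
m=cv2.morphologyEx(m,cv2.MORPH_OPEN,np.ones((3,3)))
n,l,s,c=cv2.connectedComponentsWithStats(m)
for i in range(1,n):
    if s[i,4]>150:
        q=P[l==i];r=cv2.minAreaRect(q[:,:2].astype(np.float32));print(s[i],r,np.median(q[:,2]))
E
```

```text
[[435.4, 172.2], [470.0, 171.3], [490.7, 170.9], [525.6, 170.4], [545.3, 169.8], [580.7, 169.0]]
[[437.4, 260.9], [471.8, 259.6], [492.1, 259.3], [526.5, 259.0], [546.9, 258.1], [581.6, 258.1]]
lane [453.7 216. ] dir 88.8 88.5 model [453.6 216. ]
lane [508.7 214.9] dir 89.2 88.5 model [509.6 214.5]
lane [563.6 213.7] dir 89.2 88.7 model [565.6 213.1]
[ 109   60   28   80 1939] ((404.3201599121094, -22.08588981628418), (26.3278751373291, 77.4901123046875), 77.71758270263672) 6.889398172091417
[  66  165   42   65 1480] ((505.1749267578125, -82.62831115722656), (74.38219451904297, 26.263341903686523), 3.5706846714019775) 6.742127162252814
[ 20 238  17  20 238] ((561.946044921875, -165.55690002441406), (20.806427001953125, 11.544265747070312), 5.401980400085449) 10.434989690992012
[ 122  241   25   56 1206] ((596.3202514648438, -49.682716369628906), (26.2362117767334, 76.13165283203125), 81.00750732421875) 6.646674857285078
```

```bash
python3 - <<'E'
from h import *
go(528,-81.7,2.5,183.7)
E
```

```text
t [ -58.1 -253.3  198. ] w [-0.1 -0.1 -5.3]
```

Emit:
{"name": "servo_tool", "arguments": {"plan": [{"tx": -58, "ty": -253, "tz": 60, "wx": 0, "wy": 0, "wz": -5.3, "hand": 0.15}, {"tx": -58, "ty": -253, "tz": 60, "wx": 0, "wy": 0, "wz": -5.3, "hand": 0.15}, {"tx": -58, "ty": -253, "tz": 60, "wx": 0, "wy": 0, "wz": -5.3, "hand": 0.15}, {"tx": -58, "ty": -253, "tz": 80, "wx": 0, "wy": 0, "wz": -5.3, "hand": 0.15}, {"tx": -58, "ty": -253, "tz": 100, "wx": 0, "wy": 0, "wz": -5.3, "hand": 0.15}, {"tx": -58, "ty": -253, "tz": 120, "wx": 0, "wy": 0, "wz": -5.3, "hand": 0.15}, {"tx": -58, "ty": -253, "tz": 140, "wx": 0, "wy": 0, "wz": -5.3, "hand": 0.15}, {"tx": -58, "ty": -253, "tz": 160, "wx": 0, "wy": 0, "wz": -5.3, "hand": 0.15}, {"tx": -58, "ty": -253, "tz": 160, "wx": 0, "wy": 0, "wz": -5.3, "hand": 0.15}]}}

```text
time_s: 5.33
ee_pos: [524.4, -83.7, 34.7]
ee_rot: [-3.141, -0.011, -3.082]
wrist_force: [-1.5, -0.3, -0.1]
opening: 0.577
grasp_force: 0.0
```

```bash
python3 - <<'E'
from h import *
st();go(528,-81.7,2.5,183.7)
E
```

```text
5.33 [524.4 -83.7  34.7] [-179.99   -0.63 -176.57] [-1.5 -0.3 -0.1] 0.577 0.0 [ 0.1   0.63 -0.05  2.01  0.06  0.51  1.64]
t [-4.1  1.8 32.2] w [-0.  -0.6 -0.3]
```

Emit:
{"name": "servo_tool", "arguments": {"plan": [{"tx": 0, "ty": 0, "tz": 20, "wx": 0, "wy": 0, "wz": 0, "hand": 0.15}, {"tx": 0, "ty": 0, "tz": 37, "wx": 0, "wy": 0, "wz": 0, "hand": 0.15}, {"tx": 0, "ty": 0, "tz": 37, "wx": 0, "wy": 0, "wz": 0, "hand": 0.15}, {"tx": 0, "ty": 0, "tz": 37, "wx": 0, "wy": 0, "wz": 0, "hand": -0.3}, {"tx": 0, "ty": 0, "tz": 37, "wx": 0, "wy": 0, "wz": 0, "hand": -1}, {"tx": 0, "ty": 0, "tz": 37, "wx": 0, "wy": 0, "wz": 0, "hand": -1}, {"tx": 0, "ty": 0, "tz": 37, "wx": 0, "wy": 0, "wz": 0, "hand": -1}, {"tx": 0, "ty": 0, "tz": 37, "wx": 0, "wy": 0, "wz": 0, "hand": -1}, {"tx": 0, "ty": 0, "tz": 37, "wx": 0, "wy": 0, "wz": 0, "hand": -1}], "newtons": 60}}

```text
time_s: 6.08
ee_pos: [529.2, -79.3, 5.8]
ee_rot: [-3.141, 0.002, -3.076]
wrist_force: [-1.7, 0.9, 7.3]
opening: 0.254
grasp_force: 59.5
```

Emit:
{"name": "servo_tool", "arguments": {"plan": [{"tx": 0, "ty": 0, "tz": -15, "wx": 0, "wy": 0, "wz": 0, "hand": -1}, {"tx": 0, "ty": 0, "tz": -40, "wx": 0, "wy": 0, "wz": 0, "hand": -1}, {"tx": 0, "ty": 0, "tz": -70, "wx": 0, "wy": 0, "wz": 0, "hand": -1}, {"tx": 0, "ty": 0, "tz": -100, "wx": 0, "wy": 0, "wz": 0, "hand": -1}, {"tx": 0, "ty": 0, "tz": -118, "wx": 0, "wy": 0, "wz": 0, "hand": -1}, {"tx": 0, "ty": 0, "tz": -118, "wx": 0, "wy": 0, "wz": 0, "hand": -1}]}}

```text
time_s: 6.58
ee_pos: [531.1, -79.7, 127.0]
ee_rot: [-3.14, 0.007, -3.076]
wrist_force: [1.1, -0.2, -1.3]
opening: 0.253
grasp_force: 58.9
```

```bash
python3 - <<'E'
from h import *
st();go(509.2,214,120,88.7)
E
```

```text
6.58 [531.1 -79.7 127. ] [-179.93    0.43 -176.25] [ 1.1 -0.2 -1.3] 0.253 58.9 [ 0.11  0.49 -0.06  1.94  0.05  0.71  1.65]
t [  2.7 294.5   6.6] w [ 0.3  0.4 95. ]
```

Emit:
{"name": "servo_tool", "arguments": {"plan": [{"tx": 0, "ty": 10, "tz": -20, "wx": 0, "wy": 0, "wz": 7, "hand": -1}, {"tx": 0, "ty": 20, "tz": -20, "wx": 0, "wy": 0, "wz": 14, "hand": -1}, {"tx": 0, "ty": 40, "tz": -20, "wx": 0, "wy": 0, "wz": 21, "hand": -1}, {"tx": 0, "ty": 60, "tz": -20, "wx": 0, "wy": 0, "wz": 28, "hand": -1}, {"tx": 0, "ty": 80, "tz": -20, "wx": 0, "wy": 0, "wz": 35, "hand": -1}, {"tx": 0, "ty": 100, "tz": -20, "wx": 0, "wy": 0, "wz": 42, "hand": -1}, {"tx": 2.7, "ty": 130, "tz": -20, "wx": 0, "wy": 0, "wz": 49, "hand": -1}, {"tx": 2.7, "ty": 160, "tz": -20, "wx": 0, "wy": 0, "wz": 56, "hand": -1}, {"tx": 2.7, "ty": 190, "tz": -20, "wx": 0, "wy": 0, "wz": 63, "hand": -1}, {"tx": 2.7, "ty": 215, "tz": -20, "wx": 0, "wy": 0, "wz": 70, "hand": -1}, {"tx": 2.7, "ty": 235, "tz": -20, "wx": 0, "wy": 0, "wz": 77, "hand": -1}, {"tx": 2.7, "ty": 250, "tz": -20, "wx": 0, "wy": 0, "wz": 84, "hand": -1}]}}

```text
time_s: 7.58
ee_pos: [508.9, 172.4, 142.0]
ee_rot: [-3.141, -0.001, 1.738]
wrist_force: [0.2, -0.4, -1.7]
opening: 0.253
grasp_force: 59.0
```

```bash
python3 - <<'E'
from h import *
st();go(509.2,214,100,88.7)
E
```

```text
7.58 [508.9 172.4 142. ] [-1.7999e+02 -3.0000e-02  9.9560e+01] [ 0.2 -0.4 -1.7] 0.253 59.0 [-0.66  0.5   0.37  1.92 -0.25  0.76  0.02]
t [41.   7.2 42.1] w [-0.  -0.  10.9]
```

Emit:
{"name": "servo_tool", "arguments": {"plan": [{"tx": 20, "ty": 4, "tz": 10, "wx": 0, "wy": 0, "wz": 6, "hand": -1}, {"tx": 41, "ty": 7, "tz": 30, "wx": 0, "wy": 0, "wz": 10.9, "hand": -1}, {"tx": 41, "ty": 7, "tz": 42, "wx": 0, "wy": 0, "wz": 10.9, "hand": -1}, {"tx": 41, "ty": 7, "tz": 42, "wx": 0, "wy": 0, "wz": 10.9, "hand": -1}, {"tx": 41, "ty": 7, "tz": 42, "wx": 0, "wy": 0, "wz": 10.9, "hand": -1}, {"tx": 41, "ty": 7, "tz": 42, "wx": 0, "wy": 0, "wz": 10.9, "hand": -1}]}}

```text
time_s: 8.08
ee_pos: [510.0, 210.4, 100.9]
ee_rot: [3.141, 0.0, 1.55]
wrist_force: [-0.0, -0.5, -1.0]
opening: 0.252
grasp_force: 59.0
```

```bash
python3 - <<'E'
from h import *
st();go(509.2,214,56,88.7)
im,d,cm=snap("wrist");cv2.imwrite("pics/w4.png",im)
E
```

```text
8.08 [510.  210.4 100.9] [1.7997e+02 2.0000e-02 8.8820e+01] [-0.  -0.5 -1. ] 0.252 59.0 [-0.73  0.58  0.39  1.93 -0.34  0.69 -0.16]
t [ 3.6 -0.9 44.9] w [0.  0.  0.1]
```

View pics/w4.png

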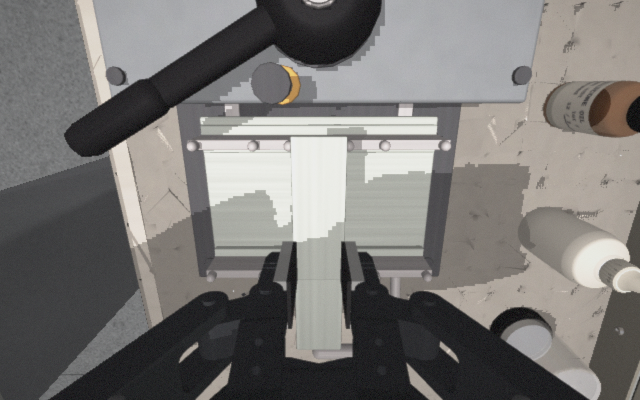

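The coupon hangs over the middle lane. Its end centre is at u≈320 and the two lane pins at u≈288 and 349 give a lane centre of 318.5, so I'll shift 1 mm and lower it.

Emit:
{"name": "servo_tool", "arguments": {"plan": [{"tx": 3, "ty": -1, "tz": 12, "wx": 0, "wy": 0, "wz": 0, "hand": -1}, {"tx": 3, "ty": -1, "tz": 24, "wx": 0, "wy": 0, "wz": 0, "hand": -1}, {"tx": 3, "ty": -1, "tz": 34, "wx": 0, "wy": 0, "wz": 0, "hand": -1}, {"tx": 3, "ty": -1, "tz": 40, "wx": 0, "wy": 0, "wz": 0, "hand": -1}, {"tx": 3, "ty": -1, "tz": 43, "wx": 0, "wy": 0, "wz": 0, "hand": -1}, {"tx": 3, "ty": -1, "tz": 45, "wx": 0, "wy": 0, "wz": 0, "hand": -1}, {"tx": 3, "ty": -1, "tz": 45, "wx": 0, "wy": 0, "wz": 0, "hand": -1}, {"tx": 3, "ty": -1, "tz": 45, "wx": 0, "wy": 0, "wz": 0, "hand": -1}]}}

```text
time_s: 8.8
ee_pos: [508.9, 214.1, 55.9]
ee_rot: [3.141, -0.0, 1.551]
wrist_force: [-1.1, -1.2, 2.4]
opening: 0.252
grasp_force: 59.6
```

Emit:
{"name": "servo_tool", "arguments": {"plan": [{"tx": 0, "ty": 0, "tz": 1, "wx": 0, "wy": 0, "wz": 0, "hand": -1}, {"tx": 0, "ty": 0, "tz": 1, "wx": 0, "wy": 0, "wz": 0, "hand": -0.2}, {"tx": 0, "ty": 0, "tz": 1, "wx": 0, "wy": 0, "wz": 0, "hand": -0.1}, {"tx": 0, "ty": 0, "tz": 1, "wx": 0, "wy": 0, "wz": 0, "hand": -0.1}, {"tx": 0, "ty": 0, "tz": 1, "wx": 0, "wy": 0, "wz": 0, "hand": -0.1}, {"tx": 0, "ty": 0, "tz": -20, "wx": 0, "wy": 0, "wz": 0, "hand": -0.1}, {"tx": 0, "ty": 0, "tz": -50, "wx": 0, "wy": 0, "wz": 0, "hand": -0.1}, {"tx": 0, "ty": 0, "tz": -80, "wx": 0, "wy": 0, "wz": 0, "hand": 0.15}, {"tx": -20, "ty": 0, "tz": -90, "wx": 0, "wy": 0, "wz": 0, "hand": 0.15}, {"tx": -20, "ty": 0, "tz": -90, "wx": 0, "wy": 0, "wz": 0, "hand": 0.15}]}}

```text
time_s: 9.63
ee_pos: [509.8, 191.2, 148.0]
ee_rot: [3.137, -0.0, 1.548]
wrist_force: [0.9, -0.1, -1.0]
opening: 0.575
grasp_force: 0.0
```

```bash
python3 - <<'E'
from h import *
st()
im,d,cm=snap("wrist");cv2.imwrite("pics/w5.png",im)
go(618.7,-53.3,40,171.5)
im,d,cm=snap("top");P=pts(d,cm)
m=((im.min(2)>165)&(P[...,2]>2)&(P[...,2]<20)).astype(np.uint8);m[:,:345]=0;m[:,405:]=0;m[:140]=0;m[280:]=0
n,l,s,c=cv2.connectedComponentsWithStats(m)
for i in range(1,n):
    if s[i,4]>60:
        v,u=np.nonzero(l==i);W=np.array([onplane(x,y,6,cm)[:2] for x,y in zip(u,v)]).astype(np.float32)
        print(s[i,4],cv2.minAreaRect(W),W.mean(0),np.median(P[l==i][:,2]))
E
```

```text
9.63 [509.8 191.2 148. ] [ 1.7975e+02 -2.0000e-02  8.8700e+01] [ 0.9 -0.1 -1. ] 0.575 0.0 [-0.74  0.51  0.43  1.91 -0.29  0.78 -0.16]
t [-243.3  114.9  106.7] w [  0.1   0.1 -82.8]
419 ((618.46142578125, -54.068485260009766), (24.504535675048828, 117.82354736328125), 81.1014175415039) [615.03925 -53.33382] 6.807541554741117
474 ((421.7808532714844, -26.426313400268555), (25.65618896484375, 126.54976654052734), 78.59628295898438) [421.95175  -26.666616] 6.766994307183129
```

View pics/w5.png

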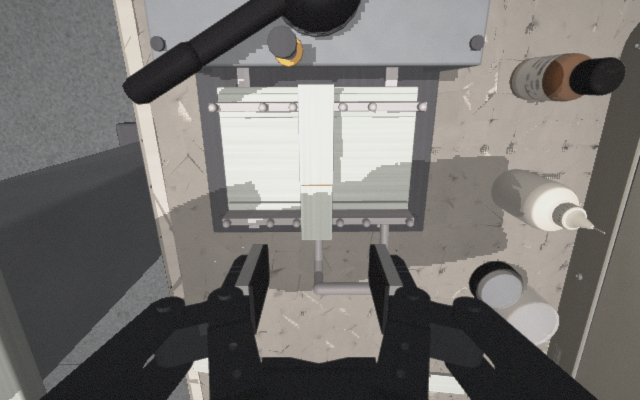

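The first coupon is seated between its pins in the middle lane at (316,160), and the other two haven't moved. Next is the far coupon.

Emit:
{"name": "servo_tool", "arguments": {"plan": [{"tx": -40, "ty": 15, "tz": 0, "wx": 0, "wy": 0, "wz": -7, "hand": 0.15}, {"tx": -80, "ty": 30, "tz": 0, "wx": 0, "wy": 0, "wz": -14, "hand": 0.15}, {"tx": -115, "ty": 50, "tz": 0, "wx": 0, "wy": 0, "wz": -21, "hand": 0.15}, {"tx": -150, "ty": 70, "tz": 0, "wx": 0, "wy": 0, "wz": -28, "hand": 0.15}, {"tx": -180, "ty": 90, "tz": 0, "wx": 0, "wy": 0, "wz": -35, "hand": 0.15}, {"tx": -210, "ty": 105, "tz": 20, "wx": 0, "wy": 0, "wz": -42, "hand": 0.15}, {"tx": -230, "ty": 115, "tz": 30, "wx": 0, "wy": 0, "wz": -49, "hand": 0.15}, {"tx": -243, "ty": 115, "tz": 50, "wx": 0, "wy": 0, "wz": -56, "hand": 0.15}, {"tx": -243, "ty": 115, "tz": 70, "wx": 0, "wy": 0, "wz": -63, "hand": 0.15}, {"tx": -243, "ty": 115, "tz": 90, "wx": 0, "wy": 0, "wz": -70, "hand": 0.15}, {"tx": -243, "ty": 115, "tz": 106, "wx": 0, "wy": 0, "wz": -77, "hand": 0.15}, {"tx": -243, "ty": 115, "tz": 106, "wx": 0, "wy": 0, "wz": -83, "hand": 0.15}]}}

```text
time_s: 10.73
ee_pos: [615.6, -50.1, 34.4]
ee_rot: [3.141, -0.007, 3.006]
wrist_force: [-0.2, -0.9, -0.1]
opening: 0.574
grasp_force: 0.0
```

Emit:
{"name": "servo_tool", "arguments": {"plan": [{"tx": 0, "ty": 0, "tz": 0, "wx": 0, "wy": 0, "wz": 0, "hand": 0.15}, {"tx": 0, "ty": 0, "tz": 0, "wx": 0, "wy": 0, "wz": 0, "hand": 0.15}, {"tx": 0, "ty": 0, "tz": 0, "wx": 0, "wy": 0, "wz": 0, "hand": 0.15}]}}

```text
time_s: 10.98
ee_pos: [618.5, -50.6, 39.1]
ee_rot: [3.141, -0.0, 2.996]
wrist_force: [-0.1, 1.1, -0.4]
opening: 0.576
grasp_force: 0.0
```

```bash
python3 - <<'E'
from h import *
st();go(618.5,-53.7,4,171.3)
E
```

```text
10.98 [618.5 -50.6  39.1] [ 1.7998e+02 -1.0000e-02  1.7166e+02] [-0.1  1.1 -0.4] 0.576 0.0 [ 0.03  0.71 -0.03  1.78  0.03  0.65  1.4 ]
t [-0.5 -3.1 35.1] w [ 0.  -0.   0.4]
```

Emit:
{"name": "servo_tool", "arguments": {"plan": [{"tx": 0, "ty": -3, "tz": 18, "wx": 0, "wy": 0, "wz": 0, "hand": 0.15}, {"tx": 0, "ty": -3, "tz": 35, "wx": 0, "wy": 0, "wz": 0, "hand": 0.15}, {"tx": 0, "ty": -3, "tz": 35, "wx": 0, "wy": 0, "wz": 0, "hand": 0.15}, {"tx": 0, "ty": -3, "tz": 35, "wx": 0, "wy": 0, "wz": 0, "hand": -0.3}, {"tx": 0, "ty": -3, "tz": 35, "wx": 0, "wy": 0, "wz": 0, "hand": -1}, {"tx": 0, "ty": -3, "tz": 35, "wx": 0, "wy": 0, "wz": 0, "hand": -1}, {"tx": 0, "ty": -3, "tz": 35, "wx": 0, "wy": 0, "wz": 0, "hand": -1}, {"tx": 0, "ty": -3, "tz": 35, "wx": 0, "wy": 0, "wz": 0, "hand": -1}, {"tx": 0, "ty": -3, "tz": 35, "wx": 0, "wy": 0, "wz": 0, "hand": -1}]}}

```text
time_s: 11.73
ee_pos: [618.7, -53.6, 5.5]
ee_rot: [3.141, 0.002, 2.999]
wrist_force: [-0.5, 0.3, 7.0]
opening: 0.257
grasp_force: 59.4
```

Emit:
{"name": "servo_tool", "arguments": {"plan": [{"tx": 0, "ty": 0, "tz": -15, "wx": 0, "wy": 0, "wz": 0, "hand": -1}, {"tx": 0, "ty": 0, "tz": -40, "wx": 0, "wy": 0, "wz": 0, "hand": -1}, {"tx": 0, "ty": 0, "tz": -70, "wx": 0, "wy": 0, "wz": 0, "hand": -1}, {"tx": 0, "ty": 0, "tz": -100, "wx": 0, "wy": 0, "wz": 0, "hand": -1}, {"tx": 0, "ty": 0, "tz": -135, "wx": 0, "wy": 0, "wz": 0, "hand": -1}, {"tx": 0, "ty": 0, "tz": -135, "wx": 0, "wy": 0, "wz": 0, "hand": -1}, {"tx": 0, "ty": 0, "tz": -135, "wx": 0, "wy": 0, "wz": 0, "hand": -1}]}}

```text
time_s: 12.32
ee_pos: [619.4, -53.9, 141.9]
ee_rot: [3.141, 0.005, 2.999]
wrist_force: [-0.5, 0.0, -1.6]
opening: 0.259
grasp_force: 58.8
```

```bash
python3 - <<'E'
from h import *
st();go(564.8,180,140,88.7)
E
```

```text
12.32 [619.4 -53.9 141.9] [179.97   0.29 171.84] [-0.5  0.  -1.6] 0.259 58.8 [ 0.03  0.58 -0.04  1.7   0.03  0.86  1.42]
t [ 87.2 223.8   1.6] w [ 0.2  0.2 83.1]
```

Emit:
{"name": "servo_tool", "arguments": {"plan": [{"tx": 10, "ty": 20, "tz": 0, "wx": 0, "wy": 0, "wz": 7, "hand": -1}, {"tx": 20, "ty": 40, "tz": 0, "wx": 0, "wy": 0, "wz": 14, "hand": -1}, {"tx": 30, "ty": 60, "tz": 0, "wx": 0, "wy": 0, "wz": 21, "hand": -1}, {"tx": 40, "ty": 80, "tz": 0, "wx": 0, "wy": 0, "wz": 28, "hand": -1}, {"tx": 50, "ty": 100, "tz": 0, "wx": 0, "wy": 0, "wz": 35, "hand": -1}, {"tx": 60, "ty": 120, "tz": 0, "wx": 0, "wy": 0, "wz": 42, "hand": -1}, {"tx": 70, "ty": 140, "tz": 0, "wx": 0, "wy": 0, "wz": 49, "hand": -1}, {"tx": 80, "ty": 160, "tz": 0, "wx": 0, "wy": 0, "wz": 56, "hand": -1}, {"tx": 87, "ty": 180, "tz": 0, "wx": 0, "wy": 0, "wz": 63, "hand": -1}, {"tx": 87, "ty": 200, "tz": 0, "wx": 0, "wy": 0, "wz": 70, "hand": -1}, {"tx": 87, "ty": 215, "tz": 0, "wx": 0, "wy": 0, "wz": 77, "hand": -1}, {"tx": 87, "ty": 224, "tz": 0, "wx": 0, "wy": 0, "wz": 83, "hand": -1}]}}

```text
time_s: 13.32
ee_pos: [562.7, 182.7, 138.0]
ee_rot: [-3.14, 0.0, 1.547]
wrist_force: [0.0, -0.0, -0.5]
opening: 0.251
grasp_force: 58.9
```

Emit:
{"name": "servo_tool", "arguments": {"plan": [{"tx": 15, "ty": 0, "tz": 15, "wx": 0, "wy": 0, "wz": 0, "hand": -1}, {"tx": 34, "ty": 0, "tz": 30, "wx": 0, "wy": 0, "wz": 0, "hand": -1}, {"tx": 34, "ty": 0, "tz": 40, "wx": 0, "wy": 0, "wz": 0, "hand": -1}, {"tx": 34, "ty": 0, "tz": 40, "wx": 0, "wy": 0, "wz": 0, "hand": -1}, {"tx": 34, "ty": 0, "tz": 40, "wx": 0, "wy": 0, "wz": 0, "hand": -1}, {"tx": 34, "ty": 0, "tz": 40, "wx": 0, "wy": 0, "wz": 0, "hand": -1}]}}

```text
time_s: 13.82
ee_pos: [564.4, 212.9, 99.2]
ee_rot: [-3.141, 0.001, 1.55]
wrist_force: [0.5, -0.5, -1.2]
opening: 0.255
grasp_force: 58.9
```

```bash
python3 - <<'E'
from h import *
st();go(564.8,213.4,55,88.7)
im,d,cm=snap("wrist");cv2.imwrite("pics/w6.png",im)
E
```

```text
13.82 [564.4 212.9  99.2] [-1.7999e+02  6.0000e-02  8.8820e+01] [ 0.5 -0.5 -1.2] 0.255 58.9 [-0.67  0.64  0.37  1.8  -0.32  0.76 -0.15]
t [ 0.6  0.4 44.2] w [-0.   0.1  0.1]
```

View pics/w6.png

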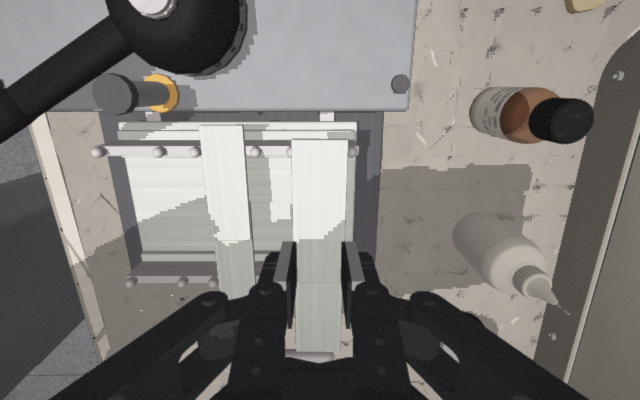

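The coupon centre at u≈320.5 is close to the rear-lane centre at u≈321.3, so I'll lower it.

Emit:
{"name": "servo_tool", "arguments": {"plan": [{"tx": 1, "ty": 0.5, "tz": 12, "wx": 0, "wy": 0, "wz": 0, "hand": -1}, {"tx": 1, "ty": 0.5, "tz": 24, "wx": 0, "wy": 0, "wz": 0, "hand": -1}, {"tx": 1, "ty": 0.5, "tz": 34, "wx": 0, "wy": 0, "wz": 0, "hand": -1}, {"tx": 1, "ty": 0.5, "tz": 40, "wx": 0, "wy": 0, "wz": 0, "hand": -1}, {"tx": 1, "ty": 0.5, "tz": 43, "wx": 0, "wy": 0, "wz": 0, "hand": -1}, {"tx": 1, "ty": 0.5, "tz": 44, "wx": 0, "wy": 0, "wz": 0, "hand": -1}, {"tx": 1, "ty": 0.5, "tz": 44, "wx": 0, "wy": 0, "wz": 0, "hand": -1}, {"tx": 1, "ty": 0.5, "tz": 44, "wx": 0, "wy": 0, "wz": 0, "hand": -1}]}}

```text
time_s: 14.53
ee_pos: [564.3, 215.0, 55.5]
ee_rot: [-3.141, 0.0, 1.551]
wrist_force: [-3.2, -1.0, 7.5]
opening: 0.254
grasp_force: 60.1
```

Emit:
{"name": "servo_tool", "arguments": {"plan": [{"tx": 0, "ty": 0, "tz": 0, "wx": 0, "wy": 0, "wz": 0, "hand": -0.2}, {"tx": 0, "ty": 0, "tz": 0, "wx": 0, "wy": 0, "wz": 0, "hand": -0.15}, {"tx": 0, "ty": 0, "tz": 0, "wx": 0, "wy": 0, "wz": 0, "hand": -0.15}, {"tx": 0, "ty": 0, "tz": 0, "wx": 0, "wy": 0, "wz": 0, "hand": -0.15}, {"tx": 0, "ty": 0, "tz": -20, "wx": 0, "wy": 0, "wz": 0, "hand": -0.15}, {"tx": 0, "ty": 0, "tz": -50, "wx": 0, "wy": 0, "wz": 0, "hand": -0.15}, {"tx": 0, "ty": 0, "tz": -85, "wx": 0, "wy": 0, "wz": 0, "hand": 0.15}, {"tx": -30, "ty": -20, "tz": -95, "wx": 0, "wy": 0, "wz": 0, "hand": 0.15}, {"tx": -30, "ty": -20, "tz": -95, "wx": 0, "wy": 0, "wz": 0, "hand": 0.15}, {"tx": -30, "ty": -20, "tz": -95, "wx": 0, "wy": 0, "wz": 0, "hand": 0.15}]}}

```text
time_s: 15.37
ee_pos: [544.1, 184.3, 151.5]
ee_rot: [3.14, -0.001, 1.549]
wrist_force: [-0.1, -0.4, -0.7]
opening: 0.575
grasp_force: 0.0
```

```bash
python3 - <<'E'
from h import *
st()
im,d,cm=snap("wrist");cv2.imwrite("pics/w7.png",im);np.savez("w7.npz",im=im,d=d,**{k:np.array(v) for k,v in cm.items()})
go(426,-27,60,168)
im,d,cm=snap("top");P=pts(d,cm)
m=((im.min(2)>165)&(P[...,2]>2)&(P[...,2]<20)).astype(np.uint8);m[:,:325]=0;m[:,425:]=0;m[:130]=0;m[280:]=0
n,l,s,c=cv2.connectedComponentsWithStats(m)
for i in range(1,n):
    if s[i,4]>60:
        v,u=np.nonzero(l==i);W=np.array([onplane(x,y,6,cm)[:2] for x,y in zip(u,v)]).astype(np.float32)
        q=P[l==i];print(s[i,4],cv2.minAreaRect(W),W.mean(0),"z near/far",np.median(q[q[:,0]<415][:,2]),np.median(q[q[:,0]>445][:,2]))
E
```

```text
15.37 [544.1 184.3 151.5] [ 1.7993e+02 -3.0000e-02  8.8740e+01] [-0.1 -0.4 -0.7] 0.575 0.0 [-0.67  0.54  0.41  1.82 -0.28  0.83 -0.15]
t [-215.  -113.9   90.5] w [  0.1  -0.  -79.2]
478 ((425.205078125, -27.19009017944336), (25.607257843017578, 118.82968139648438), 77.89396667480469) [422.6518   -26.416445] z near/far 8.157729784040646 4.276474873891204
```

View pics/w7.png

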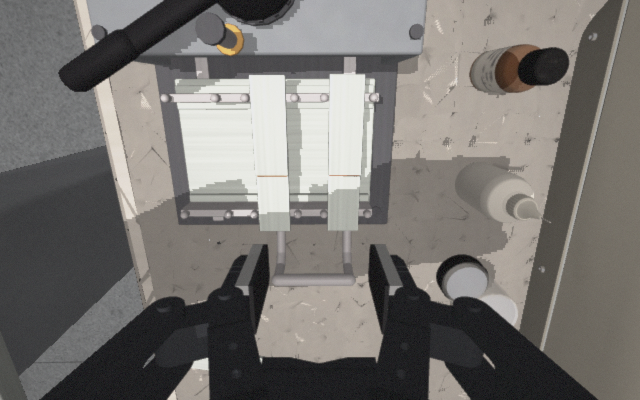

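Both coupons are seated at (268,150) and (346,150). The third is still at (425,-27), with its upper end towards the robot.

Emit:
{"name": "servo_tool", "arguments": {"plan": [{"tx": -20, "ty": -10, "tz": 0, "wx": 0, "wy": 0, "wz": -7, "hand": 0.15}, {"tx": -40, "ty": -20, "tz": 0, "wx": 0, "wy": 0, "wz": -14, "hand": 0.15}, {"tx": -70, "ty": -35, "tz": 0, "wx": 0, "wy": 0, "wz": -21, "hand": 0.15}, {"tx": -100, "ty": -50, "tz": 0, "wx": 0, "wy": 0, "wz": -28, "hand": 0.15}, {"tx": -130, "ty": -65, "tz": 0, "wx": 0, "wy": 0, "wz": -35, "hand": 0.15}, {"tx": -160, "ty": -80, "tz": 10, "wx": 0, "wy": 0, "wz": -42, "hand": 0.15}, {"tx": -185, "ty": -95, "tz": 30, "wx": 0, "wy": 0, "wz": -49, "hand": 0.15}, {"tx": -205, "ty": -105, "tz": 50, "wx": 0, "wy": 0, "wz": -56, "hand": 0.15}, {"tx": -216, "ty": -110, "tz": 70, "wx": 0, "wy": 0, "wz": -63, "hand": 0.15}, {"tx": -216, "ty": -110, "tz": 90, "wx": 0, "wy": 0, "wz": -70, "hand": 0.15}, {"tx": -216, "ty": -110, "tz": 90, "wx": 0, "wy": 0, "wz": -76, "hand": 0.15}, {"tx": -216, "ty": -110, "tz": 90, "wx": 0, "wy": 0, "wz": -79, "hand": 0.15}]}}

```text
time_s: 16.47
ee_pos: [429.4, -27.9, 58.5]
ee_rot: [-3.142, -0.003, 2.936]
wrist_force: [-0.4, 0.3, 0.0]
opening: 0.576
grasp_force: 0.0
```

Emit:
{"name": "servo_tool", "arguments": {"plan": [{"tx": 0, "ty": 0, "tz": 0, "wx": 0, "wy": 0, "wz": 0, "hand": 0.15}, {"tx": 0, "ty": 0, "tz": 10, "wx": 0, "wy": 0, "wz": 0, "hand": 0.15}, {"tx": 0, "ty": 0, "tz": 20, "wx": 0, "wy": 0, "wz": 0, "hand": 0.15}, {"tx": 0, "ty": 0, "tz": 20, "wx": 0, "wy": 0, "wz": 0, "hand": 0.15}, {"tx": 0, "ty": 0, "tz": 20, "wx": 0, "wy": 0, "wz": 0, "hand": 0.15}, {"tx": 0, "ty": 0, "tz": 20, "wx": 0, "wy": 0, "wz": 0, "hand": 0.15}]}}

```text
time_s: 16.97
ee_pos: [430.1, -27.8, 40.4]
ee_rot: [3.142, -0.0, 2.929]
wrist_force: [-0.4, -0.7, 0.2]
opening: 0.574
grasp_force: 0.0
```

```bash
python3 - <<'E'
from h import *
st();go(430,-28.2,4,168)
E
```

```text
16.97 [430.1 -27.8  40.4] [ 1.8000e+02 -1.0000e-02  1.6783e+02] [-0.4 -0.7  0.2] 0.574 0.0 [-0.03  0.54 -0.02  2.27  0.03  0.33  1.28]
t [ 0.  -0.4 36.4] w [ 0.  -0.  -0.2]
```

Emit:
{"name": "servo_tool", "arguments": {"plan": [{"tx": 0, "ty": 0, "tz": 18, "wx": 0, "wy": 0, "wz": 0, "hand": 0.15}, {"tx": 0, "ty": 0, "tz": 36, "wx": 0, "wy": 0, "wz": 0, "hand": 0.15}, {"tx": 0, "ty": 0, "tz": 36, "wx": 0, "wy": 0, "wz": 0, "hand": 0.15}, {"tx": 0, "ty": 0, "tz": 36, "wx": 0, "wy": 0, "wz": 0, "hand": -0.3}, {"tx": 0, "ty": 0, "tz": 36, "wx": 0, "wy": 0, "wz": 0, "hand": -1}, {"tx": 0, "ty": 0, "tz": 36, "wx": 0, "wy": 0, "wz": 0, "hand": -1}, {"tx": 0, "ty": 0, "tz": 36, "wx": 0, "wy": 0, "wz": 0, "hand": -1}, {"tx": 0, "ty": 0, "tz": 36, "wx": 0, "wy": 0, "wz": 0, "hand": -1}, {"tx": 0, "ty": 0, "tz": 36, "wx": 0, "wy": 0, "wz": 0, "hand": -1}]}}

```text
time_s: 17.72
ee_pos: [430.2, -28.1, 5.4]
ee_rot: [3.141, 0.001, 2.93]
wrist_force: [-1.6, 1.2, 8.5]
opening: 0.253
grasp_force: 59.3
```

Emit:
{"name": "servo_tool", "arguments": {"plan": [{"tx": 0, "ty": 0, "tz": -15, "wx": 0, "wy": 0, "wz": 0, "hand": -1}, {"tx": 0, "ty": 0, "tz": -40, "wx": 0, "wy": 0, "wz": 0, "hand": -1}, {"tx": 0, "ty": 0, "tz": -70, "wx": 0, "wy": 0, "wz": 0, "hand": -1}, {"tx": 0, "ty": 0, "tz": -100, "wx": 0, "wy": 0, "wz": 0, "hand": -1}, {"tx": 0, "ty": 0, "tz": -136, "wx": 0, "wy": 0, "wz": 0, "hand": -1}, {"tx": 0, "ty": 0, "tz": -136, "wx": 0, "wy": 0, "wz": 0, "hand": -1}, {"tx": 0, "ty": 0, "tz": -136, "wx": 0, "wy": 0, "wz": 0, "hand": -1}]}}

```text
time_s: 18.3
ee_pos: [431.2, -28.1, 142.6]
ee_rot: [3.14, 0.005, 2.929]
wrist_force: [0.1, 0.1, -1.1]
opening: 0.254
grasp_force: 58.8
```

```bash
python3 - <<'E'
from h import *
st();go(453.5,160,140,88.7)
E
```

```text
18.3 [431.2 -28.1 142.6] [179.93   0.3  167.85] [ 0.1  0.1 -1.1] 0.254 58.8 [-0.02  0.34 -0.03  2.17  0.02  0.63  1.3 ]
t [ 17.8 188.6   2.8] w [ 0.3  0.2 79.1]
```

Emit:
{"name": "servo_tool", "arguments": {"plan": [{"tx": 0, "ty": 15, "tz": 0, "wx": 0, "wy": 0, "wz": 7, "hand": -1}, {"tx": 2, "ty": 30, "tz": 0, "wx": 0, "wy": 0, "wz": 14, "hand": -1}, {"tx": 4, "ty": 45, "tz": 0, "wx": 0, "wy": 0, "wz": 21, "hand": -1}, {"tx": 6, "ty": 60, "tz": 0, "wx": 0, "wy": 0, "wz": 28, "hand": -1}, {"tx": 8, "ty": 75, "tz": 0, "wx": 0, "wy": 0, "wz": 35, "hand": -1}, {"tx": 10, "ty": 90, "tz": 0, "wx": 0, "wy": 0, "wz": 42, "hand": -1}, {"tx": 12, "ty": 105, "tz": 0, "wx": 0, "wy": 0, "wz": 49, "hand": -1}, {"tx": 14, "ty": 120, "tz": 0, "wx": 0, "wy": 0, "wz": 56, "hand": -1}, {"tx": 16, "ty": 140, "tz": 0, "wx": 0, "wy": 0, "wz": 63, "hand": -1}, {"tx": 18, "ty": 160, "tz": 0, "wx": 0, "wy": 0, "wz": 70, "hand": -1}, {"tx": 18, "ty": 175, "tz": 0, "wx": 0, "wy": 0, "wz": 76, "hand": -1}, {"tx": 18, "ty": 188, "tz": 0, "wx": 0, "wy": 0, "wz": 79, "hand": -1}]}}

```text
time_s: 19.3
ee_pos: [451.1, 160.7, 139.3]
ee_rot: [-3.14, 0.001, 1.546]
wrist_force: [0.1, 0.7, -0.6]
opening: 0.254
grasp_force: 58.8
```

Emit:
{"name": "servo_tool", "arguments": {"plan": [{"tx": 20, "ty": 0, "tz": 0, "wx": 0, "wy": 0, "wz": 0, "hand": -1}, {"tx": 40, "ty": 0, "tz": 10, "wx": 0, "wy": 0, "wz": 0, "hand": -1}, {"tx": 47, "ty": 0, "tz": 25, "wx": 0, "wy": 0, "wz": 0, "hand": -1}, {"tx": 47, "ty": 0, "tz": 40, "wx": 0, "wy": 0, "wz": 0, "hand": -1}, {"tx": 47, "ty": 0, "tz": 40, "wx": 0, "wy": 0, "wz": 0, "hand": -1}, {"tx": 47, "ty": 0, "tz": 40, "wx": 0, "wy": 0, "wz": 0, "hand": -1}, {"tx": 47, "ty": 0, "tz": 40, "wx": 0, "wy": 0, "wz": 0, "hand": -1}]}}

```text
time_s: 19.88
ee_pos: [452.7, 205.8, 100.4]
ee_rot: [-3.141, 0.001, 1.55]
wrist_force: [-1.2, -0.6, -0.3]
opening: 0.253
grasp_force: 58.9
```

```bash
python3 - <<'E'
from h import *
st();go(453.5,207,55,88.7)
im,d,cm=snap("wrist");cv2.imwrite("pics/w8.png",im)
E
```

```text
19.88 [452.7 205.8 100.4] [-1.7997e+02  4.0000e-02  8.8810e+01] [-1.2 -0.6 -0.3] 0.253 58.9 [-0.74  0.51  0.32  2.06 -0.28  0.61 -0.25]
t [ 1.3  0.8 45.4] w [-0.   0.   0.1]
```

View pics/w8.png

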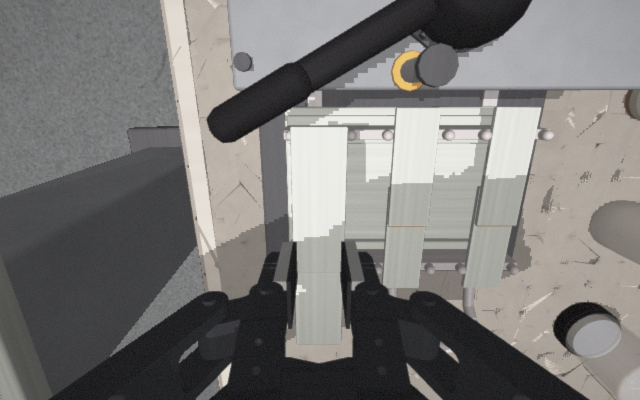

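The front-lane pins at u≈291 and 353 give a centre of 322, against the coupon's 320.5. I'll shift 0.8 mm and lower it.

Emit:
{"name": "servo_tool", "arguments": {"plan": [{"tx": 1, "ty": 0.8, "tz": 12, "wx": 0, "wy": 0, "wz": 0, "hand": -1}, {"tx": 1, "ty": 0.8, "tz": 24, "wx": 0, "wy": 0, "wz": 0, "hand": -1}, {"tx": 1, "ty": 0.8, "tz": 34, "wx": 0, "wy": 0, "wz": 0, "hand": -1}, {"tx": 1, "ty": 0.8, "tz": 40, "wx": 0, "wy": 0, "wz": 0, "hand": -1}, {"tx": 1, "ty": 0.8, "tz": 43, "wx": 0, "wy": 0, "wz": 0, "hand": -1}, {"tx": 1, "ty": 0.8, "tz": 45, "wx": 0, "wy": 0, "wz": 0, "hand": -1}, {"tx": 1, "ty": 0.8, "tz": 45, "wx": 0, "wy": 0, "wz": 0, "hand": -1}, {"tx": 1, "ty": 0.8, "tz": 45, "wx": 0, "wy": 0, "wz": 0, "hand": -1}]}}

```text
time_s: 20.6
ee_pos: [453.8, 207.4, 55.6]
ee_rot: [3.141, -0.0, 1.551]
wrist_force: [-0.8, 0.3, -0.7]
opening: 0.248
grasp_force: 58.9
```

Emit:
{"name": "servo_tool", "arguments": {"plan": [{"tx": 0, "ty": 0, "tz": 0, "wx": 0, "wy": 0, "wz": 0, "hand": -0.2}, {"tx": 0, "ty": 0, "tz": 0, "wx": 0, "wy": 0, "wz": 0, "hand": -0.15}, {"tx": 0, "ty": 0, "tz": 0, "wx": 0, "wy": 0, "wz": 0, "hand": -0.15}, {"tx": 0, "ty": 0, "tz": 0, "wx": 0, "wy": 0, "wz": 0, "hand": -0.15}, {"tx": 0, "ty": 0, "tz": -20, "wx": 0, "wy": 0, "wz": 0, "hand": -0.15}, {"tx": 0, "ty": 0, "tz": -50, "wx": 0, "wy": 0, "wz": 0, "hand": -0.15}, {"tx": 0, "ty": 0, "tz": -85, "wx": 0, "wy": 0, "wz": 0, "hand": -0.15}, {"tx": -30, "ty": 20, "tz": -95, "wx": 0, "wy": 0, "wz": 0, "hand": -0.3}, {"tx": -30, "ty": 20, "tz": -95, "wx": 0, "wy": 0, "wz": 0, "hand": -0.3}, {"tx": -30, "ty": 20, "tz": -95, "wx": 0, "wy": 0, "wz": 0, "hand": -0.3}]}}

```text
time_s: 21.43
ee_pos: [474.2, 175.9, 151.4]
ee_rot: [3.139, -0.001, 1.548]
wrist_force: [-0.9, -0.4, -0.4]
opening: 0.344
grasp_force: 0.0
```

```bash
python3 - <<'E'
from h import *
st();go(538,113.6,140,178.5)
im,d,cm=snap("wrist");cv2.imwrite("pics/w9.png",im)
P=pts(d,cm)
for x in(-56,0,56):
    z=[]
    for y in(-55,-85,-135,-160):
        u,v=proj([*pw(x,y),56],cm).astype(int); z.append(np.median(P[v-2:v+3,u-2:u+3,2]).round(1) if 0<=v<400 else None)
    print(x,z)
E
```

```text
21.43 [474.2 175.9 151.4] [ 1.7986e+02 -4.0000e-02  8.8720e+01] [-0.9 -0.4 -0.4] 0.344 0.0 [-0.71  0.45  0.37  1.99 -0.23  0.74 -0.22]
t [-60.9  65.2  11.5] w [  0.1   0.1 -89.8]
-56 [np.float64(56.9), np.float64(57.0), np.float64(53.2), np.float64(53.4)]
0 [np.float64(57.1), np.float64(56.9), np.float64(52.9), np.float64(52.7)]
56 [np.float64(56.8), np.float64(57.0), np.float64(52.8), np.float64(52.8)]
```

View pics/w9.png

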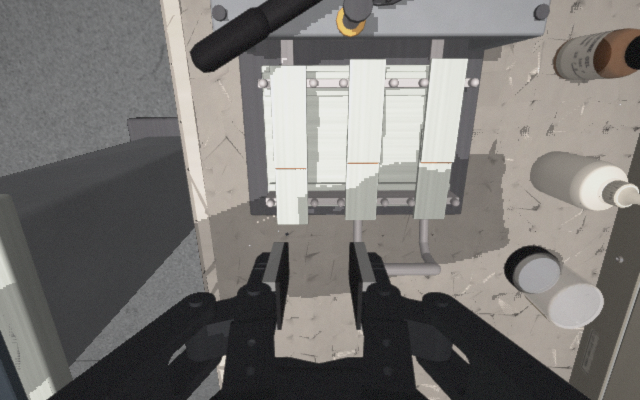

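All three lie flat between their pins with matching depths. The front one's joint line at v≈168 sits a little further out than the others at v≈163, so I'll measure that.

```bash
python3 - <<'E'
from h import *
cm=env.camera_model("wrist")
c,s=np.cos(PY),np.sin(PY)
for n,u,v,z in(("front j",291,168,57),("mid j",363,163,57),("rear j",436,163,57),("f end+",288,67,58),("m end+",366,60,58),("r end+",448,60,58),("f end-",292,224,54),("low rail",330,202,50),("tall rail",327,83,54)):
    w=onplane(u,v,z,cm)[:2]; q=w-PO; print(n,w.round(1),"press",(np.array([c*q[0]+s*q[1],-s*q[0]+c*q[1]])).round(1))
go(452.5,140,140,88.7)
E
```

```text
front j [453.  201.9] press [ -56.3 -124.1]
mid j [507.  204.6] press [  -2.4 -120. ]
rear j [561.5 203.4] press [  52.1 -119.7]
f end+ [454.4 272.5] press [-56.7 -53.5]
m end+ [507.3 275.7] press [ -3.9 -48.9]
r end+ [562.7 274.5] press [ 51.5 -48.6]
f end- [451.3 155.1] press [ -56.7 -171. ]
low rail [482.2 171.8] press [ -26.3 -153.5]
tall rail [480.9 261.7] press [-29.9 -63.6]
t [-37.2 -19.8  10.5] w [ 0.  -0.   0.1]
```

The front coupon is 3.5–4 mm short along its lane, so I'll re-grip it and slide it in place.

Emit:
{"name": "servo_tool", "arguments": {"plan": [{"tx": 30, "ty": -20, "tz": 10, "wx": 0, "wy": 0, "wz": 0, "hand": -0.15}, {"tx": 30, "ty": -20, "tz": 30, "wx": 0, "wy": 0, "wz": 0, "hand": -0.15}, {"tx": 30, "ty": -20, "tz": 30, "wx": 0, "wy": 0, "wz": 0, "hand": -0.15}, {"tx": 30, "ty": -20, "tz": 60, "wx": 0, "wy": 0, "wz": 0, "hand": -0.15}, {"tx": 30, "ty": -20, "tz": 80, "wx": 0, "wy": 0, "wz": 0, "hand": -0.15}, {"tx": 30, "ty": -20, "tz": 94, "wx": 0, "wy": 0, "wz": 0, "hand": -0.15}, {"tx": 30, "ty": -20, "tz": 94, "wx": 0, "wy": 0, "wz": 0, "hand": -0.15}, {"tx": 30, "ty": -20, "tz": 94, "wx": 0, "wy": 0, "wz": 0, "hand": -0.15}, {"tx": 30, "ty": -20, "tz": 94, "wx": 0, "wy": 0, "wz": 0, "hand": -1}, {"tx": 30, "ty": -20, "tz": 94, "wx": 0, "wy": 0, "wz": 0, "hand": -1}, {"tx": 30, "ty": -20, "tz": 94, "wx": 0, "wy": 0, "wz": 0, "hand": -1}, {"tx": 30, "ty": -20, "tz": 94, "wx": 0, "wy": 0, "wz": 0, "hand": -1}], "newtons": 30}}

```text
time_s: 22.48
ee_pos: [454.1, 207.5, 57.2]
ee_rot: [3.14, -0.001, 1.551]
wrist_force: [-0.4, -1.7, 5.4]
opening: 0.258
grasp_force: 31.1
```

Emit:
{"name": "servo_tool", "arguments": {"plan": [{"tx": 1.5, "ty": 0, "tz": 0, "wx": 0, "wy": 0, "wz": 0, "hand": -1}, {"tx": 3, "ty": 0, "tz": 0, "wx": 0, "wy": 0, "wz": 0, "hand": -1}, {"tx": 4, "ty": 0, "tz": 0, "wx": 0, "wy": 0, "wz": 0, "hand": -1}, {"tx": 4, "ty": 0, "tz": 0, "wx": 0, "wy": 0, "wz": 0, "hand": -1}, {"tx": 4, "ty": 0, "tz": 0, "wx": 0, "wy": 0, "wz": 0, "hand": -1}, {"tx": 4, "ty": 0, "tz": 0.5, "wx": 0, "wy": 0, "wz": 0, "hand": -0.15}, {"tx": 4, "ty": 0, "tz": 0.5, "wx": 0, "wy": 0, "wz": 0, "hand": -0.15}, {"tx": 4, "ty": 0, "tz": 0.5, "wx": 0, "wy": 0, "wz": 0, "hand": -0.15}, {"tx": 4, "ty": 0, "tz": 0.5, "wx": 0, "wy": 0, "wz": 0, "hand": -0.15}, {"tx": 4, "ty": 0, "tz": -25, "wx": 0, "wy": 0, "wz": 0, "hand": -0.15}, {"tx": 4, "ty": 0, "tz": -60, "wx": 0, "wy": 0, "wz": 0, "hand": -0.15}, {"tx": 4, "ty": 0, "tz": -95, "wx": 0, "wy": 0, "wz": 0, "hand": -0.15}]}}

```text
time_s: 23.48
ee_pos: [452.9, 210.9, 151.8]
ee_rot: [-3.139, 0.002, 1.551]
wrist_force: [1.4, 0.3, 0.4]
opening: 0.422
grasp_force: 0.0
```

```bash
python3 - <<'E'
from h import *
st();go(538,114.5,130,178.5)
im,d,cm=snap("wrist")
np.savez("w10.npz",im=im,d=d,**{k:np.array(v) for k,v in cm.items()})
P=pts(d,cm)
c,s=np.cos(PY),np.sin(PY);q=P[...,:2]-PO;px=c*q[...,0]+s*q[...,1];py=-s*q[...,0]+c*q[...,1]
for x in(-57,-1,55):
    m=(abs(px-x)<8)&(P[...,2]>49)&(P[...,2]<62)&(py>-185)&(py<-40);print(x,py[m].max().round(1),py[m].min().round(1),np.median(P[m&(py>-100)][:,2]),np.median(P[m&(py<-125)][:,2]))
E
```

```text
23.48 [452.9 210.9 151.8] [-1.7988e+02  1.0000e-01  8.8840e+01] [1.4 0.3 0.4] 0.422 0.0 [-0.8   0.44  0.38  2.   -0.24  0.74 -0.29]
t [-94.6  87.1  21.8] w [ -0.2  -0.  -89.7]
-57 -48.5 -168.1 56.94673386464888 52.92038208932946
-1 -44.7 -164.4 56.92134657975212 52.83425535610951
55 -43.7 -163.8 56.88666817872005 52.86334964919112
```

```bash
python3 - <<'E'
from h import *
f=np.load("w10.npz");im,d=f["im"],f["d"];cm={k:f[k] for k in("K","R","t")}
P=pts(d,cm)
c,s=np.cos(PY),np.sin(PY);q=P[...,:2]-PO;px=c*q[...,0]+s*q[...,1];py=-s*q[...,0]+c*q[...,1]
for x in(-28,28):
    m=(abs(px-x)<7)&(P[...,2]>47)&(P[...,2]<58)&(py>-185)&(py<-40)
    for n,k in(("low",m&(py<-120)),("tall",m&(py>-100))): print(x,n,py[k].min().round(1),py[k].max().round(1),np.median(py[k]).round(1))
cv2.imwrite("pics/w10.png",im)
E
```

```text
-28 low -152.8 -146.2 -149.1
-28 tall -62.3 -56.7 -59.3
28 low -152.3 -145.9 -148.7
28 tall -62.0 -56.4 -59.0
```

View pics/w10.png

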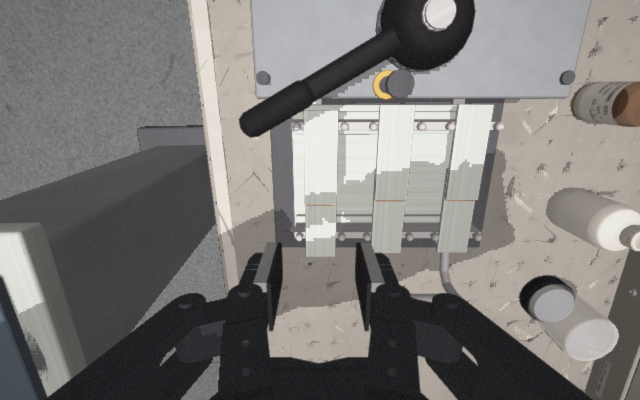

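The slide didn't take: the front joint line is at v≈205 against 200 for the others. The grip probably slackened then, so I'll repeat it with a firmer grip.

Emit:
{"name": "servo_tool", "arguments": {"plan": [{"tx": 0, "ty": 0.8, "tz": 20, "wx": 0, "wy": 0, "wz": 0, "hand": -0.15}, {"tx": 0, "ty": 0.8, "tz": 45, "wx": 0, "wy": 0, "wz": 0, "hand": -0.15}, {"tx": 0, "ty": 0.8, "tz": 70, "wx": 0, "wy": 0, "wz": 0, "hand": -0.15}, {"tx": 0, "ty": 0.8, "tz": 90, "wx": 0, "wy": 0, "wz": 0, "hand": -0.15}, {"tx": 0, "ty": 0.8, "tz": 96, "wx": 0, "wy": 0, "wz": 0, "hand": -0.15}, {"tx": 0, "ty": 0.8, "tz": 96, "wx": 0, "wy": 0, "wz": 0, "hand": -0.15}, {"tx": 0, "ty": 0.8, "tz": 96, "wx": 0, "wy": 0, "wz": 0, "hand": -1}, {"tx": 0, "ty": 0.8, "tz": 96, "wx": 0, "wy": 0, "wz": 0, "hand": -1}, {"tx": 0, "ty": 0.8, "tz": 96, "wx": 0, "wy": 0, "wz": 0, "hand": -1}, {"tx": 0, "ty": 0.8, "tz": 96, "wx": 0, "wy": 0, "wz": 0, "hand": -1}, {"tx": 0, "ty": 0.8, "tz": 96, "wx": 0, "wy": 0, "wz": 0, "hand": -1}, {"tx": 0, "ty": 0.8, "tz": 96, "wx": 0, "wy": 0, "wz": 0, "hand": -1}], "newtons": 60}}

```text
time_s: 24.53
ee_pos: [454.9, 211.8, 56.0]
ee_rot: [3.14, -0.001, 1.551]
wrist_force: [-1.2, 0.2, 7.8]
opening: 0.247
grasp_force: 60.4
```

Emit:
{"name": "servo_tool", "arguments": {"plan": [{"tx": 1.5, "ty": 0, "tz": 0, "wx": 0, "wy": 0, "wz": 0, "hand": -1}, {"tx": 3, "ty": 0, "tz": 0, "wx": 0, "wy": 0, "wz": 0, "hand": -1}, {"tx": 4, "ty": 0, "tz": 0, "wx": 0, "wy": 0, "wz": 0, "hand": -1}, {"tx": 4, "ty": 0, "tz": 0, "wx": 0, "wy": 0, "wz": 0, "hand": -1}, {"tx": 4, "ty": 0, "tz": 0, "wx": 0, "wy": 0, "wz": 0, "hand": -1}]}}

```text
time_s: 24.95
ee_pos: [455.0, 215.6, 56.0]
ee_rot: [3.14, -0.001, 1.551]
wrist_force: [0.1, -0.9, 8.4]
opening: 0.245
grasp_force: 60.6
```

Emit:
{"name": "servo_tool", "arguments": {"plan": [{"tx": 0, "ty": 0, "tz": 0, "wx": 0, "wy": 0, "wz": 0, "hand": -0.15}, {"tx": 0, "ty": 0, "tz": 0, "wx": 0, "wy": 0, "wz": 0, "hand": -0.15}, {"tx": 0, "ty": 0, "tz": 0, "wx": 0, "wy": 0, "wz": 0, "hand": -0.15}, {"tx": 0, "ty": 0, "tz": 0, "wx": 0, "wy": 0, "wz": 0, "hand": -0.15}, {"tx": 0, "ty": 0, "tz": -25, "wx": 0, "wy": 0, "wz": 0, "hand": -0.15}, {"tx": 0, "ty": 0, "tz": -60, "wx": 0, "wy": 0, "wz": 0, "hand": -0.15}, {"tx": 0, "ty": 0, "tz": -95, "wx": 0, "wy": 0, "wz": 0, "hand": -0.15}, {"tx": 0, "ty": 0, "tz": -95, "wx": 0, "wy": 0, "wz": 0, "hand": -0.15}, {"tx": 0, "ty": 0, "tz": -95, "wx": 0, "wy": 0, "wz": 0, "hand": -0.15}]}}

```text
time_s: 25.7
ee_pos: [455.5, 216.0, 152.0]
ee_rot: [3.138, -0.002, 1.551]
wrist_force: [-0.3, -0.6, -0.8]
opening: 0.423
grasp_force: 0.0
```

```bash
python3 - <<'E'
from h import *
st();go(538,114.5,130,178.5)
im,d,cm=snap("wrist")
P=pts(d,cm)
c,s=np.cos(PY),np.sin(PY);q=P[...,:2]-PO;px=c*q[...,0]+s*q[...,1];py=-s*q[...,0]+c*q[...,1]
for x in(-57,-1,55):
    m=(abs(px-x)<8)&(P[...,2]>49)&(P[...,2]<62)&(py>-185)&(py<-40);print(x,py[m].max().round(1),py[m].min().round(1),np.median(P[m&(py>-100)][:,2]),np.median(P[m&(py<-125)][:,2]))
    m&=abs(px-x)<40
for x in(-57,-1,55):
    m=(abs(px-x)<22)&(P[...,2]>56.3)&(P[...,2]<58.5)&(py>-110)&(py<-70);print("x edges",np.percentile(px[m],[2,98]).round(1))
E
```

```text
25.7 [455.5 216.  152. ] [ 1.7982e+02 -1.3000e-01  8.8880e+01] [-0.3 -0.6 -0.8] 0.423 0.0 [-0.81  0.45  0.39  2.   -0.24  0.74 -0.29]
t [-99.9  84.4  22. ] w [  0.2   0.  -89.6]
-57 -44.3 -163.7 56.958325838248854 52.92698998019819
-1 -41.2 -160.4 56.86022192764156 52.87255520171904
55 -40.8 -159.3 56.86045269752527 52.828448612682
x edges [-67.1 -43.1]
x edges [-13.   10.8]
x edges [42.4 66.2]
```

Comparing the numbers, both slides moved the carriage as well (about 8 mm in all), so the coupon stayed about 3.5 mm off within its lane. It rests on both rails and the lap still covers the bar, so that is acceptable. Next is the handle, to push the carriage home.

Emit:
{"name": "servo_tool", "arguments": {"plan": [{"tx": -20, "ty": 10, "tz": 0, "wx": 0, "wy": 0, "wz": -7, "hand": -0.3}, {"tx": -40, "ty": 30, "tz": 0, "wx": 0, "wy": 0, "wz": -14, "hand": -0.3}, {"tx": -60, "ty": 50, "tz": 0, "wx": 0, "wy": 0, "wz": -21, "hand": -0.3}, {"tx": -80, "ty": 70, "tz": 0, "wx": 0, "wy": 0, "wz": -28, "hand": -0.3}, {"tx": -93, "ty": 84, "tz": 0, "wx": 0, "wy": 0, "wz": -35, "hand": -0.3}, {"tx": -93, "ty": 84, "tz": 0, "wx": 0, "wy": 0, "wz": -42, "hand": -0.3}, {"tx": -93, "ty": 84, "tz": 0, "wx": 0, "wy": 0, "wz": -49, "hand": -0.3}, {"tx": -93, "ty": 84, "tz": 0, "wx": 0, "wy": 0, "wz": -56, "hand": -0.3}, {"tx": -93, "ty": 84, "tz": 0, "wx": 0, "wy": 0, "wz": -63, "hand": -0.3}, {"tx": -93, "ty": 84, "tz": 0, "wx": 0, "wy": 0, "wz": -70, "hand": -0.3}, {"tx": -93, "ty": 84, "tz": 0, "wx": 0, "wy": 0, "wz": -77, "hand": -0.3}, {"tx": -93, "ty": 84, "tz": 0, "wx": 0, "wy": 0, "wz": -84, "hand": -0.3}]}}

```text
time_s: 26.75
ee_pos: [535.7, 120.6, 148.6]
ee_rot: [-3.141, -0.003, 3.023]
wrist_force: [0.5, -0.6, -0.9]
opening: 0.348
grasp_force: 0.0
```

Emit:
{"name": "servo_tool", "arguments": {"plan": [{"tx": 0, "ty": 0, "tz": 10, "wx": 0, "wy": 0, "wz": -5.6, "hand": -0.3}, {"tx": 0, "ty": 0, "tz": 20, "wx": 0, "wy": 0, "wz": -5.6, "hand": -0.3}, {"tx": 0, "ty": 0, "tz": 20, "wx": 0, "wy": 0, "wz": -5.6, "hand": -0.3}, {"tx": 0, "ty": 0, "tz": 20, "wx": 0, "wy": 0, "wz": -5.6, "hand": -0.3}]}}

```text
time_s: 27.08
ee_pos: [535.7, 120.5, 128.8]
ee_rot: [-3.141, -0.003, 3.111]
wrist_force: [-0.1, -1.0, 0.5]
opening: 0.348
grasp_force: 0.0
```

```bash
python3 - <<'E'
from h import *
st()
im,d,cm=snap("wrist");P=pts(d,cm)
m=((np.abs(P[...,2]-64)<5)&(np.abs(P[...,1]-120)<18)&(P[...,0]>515)&(P[...,0]<562))
q=P[m];print(len(q))
if len(q):print(np.percentile(q,[1,50,99],axis=0).round(1))
go(538,122,51,178.5)
E
```

```text
27.08 [535.7 120.5 128.8] [-179.96   -0.18  178.26] [-0.1 -1.   0.5] 0.348 0.0 [-0.26  0.51 -0.07  1.9   0.05  0.74  1.18]
906
[[515.5 118.2  61.6]
 [537.  123.2  65.1]
 [561.3 128.1  67. ]]
t [-1.9  1.4 78.5] w [-0.  -0.1 -0.2]
```

Emit:
{"name": "servo_tool", "arguments": {"plan": [{"tx": -1, "ty": 3, "tz": 20, "wx": 0, "wy": 0, "wz": 0, "hand": -0.3}, {"tx": -1, "ty": 3, "tz": 40, "wx": 0, "wy": 0, "wz": 0, "hand": -0.3}, {"tx": -1, "ty": 3, "tz": 60, "wx": 0, "wy": 0, "wz": 0, "hand": -0.3}, {"tx": -1, "ty": 3, "tz": 75, "wx": 0, "wy": 0, "wz": 0, "hand": -0.3}, {"tx": -1, "ty": 3, "tz": 75, "wx": 0, "wy": 0, "wz": 0, "hand": -0.3}, {"tx": -1, "ty": 3, "tz": 75, "wx": 0, "wy": 0, "wz": 0, "hand": -1}, {"tx": -1, "ty": 3, "tz": 75, "wx": 0, "wy": 0, "wz": 0, "hand": -1}, {"tx": -1, "ty": 3, "tz": 75, "wx": 0, "wy": 0, "wz": 0, "hand": -1}, {"tx": -1, "ty": 3, "tz": 75, "wx": 0, "wy": 0, "wz": 0, "hand": -1}, {"tx": -1, "ty": 3, "tz": 75, "wx": 0, "wy": 0, "wz": 0, "hand": -1}], "newtons": 40}}

```text
time_s: 27.97
ee_pos: [538.0, 123.8, 56.1]
ee_rot: [3.141, 0.001, 3.114]
wrist_force: [-1.7, 0.1, 2.4]
opening: 0.094
grasp_force: 39.5
```

Emit:
{"name": "servo_tool", "arguments": {"plan": [{"tx": 0, "ty": 3, "tz": 0, "wx": 0, "wy": 0, "wz": 0, "hand": -1}, {"tx": 0, "ty": 8, "tz": 0, "wx": 0, "wy": 0, "wz": 0, "hand": -1}, {"tx": 0, "ty": 15, "tz": 0, "wx": 0, "wy": 0, "wz": 0, "hand": -1}, {"tx": 0, "ty": 23, "tz": 0, "wx": 0, "wy": 0, "wz": 0, "hand": -1}, {"tx": 0, "ty": 31, "tz": 0, "wx": 0, "wy": 0, "wz": 0, "hand": -1}, {"tx": 0, "ty": 39, "tz": 0, "wx": 0, "wy": 0, "wz": 0, "hand": -1}, {"tx": 0, "ty": 47, "tz": 0, "wx": 0, "wy": 0, "wz": 0, "hand": -1}, {"tx": 0, "ty": 54, "tz": 0, "wx": 0, "wy": 0, "wz": 0, "hand": -1}, {"tx": 0, "ty": 60, "tz": 0, "wx": 0, "wy": 0, "wz": 0, "hand": -1}, {"tx": 0, "ty": 66, "tz": 0, "wx": 0, "wy": 0, "wz": 0, "hand": -1}, {"tx": 0, "ty": 71, "tz": 0, "wx": 0, "wy": 0, "wz": 0, "hand": -1}, {"tx": 0, "ty": 75, "tz": 0, "wx": 0, "wy": 0, "wz": 0, "hand": -1}]}}

```text
time_s: 28.97
ee_pos: [539.5, 199.8, 56.0]
ee_rot: [3.141, 0.0, 3.115]
wrist_force: [-4.6, -2.1, 7.4]
opening: 0.092
grasp_force: 40.2
```

Emit:
{"name": "servo_tool", "arguments": {"plan": [{"tx": 0, "ty": 4, "tz": 0, "wx": 0, "wy": 0, "wz": 0, "hand": -1}, {"tx": 0, "ty": 8, "tz": 0, "wx": 0, "wy": 0, "wz": 0, "hand": -1}, {"tx": 0, "ty": 12, "tz": 0, "wx": 0, "wy": 0, "wz": 0, "hand": -1}, {"tx": 0, "ty": 16, "tz": 0, "wx": 0, "wy": 0, "wz": 0, "hand": -1}, {"tx": 0, "ty": 20, "tz": 0, "wx": 0, "wy": 0, "wz": 0, "hand": -1}, {"tx": 0, "ty": 23, "tz": 0, "wx": 0, "wy": 0, "wz": 0, "hand": -1}, {"tx": 0, "ty": 25, "tz": 0, "wx": 0, "wy": 0, "wz": 0, "hand": -1}, {"tx": 0, "ty": 25, "tz": 0, "wx": 0, "wy": 0, "wz": 0, "hand": -1}]}}

```text
time_s: 29.63
ee_pos: [539.9, 223.8, 56.0]
ee_rot: [-3.141, -0.001, 3.115]
wrist_force: [-5.3, -2.6, 8.8]
opening: 0.094
grasp_force: 40.4
```

Emit:
{"name": "servo_tool", "arguments": {"plan": [{"tx": 0, "ty": 1, "tz": 0, "wx": 0, "wy": 0, "wz": 0, "hand": -1}, {"tx": 0, "ty": 2, "tz": 0, "wx": 0, "wy": 0, "wz": 0, "hand": -1}, {"tx": 0, "ty": 3, "tz": 0, "wx": 0, "wy": 0, "wz": 0, "hand": -1}, {"tx": 0, "ty": 4, "tz": 0, "wx": 0, "wy": 0, "wz": 0, "hand": -1}, {"tx": 0, "ty": 4, "tz": 0, "wx": 0, "wy": 0, "wz": 0, "hand": -1}]}}

```text
time_s: 30.05
ee_pos: [539.9, 223.9, 56.0]
ee_rot: [-3.137, -0.002, 3.112]
wrist_force: [-4.5, -13.3, 13.5]
opening: 0.093
grasp_force: 41.0
```

Emit:
{"name": "servo_tool", "arguments": {"plan": [{"tx": 0, "ty": -4, "tz": 0, "wx": 0, "wy": 0, "wz": 0, "hand": -1}, {"tx": 0, "ty": -4, "tz": 0, "wx": 0, "wy": 0, "wz": 0, "hand": -0.3}, {"tx": 0, "ty": -4, "tz": 0, "wx": 0, "wy": 0, "wz": 0, "hand": -0.3}, {"tx": 0, "ty": -4, "tz": 0, "wx": 0, "wy": 0, "wz": 0, "hand": -0.3}, {"tx": 0, "ty": -4, "tz": -30, "wx": 0, "wy": 0, "wz": 0, "hand": -0.3}, {"tx": 0, "ty": -4, "tz": -70, "wx": 0, "wy": 0, "wz": 0, "hand": -0.3}, {"tx": 40, "ty": -4, "tz": -110, "wx": 0, "wy": 0, "wz": 0, "hand": -0.3}, {"tx": 80, "ty": 0, "tz": -140, "wx": 0, "wy": 0, "wz": 0, "hand": -0.3}, {"tx": 110, "ty": 0, "tz": -140, "wx": 0, "wy": 0, "wz": 0, "hand": -0.3}, {"tx": 110, "ty": 0, "tz": -140, "wx": 0, "wy": 0, "wz": 0, "hand": -0.3}, {"tx": 110, "ty": 0, "tz": -140, "wx": 0, "wy": 0, "wz": 0, "hand": -0.3}, {"tx": 110, "ty": 0, "tz": -140, "wx": 0, "wy": 0, "wz": 0, "hand": -0.3}]}}

```text
time_s: 31.05
ee_pos: [430.9, 231.3, 195.7]
ee_rot: [3.141, 0.001, 3.116]
wrist_force: [0.9, -1.1, 0.3]
opening: 0.355
grasp_force: 0.0
```

```bash
cat >> h.py <<'E'
def lever():
    im,d,cm=snap("wrist");P=pts(d,cm)
    c,s=np.cos(PY),np.sin(PY);q=P[...,:2]-PO;px=c*q[...,0]+s*q[...,1];py=-s*q[...,0]+c*q[...,1]
    r=np.hypot(px,py);a=np.arctan2(py,-px)
    m=(P[...,2]>108)&(P[...,2]<135)&(r>55)&(r<120)&(im.max(2)<75)&(abs(a)<1.0)
    print("lever n",m.sum(),"swing",np.median(a[m]).round(3),"r",np.percentile(r[m],[2,98]).round(1),"top z",np.median(P[m][:,2]).round(1),"xy",np.median(P[m],0).round(1))
    return im
E
python3 - <<'E'
from h import *
st();im=lever();cv2.imwrite("pics/w11.png",im)
E
```

```text
31.05 [430.9 231.3 195.7] [1.7995e+02 8.0000e-02 1.7853e+02] [ 0.9 -1.1  0.3] 0.355 0.0 [-0.54  0.34 -0.07  1.97  0.03  0.83  0.92]
lever n 1356 swing -0.511 r [ 56.5 114. ] top z 115.7 xy [433.7 282.8 115.7]
```

View pics/w11.png

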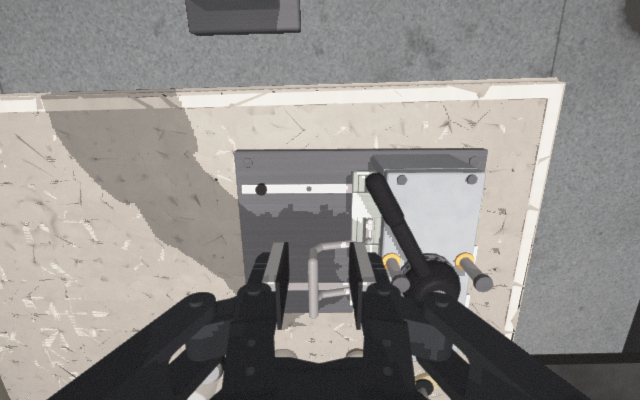

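The view shows the lever grip at about (380,195) pointing along the negative swing, roughly -0.51 rad, and the carriage under the bar. I've used my picture allowance, so I'll work from numbers from here on.

```bash
cat >> h.py <<'E'
def gl(th,z):
    p=pw(-92*np.cos(th),92*np.sin(th));y=178.5-np.degrees(th);print("goto",p.round(1),round(y,1));go(p[0],p[1],z,y)
def sw():
    p=env.observe()["ee_pos"][:2]-PO;c,s=np.cos(PY),np.sin(PY);x,y=c*p[0]+s*p[1],-s*p[0]+c*p[1]
    s_=env.observe();print("tcp swing",np.arctan2(y,-x).round(3),"r",np.hypot(x,y).round(1),"yaw swing",np.radians(178.5-np.degrees(s_["ee_rot"][2])%360).round(3))
E
python3 - <<'E'
from h import *
gl(-0.511,140)
E
```

```text
goto [431.1 281.6] 207.8
t [ 1.7 50.6 55.2] w [  0.    0.1 -29.3]
```

Emit:
{"name": "servo_tool", "arguments": {"plan": [{"tx": 1.7, "ty": 25, "tz": 20, "wx": 0, "wy": 0, "wz": -7, "hand": -0.15}, {"tx": 1.7, "ty": 50.6, "tz": 40, "wx": 0, "wy": 0, "wz": -14, "hand": -0.15}, {"tx": 1.7, "ty": 50.6, "tz": 50, "wx": 0, "wy": 0, "wz": -21, "hand": -0.15}, {"tx": 1.7, "ty": 50.6, "tz": 55, "wx": 0, "wy": 0, "wz": -29.3, "hand": -0.15}, {"tx": 1.7, "ty": 50.6, "tz": 55, "wx": 0, "wy": 0, "wz": -29.3, "hand": -0.15}, {"tx": 1.7, "ty": 50.6, "tz": 55, "wx": 0, "wy": 0, "wz": -29.3, "hand": -0.15}, {"tx": 1.7, "ty": 50.6, "tz": 55, "wx": 0, "wy": 0, "wz": -29.3, "hand": -0.15}]}}

```text
time_s: 31.68
ee_pos: [431.1, 280.9, 140.1]
ee_rot: [3.142, -0.0, -2.662]
wrist_force: [0.6, 0.2, 0.6]
opening: 0.424
grasp_force: 0.0
```

```bash
python3 - <<'E'
from h import *
st();lever();gl(-0.511,105)
E
```

```text
31.68 [431.1 280.9 140.1] [ 1.8000e+02 -1.0000e-02 -1.5254e+02] [0.6 0.2 0.6] 0.424 0.0 [-0.53  0.45 -0.2   1.97  0.13  0.73  1.24]
lever n 2164 swing -0.512 r [ 56.6 114.2] top z 115.8 xy [432.9 282.7 115.8]
goto [431.1 281.6] 207.8
t [-0.3  0.5 35.4] w [-0.   0.  -0.3]
```

Emit:
{"name": "servo_tool", "arguments": {"plan": [{"tx": 0, "ty": 0.5, "tz": 15, "wx": 0, "wy": 0, "wz": 0, "hand": -0.15}, {"tx": 0, "ty": 0.5, "tz": 28, "wx": 0, "wy": 0, "wz": 0, "hand": -0.15}, {"tx": 0, "ty": 0.5, "tz": 34, "wx": 0, "wy": 0, "wz": 0, "hand": -0.15}, {"tx": 0, "ty": 0.5, "tz": 34, "wx": 0, "wy": 0, "wz": 0, "hand": -0.15}, {"tx": 0, "ty": 0.5, "tz": 34, "wx": 0, "wy": 0, "wz": 0, "hand": -1}, {"tx": 0, "ty": 0.5, "tz": 34, "wx": 0, "wy": 0, "wz": 0, "hand": -1}, {"tx": 0, "ty": 0.5, "tz": 34, "wx": 0, "wy": 0, "wz": 0, "hand": -1}, {"tx": 0, "ty": 0.5, "tz": 34, "wx": 0, "wy": 0, "wz": 0, "hand": -1}, {"tx": 0, "ty": 0.5, "tz": 34, "wx": 0, "wy": 0, "wz": 0, "hand": -1}], "newtons": 60}}

```text
time_s: 32.48
ee_pos: [430.4, 281.8, 107.1]
ee_rot: [3.142, 0.001, -2.658]
wrist_force: [-0.2, -2.0, 6.7]
opening: 0.154
grasp_force: 61.4
```

```bash
python3 - <<'E'
from h import *
st();sw()
print([(d,round(-92*(1-np.cos(np.radians(d))),1),round(92*np.sin(np.radians(d)),1)) for d in range(6,90,6)])
E
```

```text
32.48 [430.4 281.8 107.1] [ 1.8000e+02  7.0000e-02 -1.5226e+02] [-0.2 -2.   6.7] 0.154 61.4 [-0.54  0.5  -0.19  2.01  0.15  0.65  1.23]
tcp swing -0.505 r 92.5 yaw swing -0.51
[(6, np.float64(-0.5), np.float64(9.6)), (12, np.float64(-2.0), np.float64(19.1)), (18, np.float64(-4.5), np.float64(28.4)), (24, np.float64(-8.0), np.float64(37.4)), (30, np.float64(-12.3), np.float64(46.0)), (36, np.float64(-17.6), np.float64(54.1)), (42, np.float64(-23.6), np.float64(61.6)), (48, np.float64(-30.4), np.float64(68.4)), (54, np.float64(-37.9), np.float64(74.4)), (60, np.float64(-46.0), np.float64(79.7)), (66, np.float64(-54.6), np.float64(84.0)), (72, np.float64(-63.6), np.float64(87.5)), (78, np.float64(-72.9), np.float64(90.0)), (84, np.float64(-82.4), np.float64(91.5))]
```

Emit:
{"name": "servo_tool", "arguments": {"plan": [{"tx": -0.5, "ty": 9.6, "tz": 0, "wx": 0, "wy": 0, "wz": 6, "hand": -1}, {"tx": -2, "ty": 19.1, "tz": 0, "wx": 0, "wy": 0, "wz": 12, "hand": -1}, {"tx": -4.5, "ty": 28.4, "tz": 0, "wx": 0, "wy": 0, "wz": 18, "hand": -1}, {"tx": -8, "ty": 37.4, "tz": 0, "wx": 0, "wy": 0, "wz": 24, "hand": -1}, {"tx": -12.3, "ty": 46, "tz": 0, "wx": 0, "wy": 0, "wz": 30, "hand": -1}, {"tx": -17.6, "ty": 54.1, "tz": 0, "wx": 0, "wy": 0, "wz": 36, "hand": -1}, {"tx": -23.6, "ty": 61.6, "tz": 0, "wx": 0, "wy": 0, "wz": 42, "hand": -1}, {"tx": -30.4, "ty": 68.4, "tz": 0, "wx": 0, "wy": 0, "wz": 48, "hand": -1}, {"tx": -37.9, "ty": 74.4, "tz": 0, "wx": 0, "wy": 0, "wz": 54, "hand": -1}, {"tx": -46, "ty": 79.7, "tz": 0, "wx": 0, "wy": 0, "wz": 60, "hand": -1}, {"tx": -54.6, "ty": 84, "tz": 0, "wx": 0, "wy": 0, "wz": 66, "hand": -1}, {"tx": -60.5, "ty": 86.5, "tz": 0, "wx": 0, "wy": 0, "wz": 70, "hand": -1}]}}

```text
time_s: 33.48
ee_pos: [444.4, 386.8, 107.1]
ee_rot: [3.14, 0.001, 2.399]
wrist_force: [1.4, -4.3, 7.4]
opening: 0.153
grasp_force: 61.5
```

Emit:
{"name": "servo_tool", "arguments": {"plan": [{"tx": 0, "ty": 0, "tz": 0, "wx": 0, "wy": 0, "wz": 0, "hand": -1}, {"tx": 0, "ty": 0, "tz": 0, "wx": 0, "wy": 0, "wz": 0, "hand": -1}, {"tx": 0, "ty": 0, "tz": 0, "wx": 0, "wy": 0, "wz": 0, "hand": -1}]}}

```text
time_s: 33.73
ee_pos: [444.1, 386.5, 107.1]
ee_rot: [3.14, 0.001, 2.404]
wrist_force: [0.8, -2.4, 5.3]
opening: 0.157
grasp_force: 61.3
```

```bash
python3 - <<'E'
from h import *
st();sw()
E
```

```text
33.73 [444.1 386.5 107.1] [1.7991e+02 4.0000e-02 1.3774e+02] [ 0.8 -2.4  5.3] 0.157 61.3 [-0.91  0.59  0.18  1.82 -0.15  0.74  0.18]
tcp swing 0.711 r 92.3 yaw swing 0.711
```

Emit:
{"name": "servo_tool", "arguments": {"plan": [{"tx": 0, "ty": 0, "tz": -5, "wx": 0, "wy": 0, "wz": 0, "hand": -1}, {"tx": 0, "ty": 0, "tz": -11, "wx": 0, "wy": 0, "wz": 0, "hand": -1}, {"tx": 0, "ty": 0, "tz": -11, "wx": 0, "wy": 0, "wz": 0, "hand": -1}, {"tx": 0, "ty": 0, "tz": -11, "wx": 0, "wy": 0, "wz": 0, "hand": -1}]}}

```text
time_s: 34.07
ee_pos: [443.8, 386.1, 117.4]
ee_rot: [3.141, 0.001, 2.404]
wrist_force: [3.7, -1.8, -6.5]
opening: 0.152
grasp_force: 62.6
```

```bash
python3 - <<'E'
from h import *
st();sw()
E
```

```text
34.07 [443.8 386.1 117.4] [1.7999e+02 5.0000e-02 1.3775e+02] [ 3.7 -1.8 -6.5] 0.152 62.6 [-0.91  0.58  0.18  1.82 -0.14  0.76  0.18]
tcp swing 0.704 r 92.3 yaw swing 0.711
```

Emit:
{"name": "servo_tool", "arguments": {"plan": [{"tx": -0.5, "ty": -9.6, "tz": 0, "wx": 0, "wy": 0, "wz": -6, "hand": -1}, {"tx": -2, "ty": -19.1, "tz": 0, "wx": 0, "wy": 0, "wz": -12, "hand": -1}, {"tx": -4.5, "ty": -28.4, "tz": 0, "wx": 0, "wy": 0, "wz": -18, "hand": -1}, {"tx": -8, "ty": -37.4, "tz": 0, "wx": 0, "wy": 0, "wz": -24, "hand": -1}, {"tx": -12.3, "ty": -46, "tz": 0, "wx": 0, "wy": 0, "wz": -30, "hand": -1}, {"tx": -17.6, "ty": -54.1, "tz": 0, "wx": 0, "wy": 0, "wz": -36, "hand": -1}, {"tx": -23.6, "ty": -61.6, "tz": 0, "wx": 0, "wy": 0, "wz": -42, "hand": -1}, {"tx": -30.4, "ty": -68.4, "tz": 0, "wx": 0, "wy": 0, "wz": -48, "hand": -1}, {"tx": -37.9, "ty": -74.4, "tz": 0, "wx": 0, "wy": 0, "wz": -54, "hand": -1}, {"tx": -46, "ty": -79.7, "tz": 0, "wx": 0, "wy": 0, "wz": -60, "hand": -1}, {"tx": -54.6, "ty": -84, "tz": 0, "wx": 0, "wy": 0, "wz": -66, "hand": -1}, {"tx": -59, "ty": -85.9, "tz": 0, "wx": 0, "wy": 0, "wz": -69, "hand": -1}]}}

```text
time_s: 35.07
ee_pos: [430.1, 282.5, 117.5]
ee_rot: [3.142, 0.001, -2.67]
wrist_force: [4.2, 2.6, -10.2]
opening: 0.154
grasp_force: 62.2
```

Emit:
{"name": "servo_tool", "arguments": {"plan": [{"tx": 0, "ty": 0, "tz": 0, "wx": 0, "wy": 0, "wz": 0, "hand": -1}, {"tx": 0, "ty": 0, "tz": 0, "wx": 0, "wy": 0, "wz": 0, "hand": -1}, {"tx": 0, "ty": 0, "tz": 5, "wx": 0, "wy": 0, "wz": 0, "hand": -1}, {"tx": 0, "ty": 0, "tz": 10.5, "wx": 0, "wy": 0, "wz": 0, "hand": -1}, {"tx": 0, "ty": 0, "tz": 10.5, "wx": 0, "wy": 0, "wz": 0, "hand": -1}, {"tx": 0, "ty": 0, "tz": 10.5, "wx": 0, "wy": 0, "wz": 0, "hand": -1}]}}

```text
time_s: 35.57
ee_pos: [429.4, 283.7, 107.1]
ee_rot: [-3.141, 0.001, -2.675]
wrist_force: [3.5, -1.0, 3.5]
opening: 0.154
grasp_force: 63.9
```

```bash
python3 - <<'E'
from h import *
st();sw()
E
```

```text
35.57 [429.4 283.7 107.1] [-1.7999e+02  6.0000e-02 -1.5328e+02] [ 3.5 -1.   3.5] 0.154 63.9 [-0.56  0.5  -0.17  2.    0.14  0.65  1.22]
tcp swing -0.483 r 92.6 yaw swing -0.492
```

Emit:
{"name": "servo_tool", "arguments": {"plan": [{"tx": -0.5, "ty": 9.6, "tz": 0, "wx": 0, "wy": 0, "wz": 6, "hand": -1}, {"tx": -2, "ty": 19.1, "tz": 0, "wx": 0, "wy": 0, "wz": 12, "hand": -1}, {"tx": -4.5, "ty": 28.4, "tz": 0, "wx": 0, "wy": 0, "wz": 18, "hand": -1}, {"tx": -8, "ty": 37.4, "tz": 0, "wx": 0, "wy": 0, "wz": 24, "hand": -1}, {"tx": -12.3, "ty": 46, "tz": 0, "wx": 0, "wy": 0, "wz": 30, "hand": -1}, {"tx": -17.6, "ty": 54.1, "tz": 0, "wx": 0, "wy": 0, "wz": 36, "hand": -1}, {"tx": -23.6, "ty": 61.6, "tz": 0, "wx": 0, "wy": 0, "wz": 42, "hand": -1}, {"tx": -30.4, "ty": 68.4, "tz": 0, "wx": 0, "wy": 0, "wz": 48, "hand": -1}, {"tx": -37.9, "ty": 74.4, "tz": 0, "wx": 0, "wy": 0, "wz": 54, "hand": -1}, {"tx": -46, "ty": 79.7, "tz": 0, "wx": 0, "wy": 0, "wz": 60, "hand": -1}, {"tx": -54.6, "ty": 84, "tz": 0, "wx": 0, "wy": 0, "wz": 66, "hand": -1}, {"tx": -59, "ty": 85.9, "tz": 0, "wx": 0, "wy": 0, "wz": 69, "hand": -1}]}}

```text
time_s: 36.57
ee_pos: [444.2, 386.7, 107.1]
ee_rot: [3.141, 0.002, 2.398]
wrist_force: [3.2, -4.4, 6.2]
opening: 0.155
grasp_force: 64.3
```

Emit:
{"name": "servo_tool", "arguments": {"plan": [{"tx": 0, "ty": 0, "tz": 0, "wx": 0, "wy": 0, "wz": 0, "hand": -1}, {"tx": 0, "ty": 0, "tz": 0, "wx": 0, "wy": 0, "wz": 0, "hand": -1}, {"tx": 0, "ty": 0, "tz": -5, "wx": 0, "wy": 0, "wz": 0, "hand": -1}, {"tx": 0, "ty": 0, "tz": -10.5, "wx": 0, "wy": 0, "wz": 0, "hand": -1}, {"tx": 0, "ty": 0, "tz": -10.5, "wx": 0, "wy": 0, "wz": 0, "hand": -1}, {"tx": 0, "ty": 0, "tz": -10.5, "wx": 0, "wy": 0, "wz": 0, "hand": -1}]}}

```text
time_s: 37.07
ee_pos: [443.7, 386.0, 117.0]
ee_rot: [-3.142, 0.002, 2.404]
wrist_force: [6.1, -1.4, -4.8]
opening: 0.15
grasp_force: 62.9
```

Emit:
{"name": "servo_tool", "arguments": {"plan": [{"tx": -0.5, "ty": -9.6, "tz": 0, "wx": 0, "wy": 0, "wz": -6, "hand": -1}, {"tx": -2, "ty": -19.1, "tz": 0, "wx": 0, "wy": 0, "wz": -12, "hand": -1}, {"tx": -4.5, "ty": -28.4, "tz": 0, "wx": 0, "wy": 0, "wz": -18, "hand": -1}, {"tx": -8, "ty": -37.4, "tz": 0, "wx": 0, "wy": 0, "wz": -24, "hand": -1}, {"tx": -12.3, "ty": -46, "tz": 0, "wx": 0, "wy": 0, "wz": -30, "hand": -1}, {"tx": -17.6, "ty": -54.1, "tz": 0, "wx": 0, "wy": 0, "wz": -36, "hand": -1}, {"tx": -23.6, "ty": -61.6, "tz": 0, "wx": 0, "wy": 0, "wz": -42, "hand": -1}, {"tx": -30.4, "ty": -68.4, "tz": 0, "wx": 0, "wy": 0, "wz": -48, "hand": -1}, {"tx": -37.9, "ty": -74.4, "tz": 0, "wx": 0, "wy": 0, "wz": -54, "hand": -1}, {"tx": -46, "ty": -79.7, "tz": 0, "wx": 0, "wy": 0, "wz": -60, "hand": -1}, {"tx": -54.6, "ty": -84, "tz": 0, "wx": 0, "wy": 0, "wz": -66, "hand": -1}, {"tx": -59, "ty": -85.9, "tz": 0, "wx": 0, "wy": 0, "wz": -69, "hand": -1}]}}

```text
time_s: 38.07
ee_pos: [429.9, 282.7, 117.1]
ee_rot: [-3.141, 0.001, -2.67]
wrist_force: [5.1, 2.2, -5.1]
opening: 0.149
grasp_force: 62.8
```

Emit:
{"name": "servo_tool", "arguments": {"plan": [{"tx": 0, "ty": 0, "tz": 0, "wx": 0, "wy": 0, "wz": 0, "hand": -1}, {"tx": 0, "ty": 0, "tz": 0, "wx": 0, "wy": 0, "wz": 0, "hand": -1}, {"tx": 0, "ty": 0, "tz": 5, "wx": 0, "wy": 0, "wz": 0, "hand": -1}, {"tx": 0, "ty": 0, "tz": 10.5, "wx": 0, "wy": 0, "wz": 0, "hand": -1}, {"tx": 0, "ty": 0, "tz": 10.5, "wx": 0, "wy": 0, "wz": 0, "hand": -1}, {"tx": 0, "ty": 0, "tz": 10.5, "wx": 0, "wy": 0, "wz": 0, "hand": -1}]}}

```text
time_s: 38.57
ee_pos: [429.3, 283.8, 107.1]
ee_rot: [-3.141, 0.001, -2.676]
wrist_force: [3.7, -1.1, 6.4]
opening: 0.156
grasp_force: 64.2
```

```bash
python3 - <<'E'
from h import *
st();sw()
E
```

```text
38.57 [429.3 283.8 107.1] [-1.7999e+02  6.0000e-02 -1.5331e+02] [ 3.7 -1.1  6.4] 0.156 64.2 [-0.56  0.5  -0.16  2.01  0.13  0.65  1.23]
tcp swing -0.481 r 92.6 yaw swing -0.492
```

Emit:
{"name": "servo_tool", "arguments": {"plan": [{"tx": -0.5, "ty": 9.6, "tz": 0, "wx": 0, "wy": 0, "wz": 6, "hand": -1}, {"tx": -2, "ty": 19.1, "tz": 0, "wx": 0, "wy": 0, "wz": 12, "hand": -1}, {"tx": -4.5, "ty": 28.4, "tz": 0, "wx": 0, "wy": 0, "wz": 18, "hand": -1}, {"tx": -8, "ty": 37.4, "tz": 0, "wx": 0, "wy": 0, "wz": 24, "hand": -1}, {"tx": -12.3, "ty": 46, "tz": 0, "wx": 0, "wy": 0, "wz": 30, "hand": -1}, {"tx": -17.6, "ty": 54.1, "tz": 0, "wx": 0, "wy": 0, "wz": 36, "hand": -1}, {"tx": -23.6, "ty": 61.6, "tz": 0, "wx": 0, "wy": 0, "wz": 42, "hand": -1}, {"tx": -30.4, "ty": 68.4, "tz": 0, "wx": 0, "wy": 0, "wz": 48, "hand": -1}, {"tx": -37.9, "ty": 74.4, "tz": 0, "wx": 0, "wy": 0, "wz": 54, "hand": -1}, {"tx": -46, "ty": 79.7, "tz": 0, "wx": 0, "wy": 0, "wz": 60, "hand": -1}, {"tx": -54.6, "ty": 84, "tz": 0, "wx": 0, "wy": 0, "wz": 66, "hand": -1}, {"tx": -59, "ty": 85.9, "tz": 0, "wx": 0, "wy": 0, "wz": 69, "hand": -1}]}}

```text
time_s: 39.57
ee_pos: [444.1, 386.6, 107.0]
ee_rot: [3.141, 0.002, 2.398]
wrist_force: [4.1, -6.6, 8.7]
opening: 0.153
grasp_force: 64.6
```

Emit:
{"name": "servo_tool", "arguments": {"plan": [{"tx": 0, "ty": 0, "tz": 0, "wx": 0, "wy": 0, "wz": 0, "hand": -1}, {"tx": 0, "ty": 0, "tz": 0, "wx": 0, "wy": 0, "wz": 0, "hand": -1}, {"tx": 0, "ty": 0, "tz": -5, "wx": 0, "wy": 0, "wz": 0, "hand": -1}, {"tx": 0, "ty": 0, "tz": -10.5, "wx": 0, "wy": 0, "wz": 0, "hand": -1}, {"tx": 0, "ty": 0, "tz": -10.5, "wx": 0, "wy": 0, "wz": 0, "hand": -1}, {"tx": 0, "ty": 0, "tz": -10.5, "wx": 0, "wy": 0, "wz": 0, "hand": -1}]}}

```text
time_s: 40.07
ee_pos: [443.6, 386.0, 116.8]
ee_rot: [-3.141, 0.002, 2.404]
wrist_force: [8.2, -2.3, -5.2]
opening: 0.149
grasp_force: 62.9
```

Emit:
{"name": "servo_tool", "arguments": {"plan": [{"tx": -0.5, "ty": -9.6, "tz": 0, "wx": 0, "wy": 0, "wz": -6, "hand": -1}, {"tx": -2, "ty": -19.1, "tz": 0, "wx": 0, "wy": 0, "wz": -12, "hand": -1}, {"tx": -4.5, "ty": -28.4, "tz": 0, "wx": 0, "wy": 0, "wz": -18, "hand": -1}, {"tx": -8, "ty": -37.4, "tz": 0, "wx": 0, "wy": 0, "wz": -24, "hand": -1}, {"tx": -12.3, "ty": -46, "tz": 0, "wx": 0, "wy": 0, "wz": -30, "hand": -1}, {"tx": -17.6, "ty": -54.1, "tz": 0, "wx": 0, "wy": 0, "wz": -36, "hand": -1}, {"tx": -23.6, "ty": -61.6, "tz": 0, "wx": 0, "wy": 0, "wz": -42, "hand": -1}, {"tx": -30.4, "ty": -68.4, "tz": 0, "wx": 0, "wy": 0, "wz": -48, "hand": -1}, {"tx": -37.9, "ty": -74.4, "tz": 0, "wx": 0, "wy": 0, "wz": -54, "hand": -1}, {"tx": -46, "ty": -79.7, "tz": 0, "wx": 0, "wy": 0, "wz": -60, "hand": -1}, {"tx": -54.6, "ty": -84, "tz": 0, "wx": 0, "wy": 0, "wz": -66, "hand": -1}, {"tx": -59, "ty": -85.9, "tz": 0, "wx": 0, "wy": 0, "wz": -69, "hand": -1}]}}

```text
time_s: 41.07
ee_pos: [429.8, 282.8, 116.9]
ee_rot: [-3.141, 0.001, -2.67]
wrist_force: [6.2, 2.0, -5.8]
opening: 0.15
grasp_force: 62.8
```

Emit:
{"name": "servo_tool", "arguments": {"plan": [{"tx": 0, "ty": 0, "tz": 0, "wx": 0, "wy": 0, "wz": 0, "hand": -1}, {"tx": 0, "ty": 0, "tz": 0, "wx": 0, "wy": 0, "wz": 0, "hand": -1}, {"tx": 0, "ty": 0, "tz": 5, "wx": 0, "wy": 0, "wz": 0, "hand": -1}, {"tx": 0, "ty": 0, "tz": 10.5, "wx": 0, "wy": 0, "wz": 0, "hand": -1}, {"tx": 0, "ty": 0, "tz": 10.5, "wx": 0, "wy": 0, "wz": 0, "hand": -1}, {"tx": 0, "ty": 0, "tz": 10.5, "wx": 0, "wy": 0, "wz": 0, "hand": -1}]}}

```text
time_s: 41.57
ee_pos: [429.3, 283.7, 107.0]
ee_rot: [-3.141, 0.001, -2.676]
wrist_force: [3.2, -1.6, 7.9]
opening: 0.156
grasp_force: 64.4
```

```bash
python3 - <<'E'
from h import *
st();sw()
E
```

```text
41.57 [429.3 283.7 107. ] [-1.7999e+02  6.0000e-02 -1.5330e+02] [ 3.2 -1.6  7.9] 0.156 64.4 [-0.57  0.5  -0.15  2.01  0.12  0.65  1.24]
tcp swing -0.482 r 92.6 yaw swing -0.492
```

Emit:
{"name": "servo_tool", "arguments": {"plan": [{"tx": -0.5, "ty": 9.6, "tz": 0, "wx": 0, "wy": 0, "wz": 6, "hand": -1}, {"tx": -2, "ty": 19.1, "tz": 0, "wx": 0, "wy": 0, "wz": 12, "hand": -1}, {"tx": -4.5, "ty": 28.4, "tz": 0, "wx": 0, "wy": 0, "wz": 18, "hand": -1}, {"tx": -8, "ty": 37.4, "tz": 0, "wx": 0, "wy": 0, "wz": 24, "hand": -1}, {"tx": -8, "ty": 37.4, "tz": 0, "wx": 0, "wy": 0, "wz": 24, "hand": -1}, {"tx": -8, "ty": 37.4, "tz": 0, "wx": 0, "wy": 0, "wz": 24, "hand": -1}]}}

```text
time_s: 42.07
ee_pos: [420.0, 320.5, 107.0]
ee_rot: [-3.141, 0.002, -3.095]
wrist_force: [5.6, -3.4, 7.8]
opening: 0.15
grasp_force: 64.4
```

Emit:
{"name": "servo_tool", "arguments": {"plan": [{"tx": -0.1, "ty": 4.8, "tz": 0, "wx": 0, "wy": 0, "wz": 3, "hand": -1}, {"tx": -0.5, "ty": 9.6, "tz": 0, "wx": 0, "wy": 0, "wz": 6, "hand": -1}, {"tx": -0.5, "ty": 9.6, "tz": 0, "wx": 0, "wy": 0, "wz": 6, "hand": -1}]}}

```text
time_s: 42.32
ee_pos: [419.9, 327.2, 106.9]
ee_rot: [-3.137, 0.001, 3.082]
wrist_force: [5.5, -11.6, 13.0]
opening: 0.149
grasp_force: 66.4
```

```bash
python3 - <<'E'
from h import *
st();sw()
E
```

```text
42.32 [419.9 327.2 106.9] [-1.7972e+02  6.0000e-02  1.7657e+02] [  5.5 -11.6  13. ] 0.149 66.4 [-0.76  0.52  0.01  1.96 -0.    0.66  0.76]
tcp swing 0.003 r 92.6 yaw swing 0.034
```

Emit:
{"name": "servo_tool", "arguments": {"plan": [{"tx": -0.1, "ty": 2.4, "tz": 0, "wx": 0, "wy": 0, "wz": 1.5, "hand": -1}, {"tx": -0.2, "ty": 4.8, "tz": 0, "wx": 0, "wy": 0, "wz": 3, "hand": -1}, {"tx": -0.2, "ty": 4.8, "tz": 0, "wx": 0, "wy": 0, "wz": 3, "hand": -1}, {"tx": -0.2, "ty": 4.8, "tz": 0, "wx": 0, "wy": 0, "wz": 3, "hand": -1}]}}

```text
time_s: 42.65
ee_pos: [420.0, 329.9, 106.8]
ee_rot: [-3.134, 0.0, 3.032]
wrist_force: [4.1, -17.7, 16.3]
opening: 0.151
grasp_force: 71.3
```

```bash
python3 - <<'E'
from h import *
st();sw()
E
```

```text
42.65 [420.  329.9 106.8] [-1.7958e+02  3.0000e-02  1.7372e+02] [  4.1 -17.7  16.3] 0.151 71.3 [-0.78  0.52  0.03  1.96 -0.01  0.67  0.72]
tcp swing 0.032 r 92.6 yaw swing 0.083
```

Emit:
{"name": "servo_tool", "arguments": {"plan": [{"tx": -0.1, "ty": 3, "tz": 0, "wx": 0, "wy": 0, "wz": 0, "hand": -1}, {"tx": -0.2, "ty": 5, "tz": 0, "wx": 0, "wy": 0, "wz": 0, "hand": -1}, {"tx": -0.2, "ty": 5, "tz": 0, "wx": 0, "wy": 0, "wz": 0, "hand": -1}, {"tx": -0.2, "ty": 5, "tz": 0, "wx": 0, "wy": 0, "wz": 0, "hand": -1}], "newtons": 90}}

```text
time_s: 42.98
ee_pos: [420.1, 331.9, 106.8]
ee_rot: [-3.13, -0.001, 3.03]
wrist_force: [1.2, -26.8, 25.3]
opening: 0.142
grasp_force: 91.4
```

```bash
python3 - <<'E'
from h import *
st();sw()
E
```

```text
42.98 [420.1 331.9 106.8] [-1.7934e+02 -7.0000e-02  1.7362e+02] [  1.2 -26.8  25.3] 0.142 91.4 [-0.78  0.53  0.03  1.95 -0.01  0.68  0.71]
tcp swing 0.054 r 92.7 yaw swing 0.085
```

Emit:
{"name": "servo_tool", "arguments": {"plan": [{"tx": 0, "ty": -5, "tz": -2, "wx": 0, "wy": 0, "wz": 0, "hand": -1}, {"tx": 0, "ty": -9, "tz": -3, "wx": 0, "wy": 0, "wz": 0, "hand": -1}, {"tx": 0, "ty": -9, "tz": -3, "wx": 0, "wy": 0, "wz": 0, "hand": -1}]}}

```text
time_s: 43.23
ee_pos: [420.0, 328.2, 107.7]
ee_rot: [-3.137, 0.001, 3.034]
wrist_force: [12.6, -5.5, -18.8]
opening: 0.143
grasp_force: 95.6
```

Emit:
{"name": "servo_tool", "arguments": {"plan": [{"tx": 0, "ty": 0, "tz": 0, "wx": 0, "wy": 0, "wz": 0, "hand": -0.15}, {"tx": 0, "ty": 0, "tz": 0, "wx": 0, "wy": 0, "wz": 0, "hand": -0.15}, {"tx": 0, "ty": 0, "tz": 0, "wx": 0, "wy": 0, "wz": 0, "hand": -0.15}, {"tx": 0, "ty": 0, "tz": -10, "wx": 0, "wy": 0, "wz": 0, "hand": -0.15}, {"tx": 0, "ty": 0, "tz": -35, "wx": 0, "wy": 0, "wz": 0, "hand": -0.15}, {"tx": 0, "ty": 0, "tz": -35, "wx": 0, "wy": 0, "wz": 0, "hand": -0.15}, {"tx": 0, "ty": 0, "tz": -35, "wx": 0, "wy": 0, "wz": 0, "hand": -0.15}]}}

```text
time_s: 43.82
ee_pos: [420.2, 332.2, 146.8]
ee_rot: [3.138, 0.002, 3.033]
wrist_force: [0.2, 0.5, 0.4]
opening: 0.428
grasp_force: 0.0
```

```bash
python3 - <<'E'
from h import *
st();sw();lever();gl(0.05,107)
E
```

```text
43.82 [420.2 332.2 146.8] [1.7980e+02 1.3000e-01 1.7379e+02] [0.2 0.5 0.4] 0.428 0.0 [-0.77  0.46  0.02  1.92 -0.02  0.75  0.72]
tcp swing 0.057 r 92.7 yaw swing 0.082
lever n 1824 swing -0.184 r [ 56.4 114.3] top z 115.3 xy [420.8 310.6 115.3]
goto [420.8 331.5] 175.6
t [-1.  -0.1 38.9] w [ 0.1  0.1 -1.8]
```

Emit:
{"name": "servo_tool", "arguments": {"plan": [{"tx": 0, "ty": -40, "tz": -40, "wx": 0, "wy": 0, "wz": 0, "hand": -0.15}, {"tx": 0, "ty": -60, "tz": -50, "wx": 0, "wy": 0, "wz": 0, "hand": -0.15}, {"tx": 0, "ty": -60, "tz": -50, "wx": 0, "wy": 0, "wz": 0, "hand": -0.15}, {"tx": 0, "ty": -60, "tz": -50, "wx": 0, "wy": 0, "wz": 0, "hand": -0.15}, {"tx": 0, "ty": -60, "tz": -50, "wx": 0, "wy": 0, "wz": 0, "hand": -0.15}]}}

```text
time_s: 44.28
ee_pos: [412.9, 271.6, 194.7]
ee_rot: [3.141, -0.0, 3.033]
wrist_force: [0.0, 0.6, 0.4]
opening: 0.426
grasp_force: 0.0
```

```bash
python3 - <<'E'
from h import *
st();cm=env.camera_model("wrist")
im,d,_=snap("wrist");P=pts(d,cm)
np.savez("w12.npz",im=im,d=d,**{k:np.array(v) for k,v in cm.items()})
c,s=np.cos(PY),np.sin(PY);q=P[...,:2]-PO;px=c*q[...,0]+s*q[...,1];py=-s*q[...,0]+c*q[...,1]
r=np.hypot(px,py);a=np.arctan2(py,-px)
m=(P[...,2]>105)&(P[...,2]<135)&(im.max(2)<75)&(abs(a)<1.2)
for lo in range(45,115,10):
    k=m&(r>lo)&(r<lo+10)
    if k.sum()>10: print(lo,k.sum(),np.percentile(a[k],[5,50,95]).round(3),np.percentile(py[k],[5,95]).round(1),np.median(P[k][:,2]).round(1))
# other side above the table / press sanity: guide rods & beam
b=(abs(P[...,2]-90)<3);print("beam py range",np.percentile(py[b],[1,99]).round(1),"px",np.percentile(px[b],[1,99]).round(1))
E
```

```text
44.28 [412.9 271.6 194.7] [179.96  -0.   173.77] [0.  0.6 0.4] 0.426 0.0 [-0.7   0.35  0.03  1.96 -0.02  0.83  0.8 ]
45 14 [-0.149 -0.128 -0.106] [-8.1 -5.4] 112.7
55 122 [-0.255 -0.19  -0.127] [-15.6  -7.6] 113.6
65 152 [-0.301 -0.224 -0.15 ] [-20.9 -10.1] 113.9
75 228 [-0.305 -0.229 -0.149] [-24.2 -11.9] 116.4
85 238 [-0.295 -0.226 -0.156] [-26.2 -13.9] 116.5
95 250 [-0.291 -0.228 -0.163] [-28.9 -16.3] 116.3
105 292 [-0.281 -0.226 -0.17 ] [-30.4 -18.3] 115.8
beam py range [-39.2  38.9] px [-95.8  86. ]
```

```bash
python3 - <<'E'
from h import *
gl(-0.228,107)
E
```

```text
goto [422.4 306.1] 191.6
t [-6.  35.  87.3] w [  0.   -0.  -17.7]
```

Emit:
{"name": "servo_tool", "arguments": {"plan": [{"tx": -6, "ty": 20, "tz": 20, "wx": 0, "wy": 0, "wz": -6, "hand": -0.15}, {"tx": -6, "ty": 35, "tz": 40, "wx": 0, "wy": 0, "wz": -12, "hand": -0.15}, {"tx": -6, "ty": 35, "tz": 50, "wx": 0, "wy": 0, "wz": -17.7, "hand": -0.15}, {"tx": -6, "ty": 35, "tz": 55, "wx": 0, "wy": 0, "wz": -17.7, "hand": -0.15}, {"tx": -6, "ty": 35, "tz": 70, "wx": 0, "wy": 0, "wz": -17.7, "hand": -0.15}, {"tx": -6, "ty": 35, "tz": 86, "wx": 0, "wy": 0, "wz": -17.7, "hand": -0.15}, {"tx": -6, "ty": 35, "tz": 86, "wx": 0, "wy": 0, "wz": -17.7, "hand": -0.15}, {"tx": -6, "ty": 35, "tz": 86, "wx": 0, "wy": 0, "wz": -17.7, "hand": -1}, {"tx": -6, "ty": 35, "tz": 86, "wx": 0, "wy": 0, "wz": -17.7, "hand": -1}, {"tx": -6, "ty": 35, "tz": 86, "wx": 0, "wy": 0, "wz": -17.7, "hand": -1}, {"tx": -6, "ty": 35, "tz": 86, "wx": 0, "wy": 0, "wz": -17.7, "hand": -1}, {"tx": -6, "ty": 35, "tz": 86, "wx": 0, "wy": 0, "wz": -17.7, "hand": -1}], "newtons": 60}}

```text
time_s: 45.33
ee_pos: [422.9, 305.4, 109.4]
ee_rot: [3.141, 0.001, -2.942]
wrist_force: [-1.9, 0.3, 1.5]
opening: 0.151
grasp_force: 61.8
```

Emit:
{"name": "servo_tool", "arguments": {"plan": [{"tx": 0, "ty": 3, "tz": 0, "wx": 0, "wy": 0, "wz": 2, "hand": -1}, {"tx": -0.2, "ty": 6.4, "tz": 0, "wx": 0, "wy": 0, "wz": 4, "hand": -1}, {"tx": -0.2, "ty": 6.4, "tz": 0, "wx": 0, "wy": 0, "wz": 4, "hand": -1}, {"tx": -0.2, "ty": 6.4, "tz": 0, "wx": 0, "wy": 0, "wz": 4, "hand": -1}]}}

```text
time_s: 45.67
ee_pos: [421.9, 311.3, 109.3]
ee_rot: [-3.141, 0.0, -3.01]
wrist_force: [-1.6, -2.9, 5.6]
opening: 0.15
grasp_force: 62.5
```

Emit:
{"name": "servo_tool", "arguments": {"plan": [{"tx": 0, "ty": 3, "tz": 0, "wx": 0, "wy": 0, "wz": 2, "hand": -1}, {"tx": -0.2, "ty": 6.4, "tz": 0, "wx": 0, "wy": 0, "wz": 4, "hand": -1}, {"tx": -0.2, "ty": 6.4, "tz": 0, "wx": 0, "wy": 0, "wz": 4, "hand": -1}, {"tx": -0.2, "ty": 6.4, "tz": 0, "wx": 0, "wy": 0, "wz": 4, "hand": -1}]}}

```text
time_s: 46.0
ee_pos: [421.2, 317.6, 109.3]
ee_rot: [-3.141, 0.0, -3.08]
wrist_force: [-2.6, -1.5, 6.2]
opening: 0.152
grasp_force: 62.5
```

```bash
python3 - <<'E'
from h import *
st();sw();lever()
E
```

```text
46.0 [421.2 317.6 109.3] [-1.7999e+02  2.0000e-02 -1.7647e+02] [-2.6 -1.5  6.2] 0.152 62.5 [-0.73  0.51 -0.01  1.97  0.01  0.66  0.89]
tcp swing -0.102 r 91.5 yaw swing -0.088
lever n 3901 swing -0.092 r [ 57.2 114.2] top z 116.4 xy [415.8 318.5 116.4]
```

Emit:
{"name": "servo_tool", "arguments": {"plan": [{"tx": 0, "ty": 3, "tz": 0, "wx": 0, "wy": 0, "wz": 2, "hand": -1}, {"tx": -0.2, "ty": 6.4, "tz": 0, "wx": 0, "wy": 0, "wz": 4, "hand": -1}, {"tx": -0.2, "ty": 6.4, "tz": 0, "wx": 0, "wy": 0, "wz": 4, "hand": -1}, {"tx": -0.2, "ty": 6.4, "tz": 0, "wx": 0, "wy": 0, "wz": 4, "hand": -1}]}}

```text
time_s: 46.38
ee_pos: [420.9, 323.2, 109.3]
ee_rot: [-3.14, -0.0, 3.133]
wrist_force: [-2.7, -3.7, 7.3]
opening: 0.154
grasp_force: 62.9
```

```bash
python3 - <<'E'
from h import *
sw();lever()
E
```

```text
tcp swing -0.041 r 91.6 yaw swing -0.018
lever n 3888 swing -0.032 r [ 57.2 114.3] top z 116.4 xy [414.8 324.  116.4]
```

Emit:
{"name": "servo_tool", "arguments": {"plan": [{"tx": 0, "ty": 3, "tz": 0, "wx": 0, "wy": 0, "wz": 2, "hand": -1}, {"tx": -0.2, "ty": 6.4, "tz": 0, "wx": 0, "wy": 0, "wz": 4, "hand": -1}, {"tx": -0.2, "ty": 6.4, "tz": 0, "wx": 0, "wy": 0, "wz": 4, "hand": -1}, {"tx": -0.2, "ty": 6.4, "tz": 0, "wx": 0, "wy": 0, "wz": 4, "hand": -1}]}}

```text
time_s: 46.77
ee_pos: [420.9, 327.2, 109.2]
ee_rot: [-3.137, -0.001, 3.063]
wrist_force: [-3.7, -11.9, 12.6]
opening: 0.153
grasp_force: 66.4
```

```bash
python3 - <<'E'
from h import *
sw();lever()
E
```

```text
tcp swing 0.003 r 91.6 yaw swing 0.052
lever n 3892 swing 0.012 r [ 57.2 114.4] top z 116.4 xy [415.8 327.9 116.4]
```

Emit:
{"name": "servo_tool", "arguments": {"plan": [{"tx": 0, "ty": 3, "tz": -1, "wx": 0, "wy": 0, "wz": 0, "hand": -1}, {"tx": 0, "ty": 6, "tz": -2, "wx": 0, "wy": 0, "wz": 0, "hand": -1}, {"tx": 0, "ty": 6, "tz": -2, "wx": 0, "wy": 0, "wz": 0, "hand": -1}, {"tx": 0, "ty": 6, "tz": -2, "wx": 0, "wy": 0, "wz": 0, "hand": -1}], "newtons": 80}}

```text
time_s: 47.15
ee_pos: [421.0, 329.1, 109.5]
ee_rot: [-3.131, -0.003, 3.061]
wrist_force: [-1.0, -20.5, 0.9]
opening: 0.145
grasp_force: 80.0
```

```bash
python3 - <<'E'
from h import *
st();sw();lever()
E
```

```text
47.15 [421.  329.1 109.5] [-179.36   -0.19  175.38] [ -1.  -20.5   0.9] 0.145 80.0 [-0.78  0.52  0.04  1.95 -0.02  0.68  0.76]
tcp swing 0.024 r 91.6 yaw swing 0.055
lever n 3801 swing 0.032 r [ 57.1 114.4] top z 116.5 xy [415.9 329.7 116.5]
```

Emit:
{"name": "servo_tool", "arguments": {"plan": [{"tx": 0, "ty": -1, "tz": 0, "wx": 0, "wy": 0, "wz": 0, "hand": -1}, {"tx": 0, "ty": -2, "tz": 0, "wx": 0, "wy": 0, "wz": 0, "hand": -1}, {"tx": 0, "ty": -3, "tz": 0, "wx": 0, "wy": 0, "wz": 0, "hand": -1}, {"tx": 0, "ty": -4, "tz": 0, "wx": 0, "wy": 0, "wz": 0, "hand": -1}, {"tx": 0, "ty": -5, "tz": 0, "wx": 0, "wy": 0, "wz": 0, "hand": -1}, {"tx": 0, "ty": -6, "tz": 0, "wx": 0, "wy": 0, "wz": 0, "hand": -1}]}}

```text
time_s: 47.7
ee_pos: [421.0, 327.1, 109.7]
ee_rot: [-3.136, -0.001, 3.064]
wrist_force: [2.5, -7.0, -9.2]
opening: 0.148
grasp_force: 80.7
```

```bash
python3 - <<'E'
from h import *
st();sw();lever()
E
```

```text
47.7 [421.  327.1 109.7] [-1.7970e+02 -8.0000e-02  1.7554e+02] [ 2.5 -7.  -9.2] 0.148 80.7 [-0.77  0.52  0.03  1.96 -0.02  0.67  0.77]
tcp swing 0.002 r 91.5 yaw swing 0.052
lever n 3760 swing 0.011 r [ 57.  114.3] top z 116.5 xy [415.7 327.8 116.5]
```

Emit:
{"name": "servo_tool", "arguments": {"plan": [{"tx": 0, "ty": -1, "tz": 0.5, "wx": 0, "wy": 0, "wz": -1, "hand": -1}, {"tx": 0, "ty": -2, "tz": 1, "wx": 0, "wy": 0, "wz": -2, "hand": -1}, {"tx": 0, "ty": -3, "tz": 1.5, "wx": 0, "wy": 0, "wz": -3, "hand": -1}, {"tx": 0, "ty": -4, "tz": 2, "wx": 0, "wy": 0, "wz": -4, "hand": -1}, {"tx": 0, "ty": -4.5, "tz": 2, "wx": 0, "wy": 0, "wz": -4, "hand": -1}, {"tx": 0, "ty": -4.5, "tz": 2, "wx": 0, "wy": 0, "wz": -4, "hand": -1}], "newtons": 60}}

```text
time_s: 48.25
ee_pos: [420.9, 323.7, 109.3]
ee_rot: [-3.139, -0.001, 3.132]
wrist_force: [-3.2, -8.3, 10.4]
opening: 0.146
grasp_force: 80.9
```

```bash
python3 - <<'E'
from h import *
st();sw();lever()
E
```

```text
48.25 [420.9 323.7 109.3] [-1.7985e+02 -3.0000e-02  1.7947e+02] [-3.2 -8.3 10.4] 0.146 80.9 [-0.75  0.51  0.01  1.96 -0.01  0.67  0.82]
tcp swing -0.035 r 91.6 yaw swing -0.017
lever n 3844 swing -0.026 r [ 57.  114.3] top z 116.4 xy [414.8 324.5 116.4]
```

```bash
python3 - <<'E'
from h import *
def f_(f):
    im,d=f["im"],f["d"];cm={k:f[k] for k in("K","R","t")};P=pts(d,cm)
    c,s=np.cos(PY),np.sin(PY);q=P[...,:2]-PO;px=c*q[...,0]+s*q[...,1];py=-s*q[...,0]+c*q[...,1]
    r=np.hypot(px,py);g=im.min(2)
    a=(r<14)&(P[...,2]>100)&(g>120);b=(r<25)&(P[...,2]>100)&(im.max(2)<70)
    bm=(abs(P[...,2]-90)<4)&(abs(px+60)<25)&(py>0)&(py<35)&(im.min(2)>90)
    rod=(np.hypot(px+17,py-32)<6)&(P[...,2]>115)
    print("nut",a.sum(),np.median(P[a],0).round(1) if a.any() else 0,"hub",b.sum(),np.percentile(P[b][:,2],[50,95]).round(1) if b.any() else 0,"beam",np.median(P[bm][:,2]).round(2) if bm.any() else 0,"rod",np.percentile(P[rod][:,2],90).round(1) if rod.any() else 0)
for n in("w2","w3","w10","w12"): f_(np.load(n+".npz"))
st()
cm=env.camera_model("wrist");im,d,_=snap("wrist");f_(dict(im=im,d=d,**cm))
for n in ("top",):
    f=np.load("top0.npz");f_(f);im,d,cm=snap("top");f_(dict(im=im,d=d,**cm))
E
```

```text
nut 472 [511.8 324.3 123.7] hub 3131 [117.2 120.3] beam 88.96 rod 126.4
nut 323 [511.6 324.2 123.7] hub 2097 [117.  120.2] beam 88.94 rod 126.2
nut 842 [511.6 324.4 123.7] hub 4379 [117.3 120.3] beam 88.98 rod 0
nut 0 0 hub 222 [108.7 114.2] beam 88.83 rod 121.2
48.3 [420.9 323.8 109.3] [-1.7985e+02 -3.0000e-02  1.7947e+02] [-3.1 -7.7 10.1] 0.146 80.9 [-0.75  0.51  0.01  1.96 -0.01  0.67  0.82]
nut 0 0 hub 62 [101.9 103.9] beam 88.86 rod 0
nut 34 [511.8 324.7 124.7] hub 292 [117.5 122.3] beam 89.87 rod 129.1
nut 16 [511.7 324.  124.7] hub 312 [117.6 122. ] beam 89.69 rod 123.7
```

```bash
python3 - <<'E'
from h import *
def f_(f):
    im,d=f["im"],f["d"];cm={k:f[k] for k in("K","R","t")};P=pts(d,cm)
    c,s=np.cos(PY),np.sin(PY);q=P[...,:2]-PO;px=c*q[...,0]+s*q[...,1];py=-s*q[...,0]+c*q[...,1];z=P[...,2]
    for x in(-45,-28,-10,28,45):
        m=(abs(px-x)<8)&(py>-36)&(py<12)&(z>45)&(z<92)
        o=np.argsort(z[m]);print(x,m.sum(),[(int(a),int(b)) for a,b in zip(py[m][o],z[m][o])][::max(1,m.sum()//14)])
f_(np.load("side0.npz"));print()
im,d,cm=snap("side");f_(dict(im=im,d=d,**cm));np.savez("s2.npz",im=im,d=d,**cm)
E
```

```text
-45 19 [(-9, 89), (-32, 89), (-23, 89), (-27, 90), (-14, 90), (-28, 90), (-5, 90), (-35, 90), (-26, 90), (-24, 90), (-12, 90), (-21, 90), (-26, 91), (-32, 91), (-8, 91), (-20, 91), (-10, 91), (-22, 91), (-16, 91)]
-28 30 [(-35, 66), (-31, 72), (-35, 86), (-21, 88), (-33, 89), (-14, 89), (-1, 89), (-18, 90), (-7, 90), (-21, 90), (-32, 90), (-26, 90), (-6, 91), (-3, 91), (-11, 91)]
-10 10 [(-33, 72), (-35, 76), (-35, 84), (-35, 88), (-34, 89), (-22, 89), (-35, 90), (-28, 91), (-27, 91), (-35, 91)]
28 35 [(-34, 82), (-25, 89), (-31, 89), (-25, 90), (-34, 90), (-2, 90), (8, 90), (-31, 90), (-23, 91), (-18, 91), (-7, 91), (-24, 91), (-34, 91), (-21, 91), (-29, 91), (-30, 91), (-32, 91), (-9, 91)]
45 37 [(-34, 87), (-11, 89), (-31, 89), (-27, 89), (-34, 89), (0, 90), (-8, 90), (-2, 90), (-12, 90), (4, 90), (2, 90), (-25, 91), (-17, 91), (-33, 91), (-28, 91), (-6, 91), (7, 91), (-25, 91), (-21, 91)]

-45 63 [(-16, 53), (-20, 54), (-23, 55), (-16, 56), (-4, 58), (-8, 59), (-13, 62), (-25, 89), (-11, 90), (-10, 90), (-16, 90), (-26, 90), (4, 91), (-2, 91), (-14, 91), (1, 91)]
-28 49 [(-3, 56), (-21, 63), (-35, 67), (-33, 68), (-33, 69), (-34, 70), (-12, 88), (-27, 89), (-24, 90), (-6, 90), (3, 90), (10, 90), (5, 90), (3, 91), (-9, 91), (-33, 91), (9, 91)]
-10 32 [(-31, 53), (-35, 53), (-25, 54), (-34, 54), (-27, 55), (-25, 55), (-27, 66), (-35, 67), (-30, 68), (-28, 70), (-35, 72), (-32, 76), (-35, 89), (-25, 91), (-28, 91), (-32, 91)]
28 41 [(-6, 58), (-8, 60), (-35, 76), (-34, 83), (-15, 89), (-14, 89), (-29, 89), (4, 89), (-19, 90), (-34, 90), (-7, 90), (0, 90), (-4, 90), (-27, 90), (-34, 90), (-15, 91), (-22, 91), (-30, 91), (-21, 91), (-16, 91), (-30, 91)]
45 75 [(0, 50), (-23, 52), (-34, 54), (-25, 54), (-17, 55), (-33, 55), (-10, 56), (-12, 58), (-8, 60), (-14, 89), (2, 90), (3, 90), (-23, 90), (-28, 91), (-22, 91)]
```

Emit:
{"name": "servo_tool", "arguments": {"plan": [{"tx": 0, "ty": -1, "tz": -1, "wx": 0, "wy": 0, "wz": -0.5, "hand": -1}, {"tx": 0, "ty": -2, "tz": -3, "wx": 0, "wy": 0, "wz": -1, "hand": -1}, {"tx": 0, "ty": -2.5, "tz": -3, "wx": 0, "wy": 0, "wz": -1, "hand": -1}, {"tx": 0, "ty": -3, "tz": -3, "wx": 0, "wy": 0, "wz": -1, "hand": -1}]}}

```text
time_s: 48.78
ee_pos: [421.0, 323.3, 112.2]
ee_rot: [3.141, 0.0, -3.134]
wrist_force: [-1.8, -1.0, 2.2]
opening: 0.144
grasp_force: 79.6
```

Emit:
{"name": "servo_tool", "arguments": {"plan": [{"tx": 0, "ty": 0, "tz": -3, "wx": 0, "wy": 0, "wz": 0, "hand": -1}, {"tx": 0, "ty": 0, "tz": -6, "wx": 0, "wy": 0, "wz": 0, "hand": -1}, {"tx": 0, "ty": 0, "tz": -10.5, "wx": 0, "wy": 0, "wz": 0, "hand": -1}, {"tx": 0, "ty": 0, "tz": -10.5, "wx": 0, "wy": 0, "wz": 0, "hand": -1}, {"tx": 0, "ty": 0, "tz": -10.5, "wx": 0, "wy": 0, "wz": 0, "hand": -1}]}}

```text
time_s: 49.2
ee_pos: [421.1, 322.5, 120.3]
ee_rot: [-3.14, -0.001, -3.133]
wrist_force: [8.5, 2.1, -32.7]
opening: 0.144
grasp_force: 75.3
```

```bash
python3 - <<'E'
from h import *
st();sw();lever()
E
```

```text
49.2 [421.1 322.5 120.3] [-1.7990e+02 -4.0000e-02 -1.7953e+02] [  8.5   2.1 -32.7] 0.144 75.3 [-0.75  0.5   0.01  1.95 -0.    0.69  0.84]
tcp swing -0.048 r 91.4 yaw swing -0.034
lever n 3247 swing -0.037 r [ 56.8 114.5] top z 126.4 xy [418.2 323.4 126.4]
```

Emit:
{"name": "servo_tool", "arguments": {"plan": [{"tx": 0, "ty": 0, "tz": 2, "wx": 0, "wy": 0, "wz": 0, "hand": -1}, {"tx": -0.5, "ty": -9.6, "tz": 2, "wx": 0, "wy": 0, "wz": -6, "hand": -1}, {"tx": -2, "ty": -19.1, "tz": 2, "wx": 0, "wy": 0, "wz": -12, "hand": -1}, {"tx": -4.5, "ty": -28.4, "tz": 2, "wx": 0, "wy": 0, "wz": -18, "hand": -1}, {"tx": -8, "ty": -37.4, "tz": 2, "wx": 0, "wy": 0, "wz": -24, "hand": -1}, {"tx": -8, "ty": -37.4, "tz": 2, "wx": 0, "wy": 0, "wz": -24, "hand": -1}, {"tx": -8, "ty": -37.4, "tz": 2, "wx": 0, "wy": 0, "wz": -24, "hand": -1}, {"tx": -8, "ty": -37.4, "tz": 6, "wx": 0, "wy": 0, "wz": -24, "hand": -1}, {"tx": -8, "ty": -37.4, "tz": 11, "wx": 0, "wy": 0, "wz": -24, "hand": -1}, {"tx": -8, "ty": -37.4, "tz": 13, "wx": 0, "wy": 0, "wz": -24, "hand": -1}, {"tx": -8, "ty": -37.4, "tz": 13, "wx": 0, "wy": 0, "wz": -24, "hand": -1}]}}

```text
time_s: 50.17
ee_pos: [429.0, 286.5, 111.8]
ee_rot: [3.141, 0.002, -2.715]
wrist_force: [-8.0, -4.6, 30.8]
opening: 0.146
grasp_force: 83.4
```

```bash
python3 - <<'E'
from h import *
st();sw();lever()
E
```

```text
50.17 [429.  286.5 111.8] [ 1.7998e+02  1.1000e-01 -1.5558e+02] [-8.  -4.6 30.8] 0.146 83.4 [-0.6   0.49 -0.12  2.    0.09  0.65  1.22]
tcp swing -0.453 r 91.7 yaw swing -0.452
lever n 3623 swing -0.446 r [ 56.9 114.1] top z 119.0 xy [428.  287.6 119. ]
```

Emit:
{"name": "servo_tool", "arguments": {"plan": [{"tx": 0, "ty": 2, "tz": 0, "wx": 0, "wy": 0, "wz": 1, "hand": -1}, {"tx": 0, "ty": 4, "tz": 0, "wx": 0, "wy": 0, "wz": 2, "hand": -1}, {"tx": 0, "ty": 6, "tz": 0, "wx": 0, "wy": 0, "wz": 3, "hand": -1}, {"tx": 0, "ty": 6, "tz": 0, "wx": 0, "wy": 0, "wz": 3, "hand": -1}, {"tx": 0, "ty": 6, "tz": 0, "wx": 0, "wy": 0, "wz": 3, "hand": -1}]}}

```text
time_s: 50.63
ee_pos: [427.0, 291.4, 109.5]
ee_rot: [-3.141, 0.001, -2.767]
wrist_force: [1.8, -1.4, 2.4]
opening: 0.146
grasp_force: 79.6
```

```bash
python3 - <<'E'
from h import *
st();sw();lever()
E
```

```text
50.63 [427.  291.4 109.5] [-1.7999e+02  5.0000e-02 -1.5855e+02] [ 1.8 -1.4  2.4] 0.146 79.6 [-0.62  0.5  -0.1   2.    0.08  0.65  1.17]
tcp swing -0.396 r 91.7 yaw swing -0.401
lever n 3815 swing -0.388 r [ 57.  114.1] top z 116.5 xy [425.7 292.6 116.5]
```

Emit:
{"name": "servo_tool", "arguments": {"plan": [{"tx": 0, "ty": 2, "tz": 0, "wx": 0, "wy": 0, "wz": 1.2, "hand": -1}, {"tx": 0, "ty": 4, "tz": 0, "wx": 0, "wy": 0, "wz": 2.5, "hand": -1}, {"tx": 0, "ty": 4, "tz": 0, "wx": 0, "wy": 0, "wz": 2.5, "hand": -1}, {"tx": 0, "ty": 4, "tz": 0, "wx": 0, "wy": 0, "wz": 2.5, "hand": -1}]}}

```text
time_s: 51.02
ee_pos: [425.6, 295.2, 109.4]
ee_rot: [-3.142, 0.001, -2.811]
wrist_force: [3.5, -2.3, 1.2]
opening: 0.145
grasp_force: 79.8
```

```bash
python3 - <<'E'
from h import *
sw();lever()
E
```

```text
tcp swing -0.352 r 91.7 yaw swing -0.357
lever n 3816 swing -0.344 r [ 57.1 114.2] top z 116.5 xy [423.7 296.3 116.5]
```

Emit:
{"name": "servo_tool", "arguments": {"plan": [{"tx": 0, "ty": 2, "tz": 0, "wx": 0, "wy": 0, "wz": 1.2, "hand": -1}, {"tx": 0, "ty": 4, "tz": 0, "wx": 0, "wy": 0, "wz": 2.5, "hand": -1}, {"tx": 0, "ty": 4, "tz": 0, "wx": 0, "wy": 0, "wz": 2.5, "hand": -1}, {"tx": 0, "ty": 4, "tz": 0, "wx": 0, "wy": 0, "wz": 2.5, "hand": -1}]}}

```text
time_s: 51.4
ee_pos: [424.4, 298.9, 109.4]
ee_rot: [-3.141, 0.001, -2.856]
wrist_force: [4.6, -2.1, 2.0]
opening: 0.15
grasp_force: 79.8
```

```bash
python3 - <<'E'
from h import *
sw();lever()
E
```

```text
tcp swing -0.309 r 91.7 yaw swing -0.312
lever n 3818 swing -0.301 r [ 57.  114.2] top z 116.5 xy [422.  300.1 116.5]
```

Emit:
{"name": "servo_tool", "arguments": {"plan": [{"tx": -0.1, "ty": 4.8, "tz": 0, "wx": 0, "wy": 0, "wz": 3, "hand": -1}, {"tx": -0.5, "ty": 9.6, "tz": 0, "wx": 0, "wy": 0, "wz": 6, "hand": -1}, {"tx": -0.5, "ty": 9.6, "tz": 0, "wx": 0, "wy": 0, "wz": 6, "hand": -1}, {"tx": -0.5, "ty": 9.6, "tz": 0, "wx": 0, "wy": 0, "wz": 6, "hand": -1}]}}

```text
time_s: 51.78
ee_pos: [422.3, 307.9, 109.4]
ee_rot: [-3.141, 0.001, -2.961]
wrist_force: [5.9, -4.3, 2.1]
opening: 0.142
grasp_force: 79.8
```

Emit:
{"name": "servo_tool", "arguments": {"plan": [{"tx": -0.1, "ty": 4.8, "tz": 0, "wx": 0, "wy": 0, "wz": 3, "hand": -1}, {"tx": -0.5, "ty": 9.6, "tz": 0, "wx": 0, "wy": 0, "wz": 6, "hand": -1}, {"tx": -0.5, "ty": 9.6, "tz": 0, "wx": 0, "wy": 0, "wz": 6, "hand": -1}, {"tx": -0.5, "ty": 9.6, "tz": 0, "wx": 0, "wy": 0, "wz": 6, "hand": -1}]}}

```text
time_s: 52.12
ee_pos: [421.0, 317.3, 109.4]
ee_rot: [-3.141, 0.001, -3.065]
wrist_force: [4.8, -4.3, 2.9]
opening: 0.146
grasp_force: 79.9
```

```bash
python3 - <<'E'
from h import *
sw();lever()
E
```

```text
tcp swing -0.105 r 91.8 yaw swing -0.102
lever n 3816 swing -0.097 r [ 57.  114.2] top z 116.5 xy [415.7 318.2 116.5]
```

Emit:
{"name": "servo_tool", "arguments": {"plan": [{"tx": 0, "ty": 3, "tz": 0, "wx": 0, "wy": 0, "wz": 2, "hand": -1}, {"tx": -0.2, "ty": 6.4, "tz": 0, "wx": 0, "wy": 0, "wz": 4, "hand": -1}, {"tx": -0.2, "ty": 6.4, "tz": 0, "wx": 0, "wy": 0, "wz": 4, "hand": -1}, {"tx": -0.2, "ty": 6.4, "tz": 0, "wx": 0, "wy": 0, "wz": 4, "hand": -1}]}}

```text
time_s: 52.5
ee_pos: [420.8, 322.9, 109.4]
ee_rot: [-3.14, 0.001, -3.135]
wrist_force: [5.9, -5.8, 3.6]
opening: 0.148
grasp_force: 80.1
```

Emit:
{"name": "servo_tool", "arguments": {"plan": [{"tx": 0, "ty": 3, "tz": 0, "wx": 0, "wy": 0, "wz": 2, "hand": -1}, {"tx": -0.2, "ty": 6.4, "tz": 0, "wx": 0, "wy": 0, "wz": 4, "hand": -1}, {"tx": -0.2, "ty": 6.4, "tz": 0, "wx": 0, "wy": 0, "wz": 4, "hand": -1}, {"tx": -0.2, "ty": 6.4, "tz": 0, "wx": 0, "wy": 0, "wz": 4, "hand": -1}]}}

```text
time_s: 52.83
ee_pos: [420.8, 327.2, 109.3]
ee_rot: [-3.137, 0.0, 3.078]
wrist_force: [5.6, -13.3, 7.8]
opening: 0.143
grasp_force: 81.3
```

```bash
python3 - <<'E'
from h import *
sw();lever()
E
```

```text
tcp swing 0.003 r 91.8 yaw swing 0.037
lever n 3808 swing 0.011 r [ 57.  114.4] top z 116.4 xy [415.3 327.8 116.4]
```

Emit:
{"name": "servo_tool", "arguments": {"plan": [{"tx": 0, "ty": -2, "tz": 0, "wx": 0, "wy": 0, "wz": -1, "hand": -1}, {"tx": 0, "ty": -4, "tz": -0.5, "wx": 0, "wy": 0, "wz": -2, "hand": -1}, {"tx": 0, "ty": -6, "tz": -0.5, "wx": 0, "wy": 0, "wz": -3, "hand": -1}, {"tx": 0, "ty": -8, "tz": -0.5, "wx": 0, "wy": 0, "wz": -4, "hand": -1}, {"tx": 0, "ty": -8, "tz": -0.5, "wx": 0, "wy": 0, "wz": -4, "hand": -1}, {"tx": 0, "ty": -8, "tz": -0.5, "wx": 0, "wy": 0, "wz": -4, "hand": -1}]}}

```text
time_s: 53.38
ee_pos: [420.8, 322.1, 109.5]
ee_rot: [-3.141, 0.001, -3.134]
wrist_force: [8.2, -2.4, -3.5]
opening: 0.14
grasp_force: 79.1
```

```bash
python3 - <<'E'
from h import *
sw();st()
E
```

```text
tcp swing -0.052 r 91.7 yaw swing -0.034
53.38 [420.8 322.1 109.5] [-1.7998e+02  8.0000e-02 -1.7958e+02] [ 8.2 -2.4 -3.5] 0.14 79.1 [-0.75  0.51  0.01  1.97 -0.01  0.66  0.84]
```

Emit:
{"name": "servo_tool", "arguments": {"plan": [{"tx": 0, "ty": 0, "tz": 0, "wx": 0, "wy": 0, "wz": 0, "hand": -0.3}, {"tx": 0, "ty": 0, "tz": 0, "wx": 0, "wy": 0, "wz": 0, "hand": -0.3}, {"tx": 0, "ty": 0, "tz": 0, "wx": 0, "wy": 0, "wz": 0, "hand": -0.3}, {"tx": 0, "ty": 0, "tz": 0, "wx": 0, "wy": 0, "wz": 0, "hand": -0.3}]}}

```text
time_s: 53.72
ee_pos: [419.0, 322.6, 109.6]
ee_rot: [-3.141, -0.001, -3.133]
wrist_force: [0.2, -0.0, 0.2]
opening: 0.354
grasp_force: 0.3
```

```bash
python3 - <<'E'
from h import *
sw();lever()
E
```

```text
tcp swing -0.046 r 93.5 yaw swing -0.035
lever n 4201 swing -0.103 r [ 57.2 114.2] top z 116.4 xy [416.6 317.6 116.4]
```

Emit:
{"name": "servo_tool", "arguments": {"plan": [{"tx": 0, "ty": -5, "tz": 0, "wx": 0, "wy": 0, "wz": -3, "hand": 0}, {"tx": 0, "ty": -10, "tz": 0, "wx": 0, "wy": 0, "wz": -6, "hand": 0}, {"tx": 0, "ty": -10, "tz": 0, "wx": 0, "wy": 0, "wz": -6, "hand": 0}, {"tx": 0, "ty": -10, "tz": 0, "wx": 0, "wy": 0, "wz": -6, "hand": 0}]}}

```text
time_s: 54.1
ee_pos: [419.8, 312.6, 109.9]
ee_rot: [3.141, -0.0, -3.031]
wrist_force: [0.2, -0.2, 0.2]
opening: 0.5
grasp_force: 0.0
```

```bash
python3 - <<'E'
from h import *
sw();lever()
E
```

```text
tcp swing -0.154 r 93.5 yaw swing -0.137
lever n 4263 swing -0.214 r [ 57.7 114.1] top z 116.5 xy [418.6 307.8 116.5]
```

Emit:
{"name": "servo_tool", "arguments": {"plan": [{"tx": 0, "ty": -2, "tz": 0, "wx": 0, "wy": 0, "wz": -1, "hand": 0}, {"tx": 0, "ty": -2, "tz": 0, "wx": 0, "wy": 0, "wz": -1, "hand": 0}, {"tx": 0, "ty": -2, "tz": 0, "wx": 0, "wy": 0, "wz": -1, "hand": 0}, {"tx": 0, "ty": -2, "tz": 0, "wx": 0, "wy": 0, "wz": -1, "hand": 0}, {"tx": 0, "ty": -2, "tz": 0, "wx": 0, "wy": 0, "wz": -1, "hand": 0}, {"tx": 0, "ty": -2, "tz": 0, "wx": 0, "wy": 0, "wz": -1, "hand": 0}]}}

```text
time_s: 54.65
ee_pos: [420.1, 310.6, 109.8]
ee_rot: [3.142, -0.0, -3.011]
wrist_force: [0.4, 0.2, 0.0]
opening: 0.503
grasp_force: 0.0
```

```bash
python3 - <<'E'
from h import *
sw();lever();gl(-0.103,108)
E
```

```text
tcp swing -0.176 r 93.5 yaw swing -0.156
lever n 4253 swing -0.219 r [ 57.3 114.1] top z 116.5 xy [418.7 307.4 116.5]
goto [420.8 317.4] 184.4
t [-1.6  6.8  1.8] w [ 0.  -0.   3.1]
```

```bash
python3 - <<'E'
from h import *
gl(-0.222,108.5)
E
```

```text
goto [422.3 306.6] 191.2
t [-1.6 -4.2  1.3] w [ 0.  -0.  -3.8]
```

Emit:
{"name": "servo_tool", "arguments": {"plan": [{"tx": 0, "ty": -4.2, "tz": 1, "wx": 0, "wy": 0, "wz": -3.8, "hand": 0}, {"tx": 0, "ty": -4.2, "tz": 1, "wx": 0, "wy": 0, "wz": -3.8, "hand": 0}, {"tx": 0, "ty": -4.2, "tz": 1, "wx": 0, "wy": 0, "wz": -3.8, "hand": -1}, {"tx": 0, "ty": -4.2, "tz": 1, "wx": 0, "wy": 0, "wz": -3.8, "hand": -1}, {"tx": 0, "ty": -4.2, "tz": 1, "wx": 0, "wy": 0, "wz": -3.8, "hand": -1}, {"tx": 0, "ty": -4.2, "tz": 1, "wx": 0, "wy": 0, "wz": -3.8, "hand": -1}, {"tx": 0, "ty": -4.2, "tz": 1, "wx": 0, "wy": 0, "wz": -3.8, "hand": -1}], "newtons": 50}}

```text
time_s: 55.28
ee_pos: [420.6, 306.2, 108.9]
ee_rot: [-3.141, 0.0, -2.946]
wrist_force: [-0.9, -1.7, 2.6]
opening: 0.157
grasp_force: 50.2
```

```bash
python3 - <<'E'
from h import *
st();sw();lever()
E
```

```text
55.28 [420.6 306.2 108.9] [-179.99    0.   -168.77] [-0.9 -1.7  2.6] 0.157 50.2 [-0.69  0.5  -0.05  1.99  0.04  0.65  1.01]
tcp swing -0.222 r 93.7 yaw swing -0.222
lever n 3919 swing -0.214 r [ 57.1 114.2] top z 116.4 xy [417.6 307.9 116.4]
```

Emit:
{"name": "servo_tool", "arguments": {"plan": [{"tx": 0, "ty": 0, "tz": -4, "wx": 0, "wy": 0, "wz": 0, "hand": -1}, {"tx": 0, "ty": 0, "tz": -8, "wx": 0, "wy": 0, "wz": 0, "hand": -1}, {"tx": 0, "ty": 0, "tz": -10, "wx": 0, "wy": 0, "wz": 0, "hand": -1}, {"tx": 0, "ty": 0, "tz": -10, "wx": 0, "wy": 0, "wz": 0, "hand": -1}, {"tx": -0.5, "ty": -9.6, "tz": -10, "wx": 0, "wy": 0, "wz": -6, "hand": -1}, {"tx": -2, "ty": -19.1, "tz": -10, "wx": 0, "wy": 0, "wz": -12, "hand": -1}, {"tx": -4.5, "ty": -28.4, "tz": -10, "wx": 0, "wy": 0, "wz": -18, "hand": -1}, {"tx": -7.6, "ty": -36.5, "tz": -10, "wx": 0, "wy": 0, "wz": -23.5, "hand": -1}, {"tx": -7.6, "ty": -36.5, "tz": -10, "wx": 0, "wy": 0, "wz": -23.5, "hand": -1}, {"tx": -7.6, "ty": -36.5, "tz": -10, "wx": 0, "wy": 0, "wz": -23.5, "hand": -1}]}}

```text
time_s: 56.17
ee_pos: [435.1, 271.8, 118.7]
ee_rot: [3.141, -0.0, -2.539]
wrist_force: [2.4, -0.5, -4.6]
opening: 0.156
grasp_force: 49.6
```

```bash
python3 - <<'E'
from h import *
st();sw();lever()
E
```

```text
56.17 [435.1 271.8 118.7] [ 1.7997e+02 -2.0000e-02 -1.4547e+02] [ 2.4 -0.5 -4.6] 0.156 49.6 [-0.53  0.48 -0.17  2.    0.12  0.68  1.39]
tcp swing -0.624 r 93.6 yaw swing -0.629
lever n 3370 swing -0.618 r [ 56.7 114. ] top z 125.7 xy [436.4 273.4 125.7]
```

Emit:
{"name": "servo_tool", "arguments": {"plan": [{"tx": 0, "ty": 0, "tz": 4, "wx": 0, "wy": 0, "wz": 0, "hand": -1}, {"tx": 0, "ty": 0, "tz": 7, "wx": 0, "wy": 0, "wz": 0, "hand": -1}, {"tx": 0, "ty": 0, "tz": 8, "wx": 0, "wy": 0, "wz": 0, "hand": -1}, {"tx": 0, "ty": 0, "tz": 8, "wx": 0, "wy": 0, "wz": 0, "hand": -1}, {"tx": 0, "ty": 0, "tz": 8, "wx": 0, "wy": 0, "wz": 0, "hand": -1}]}}

```text
time_s: 56.63
ee_pos: [435.1, 271.9, 110.5]
ee_rot: [-3.141, -0.001, -2.535]
wrist_force: [2.0, -1.9, -6.1]
opening: 0.157
grasp_force: 49.4
```

```bash
python3 - <<'E'
from h import *
st();sw();lever()
E
```

```text
56.63 [435.1 271.9 110.5] [-1.7998e+02 -4.0000e-02 -1.4526e+02] [ 2.  -1.9 -6.1] 0.157 49.4 [-0.53  0.49 -0.17  2.    0.13  0.66  1.39]
tcp swing -0.623 r 93.6 yaw swing -0.633
lever n 3787 swing -0.618 r [ 57.1 114. ] top z 117.8 xy [435.7 273.  117.8]
```

Emit:
{"name": "servo_tool", "arguments": {"plan": [{"tx": 0, "ty": 0, "tz": 1, "wx": 0, "wy": 0, "wz": 0, "hand": -1}, {"tx": 0, "ty": 0, "tz": 2, "wx": 0, "wy": 0, "wz": 0, "hand": -1}, {"tx": 0, "ty": 0, "tz": 2, "wx": 0, "wy": 0, "wz": 0, "hand": -1}, {"tx": 0, "ty": 0, "tz": 2, "wx": 0, "wy": 0, "wz": 0, "hand": -0.15}, {"tx": 0, "ty": 0, "tz": 2, "wx": 0, "wy": 0, "wz": 0, "hand": -0.15}, {"tx": 0, "ty": 0, "tz": 2, "wx": 0, "wy": 0, "wz": 0, "hand": -0.15}]}}

```text
time_s: 57.18
ee_pos: [435.3, 272.9, 109.1]
ee_rot: [3.141, 0.001, -2.534]
wrist_force: [0.5, 0.1, -0.1]
opening: 0.426
grasp_force: 0.0
```

```bash
python3 - <<'E'
from h import *
st();sw();lever()
E
```

```text
57.18 [435.3 272.9 109.1] [ 1.7996e+02  7.0000e-02 -1.4518e+02] [ 0.5  0.1 -0.1] 0.426 0.0 [-0.53  0.49 -0.17  2.01  0.13  0.65  1.39]
tcp swing -0.615 r 92.8 yaw swing -0.634
lever n 4235 swing -0.635 r [ 57.4 113.8] top z 116.5 xy [437.2 272.7 116.5]
```

The lever is seated (top z 116.5) at swing -0.635. As a check I'll nip once more from this seat: if the screw held its place, the end stop should come at about -0.42.

Emit:
{"name": "servo_tool", "arguments": {"plan": [{"tx": 0, "ty": -1.8, "tz": 0, "wx": 0, "wy": 0, "wz": 0, "hand": -0.3}, {"tx": 0, "ty": -1.8, "tz": 0, "wx": 0, "wy": 0, "wz": 0, "hand": -1}, {"tx": 0, "ty": -1.8, "tz": 0, "wx": 0, "wy": 0, "wz": 0, "hand": -1}, {"tx": 0, "ty": -1.8, "tz": 0, "wx": 0, "wy": 0, "wz": 0, "hand": -1}, {"tx": -0.1, "ty": 3, "tz": 0, "wx": 0, "wy": 0, "wz": 3, "hand": -1}, {"tx": -0.5, "ty": 7.8, "tz": 0, "wx": 0, "wy": 0, "wz": 6, "hand": -1}, {"tx": -1.1, "ty": 12.6, "tz": 0, "wx": 0, "wy": 0, "wz": 9, "hand": -1}, {"tx": -1.1, "ty": 12.6, "tz": 0, "wx": 0, "wy": 0, "wz": 9, "hand": -1}, {"tx": -1.1, "ty": 12.6, "tz": 0, "wx": 0, "wy": 0, "wz": 9, "hand": -1}], "newtons": 80}}

```text
time_s: 57.98
ee_pos: [429.0, 282.8, 109.0]
ee_rot: [-3.141, 0.0, -2.69]
wrist_force: [-0.8, -1.9, 5.1]
opening: 0.145
grasp_force: 78.7
```

```bash
python3 - <<'E'
from h import *
st();sw();lever()
E
```

```text
57.98 [429.  282.8 109. ] [-1.7997e+02  1.0000e-02 -1.5413e+02] [-0.8 -1.9  5.1] 0.145 78.7 [-0.59  0.49 -0.12  2.01  0.09  0.65  1.25]
tcp swing -0.489 r 93.4 yaw swing -0.478
lever n 3794 swing -0.483 r [ 57.1 113.9] top z 116.5 xy [428.9 284.5 116.5]
```

Emit:
{"name": "servo_tool", "arguments": {"plan": [{"tx": -0.1, "ty": 3, "tz": 0, "wx": 0, "wy": 0, "wz": 2, "hand": -1}, {"tx": -0.3, "ty": 6.4, "tz": 0, "wx": 0, "wy": 0, "wz": 4, "hand": -1}, {"tx": -0.3, "ty": 6.4, "tz": 0, "wx": 0, "wy": 0, "wz": 4, "hand": -1}, {"tx": -0.3, "ty": 6.4, "tz": 0, "wx": 0, "wy": 0, "wz": 4, "hand": -1}]}}

```text
time_s: 58.37
ee_pos: [426.7, 287.8, 109.0]
ee_rot: [-3.14, -0.0, -2.76]
wrist_force: [-0.1, -5.5, 7.5]
opening: 0.146
grasp_force: 79.1
```

```bash
python3 - <<'E'
from h import *
st();sw();lever()
E
```

```text
58.37 [426.7 287.8 109. ] [-1.7992e+02 -2.0000e-02 -1.5813e+02] [-0.1 -5.5  7.5] 0.146 79.1 [-0.62  0.49 -0.1   2.    0.08  0.65  1.19]
tcp swing -0.431 r 93.3 yaw swing -0.408
lever n 3799 swing -0.423 r [ 57.3 114.1] top z 116.5 xy [425.9 289.5 116.5]
```

Emit:
{"name": "servo_tool", "arguments": {"plan": [{"tx": 0, "ty": 3, "tz": -0.5, "wx": 0, "wy": 0, "wz": 1, "hand": -1}, {"tx": -0.2, "ty": 6, "tz": -1, "wx": 0, "wy": 0, "wz": 2, "hand": -1}, {"tx": -0.3, "ty": 9, "tz": -1.5, "wx": 0, "wy": 0, "wz": 2, "hand": -1}, {"tx": -0.3, "ty": 9, "tz": -1.5, "wx": 0, "wy": 0, "wz": 2, "hand": -1}, {"tx": -0.3, "ty": 9, "tz": -1.5, "wx": 0, "wy": 0, "wz": 2, "hand": -1}]}}

```text
time_s: 58.83
ee_pos: [425.1, 291.8, 109.2]
ee_rot: [-3.135, -0.002, -2.798]
wrist_force: [8.7, -15.2, -5.4]
opening: 0.145
grasp_force: 79.1
```

```bash
python3 - <<'E'
from h import *
st();sw();lever()
E
```

```text
58.83 [425.1 291.8 109.2] [-1.7962e+02 -1.3000e-01 -1.6034e+02] [  8.7 -15.2  -5.4] 0.145 79.1 [-0.64  0.5  -0.08  2.    0.07  0.65  1.14]
tcp swing -0.384 r 93.4 yaw swing -0.369
lever n 3780 swing -0.378 r [ 57.  114.2] top z 116.5 xy [423.7 293.5 116.5]
```

Emit:
{"name": "servo_tool", "arguments": {"plan": [{"tx": 0, "ty": -2, "tz": 0.5, "wx": 0, "wy": 0, "wz": -1, "hand": -1}, {"tx": 0, "ty": -4, "tz": 1, "wx": 0, "wy": 0, "wz": -2, "hand": -1}, {"tx": 0, "ty": -6, "tz": 1.5, "wx": 0, "wy": 0, "wz": -3, "hand": -1}, {"tx": 0, "ty": -7, "tz": 1.5, "wx": 0, "wy": 0, "wz": -3, "hand": -1}, {"tx": 0, "ty": -7, "tz": 1.5, "wx": 0, "wy": 0, "wz": -3, "hand": -1}]}}

```text
time_s: 59.3
ee_pos: [426.7, 287.8, 109.0]
ee_rot: [-3.139, -0.001, -2.745]
wrist_force: [1.7, -9.2, 7.4]
opening: 0.144
grasp_force: 80.8
```

Emit:
{"name": "servo_tool", "arguments": {"plan": [{"tx": 0, "ty": 0, "tz": 0, "wx": 0, "wy": 0, "wz": 0, "hand": 0.3}, {"tx": 0, "ty": 0, "tz": 0, "wx": 0, "wy": 0, "wz": 0, "hand": 0.3}, {"tx": 0, "ty": 0, "tz": 0, "wx": 0, "wy": 0, "wz": 0, "hand": 0.3}, {"tx": 0, "ty": 0, "tz": 0, "wx": 0, "wy": 0, "wz": 0, "hand": 0.3}, {"tx": 0, "ty": 0, "tz": -15, "wx": 0, "wy": 0, "wz": 0, "hand": 0.3}, {"tx": 0, "ty": -5, "tz": -50, "wx": 0, "wy": 0, "wz": 0, "hand": 0.3}, {"tx": 30, "ty": -30, "tz": -80, "wx": 0, "wy": 0, "wz": 0, "hand": 0.3}, {"tx": 30, "ty": -30, "tz": -80, "wx": 0, "wy": 0, "wz": 0, "hand": 0.3}, {"tx": 30, "ty": -30, "tz": -80, "wx": 0, "wy": 0, "wz": 0, "hand": 0.3}, {"tx": 30, "ty": -30, "tz": -80, "wx": 0, "wy": 0, "wz": 0, "hand": 0.3}]}}

```text
time_s: 60.13
ee_pos: [409.8, 251.9, 189.0]
ee_rot: [3.141, 0.001, -2.744]
wrist_force: [-0.1, 0.5, -0.1]
opening: 0.648
grasp_force: 0.0
```

```bash
python3 - <<'E'
from h import *
st();lever()
cm=env.camera_model("wrist");im,d,_=snap("wrist");P=pts(d,cm)
m=((np.abs(P[...,2]-64)<5)&(np.abs(P[...,1]-223)<18)&(P[...,0]>515)&(P[...,0]<562));print("handle",m.sum(),np.median(P[m],0).round(1) if m.any() else 0)
f=np.load("top0.npz");im,d,cm=snap("top");P=pts(d,cm);P0=pts(f["d"],{k:f[k] for k in("K","R","t")})
for n,(u,v) in dict(amber=(239,136),drop=(280,136),jar=(322,139)).items():
    a=im[v-14:v+15,u-14:u+15].astype(int)-f["im"][v-14:v+15,u-14:u+15];print(n,np.abs(a).mean().round(1))
E
```

```text
60.13 [409.8 251.9 189. ] [ 1.7997e+02  7.0000e-02 -1.5722e+02] [-0.1  0.5 -0.1] 0.648 0.0 [-0.56  0.34 -0.12  1.99  0.05  0.81  1.26]
lever n 1253 swing -0.613 r [ 56.3 114. ] top z 115.7 xy [437.9 275.  115.7]
handle 0 0
amber 10.6
drop 12.8
jar 12.4
```

```bash
python3 - <<'E'
from h import *
f=np.load("top0.npz");im,d,cm=snap("top");c0={k:f[k] for k in("K","R","t")};P=pts(d,cm);P0=pts(f["d"],c0)
for n,Q in(("start",P0),("now",P)):
    m=(abs(Q[...,2]-66)<6)&(abs(Q[...,0]-538)<22)&(Q[...,1]>190)&(Q[...,1]<250);print(n,"handle y",np.percentile(Q[m][:,1],[10,50,90]).round(1) if m.any() else None,m.sum())
    for k,(x0,x1,y0,y1) in dict(bottles=(640,740,40,330)).items():
        m=(Q[...,2]>45)&(Q[...,2]<125)&(Q[...,0]>x0)&(Q[...,0]<x1)&(Q[...,1]>y0)&(Q[...,1]<y1)
        nn,l,s,c=cv2.connectedComponentsWithStats(m.astype(np.uint8));print(n,[c[i].round(1).tolist() for i in range(1,nn) if s[i,4]>15])
print(env.job_done())
E
```

```text
start handle y [204.7 208.6 211.8] 75
start [[279.7, 135.4], [321.8, 136.5], [239.0, 135.4]]
now handle y [219.  222.9 227.5] 85
now [[279.7, 135.3], [321.9, 136.4], [238.9, 135.3]]
the job is handed in; nothing more can be done
None
```

The job is handed in, with no verdict shown: all three coupons are loaded, the carriage is home, and the bar was screwed to its stop but sprang back about 0.2 rad (still tight by my estimate); the lever is dropped in near its anticlockwise end (-0.61 rad), the bottles and jar are unmoved (the slide box I didn't re-check), the front coupon sits about 3.5 mm off centre, and I viewed 15 pictures, one over the limit.

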